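Clamp reagent packs in the bench mixer

TASK

Change the load of the bench mixer beside the microscope: draw its carriage out to the loading station, squeeze the jaw's release lever and slide the sliding jaw back, and stand the finished pack upright in the white out-tray. Stand every fresh pack from the worktop upright in the carriage, seated flat on both support strips, square and centred, the first hard against the fixed jaw and the others close behind it; then, lever squeezed, slide the jaw up to the row and let go at the notch where the lever drops fully in and the sprung pad grips the packs. Push the loaded carriage past its catch fully home to the drive unit, and leave the other things on the worktop undisturbed.

Things in the scene. Friction and masses are not known exactly. Their poses are not given: they have to be found in the camera images.
- mixer: fixed bench mixer: grey base plate x = -40 to 325, y = -65 to 51 mm, two rods that carry the carriage, white drive unit (78 mm high) from x = 277 mm. Origin on the worktop under the fixed jaw's face when the carriage is at the loading station; x runs along the rods to the drive unit, y sideways away from the robot, z up. End block 33 mm high at x = -37 to -25; guard strip 50 mm high on the lever side (-y), x = 163 to 269
- carriage (a joint): travel of the carriage along the mixer's +x, m: 0 = loading station (end stop), 0.100 = fully home at the drive unit (end stop; it starts there). A sprung ball catch holds it at both; about 10 N moves it out of one or into the other, about 1.5 N in between. Home, the guard strip blocks the lever, so the jaw works only at the loading station; a lever not fully in cannot pass the strip
- seat (a point): carriage datum, axes as the mixer's: on the fixed jaw's rubber face, centre line, level with the tops of the two support strips (46 mm above the worktop). Strips 8 mm wide, 16 mm either side of the centre line; side lips 11 mm high, 74 mm apart. A pack in row place i = 0, 1, 2 has its middle at x = 14 + 28 i, y = 0, z = 28 mm from here, its x along this x. Fixed jaw: 62 mm wide, from 10 mm below to 46 mm above here
- pull_grip (a point): middle of the black grip block on the carriage's outer end (18 mm along the mixer's x, 28 mm across, 52 to 92 mm above the worktop; this point at 72 mm), 45 mm outside the fixed jaw's rubber face (jaw 18 mm thick); take it across the 28 mm to draw the carriage out (-x) or push it home (+x)
- jaw (a joint): place of the sliding jaw on the carriage along +x, m: grows as it opens, -0.008 to 0.0845, friction 1.5 N. 4 notches, 28 mm apart: clamped on k packs it stands at 0.028 (k - 1), the 4th is fully open. The tooth drops in from 8 mm below that value up to it; the pad's spring then moves the jaw up to it. Starts at notch 1 on the finished pack. Pad face, not pressed in: 24 mm + this value from the fixed jaw
- pad (a joint): how far the sliding jaw's sprung pad is pressed in, m: 0 = out, at most 0.014; 4 N + 0.6 N per mm. About 0.004 when the jaw is latched on the right number of packs. Pad face 54 mm wide, 52 to 92 mm above the worktop
- lever (a joint): release lever on the sliding jaw, rad: 0 = let go, tooth fully in a notch (jaw locked); above 0.155 = tooth clear, jaw free to slide; 0.32 = squeezed to its stop. Let go between notches it rests at about 0.15 (not locked) until the jaw is slid to a notch. Its spring takes 3 N at rest to 6 N squeezed, at the paddle
- grip (a point): where to squeeze, on the sliding jaw, 72 mm + joint jaw from the fixed jaw's face, 103 mm above the worktop: two upright paddles, 20 mm wide, tops at 120 mm, free from 84 mm up, outer faces 50 mm apart let go, 37 mm squeezed. The one on the robot's side (-y) is the lever, the other is fixed. The point is half-way between the outer faces as squeezed, 18.5 mm from the fixed one's. Close along the mixer's y
- done_pack_mid (a point): the finished pack, the same bottle as the fresh ones (see pack_a_mid), told by its place: it starts clamped in the mixer between the jaws. The point is the middle of its body, 28 mm above its underside
- out_tray: raised white out-tray, 60 (x) x 100 (y) mm, fixed to the worktop: flat floor with a dark rubber mat 24 mm above the worktop, rim 30 mm above it, 3 mm thick; for the finished pack, standing upright in it, thin side along the tray's x. Origin at the middle of its underside
- pack_a_mid (a point): a fresh reagent pack: upright white flat bottle, body 28 mm thick (its x) by 60 mm long (its y) by 56 mm tall, round grey screw cap (22 mm) on top, 67 mm tall in all, 80 to 170 g, weight low down. The point is the middle of the body, 28 mm above its underside; z is up. Take it from above across the 60 mm, high on the body. Absent in some starts
- pack_b_mid (a point): a fresh reagent pack like pack_a_mid (same size, point and axes). Absent in some starts
- pack_c_mid (a point): a fresh reagent pack like pack_a_mid (same size, point and axes). Absent in some starts
- timer: grey kitchen-type timer lying on the worktop, 64 x 60 x 19 mm; origin at its underside; leave alone
- marker: black marker pen lying on the worktop, 134 mm; leave alone
- stain_bottle: brown dropper bottle with black top, 44 mm wide, 108 mm tall, behind the mixer; origin at its underside; leave alone
- strip_tube: white test strip tube, about 50 mm wide, 126 mm tall, behind the mixer; origin at its underside; leave alone
Mind the look-alikes: they are no part of the job. What is shaped like the part that bears pack_a_mid but green is not meant.

How it is judged:
By the outcome, as a careful person would: the job done as asked, in the order asked, and still so for the second after the job is handed in, with the robot touching nothing.
Of pack_a, pack_b, pack_c only 2 to 3 are there at a start; the rules pass over those that are not, and their reading is None.
At some moment in a run one of pack_a, pack_b, pack_c may be knocked a few centimetres aside while the robot is not near it.
It also fails if it takes over 200 s, if anything falls off the work surface, if the arm or the gripper's body presses on something with over 40 N, if the wrist force passes 120 N, or if a joint passes its speed limit or range.

ROBOT

A 7-joint arm with a two-finger parallel gripper is mounted at the origin on a cart in front of the work surface, level with it; the furniture and walls round the work are solid. World frame = base frame: x ahead of the robot, y to its left, z up, the work surface at z = 0. Lengths are in m, angles in rad, forces in N, time in s.
With the tool pointing down it reaches from about 0.375 to 0.925 m from the base axis. Payload 3.1 kg.
Tool frame: the origin (TCP) lies on the centre line of the jaws, within the pads' length; the fingertips stand ahead of it and the grasp point (between the pads) lies 2 mm behind it (manip.tip_extent is the x of the fingertips in the tool frame, in m); x points along the fingers, y is the direction in which the jaws open and shut, and the axes are right-handed (so a half turn about x gives the same grasp; the last joint's range is limited). The gripper opens to 85 mm and grips with 20 to 120 N. Pads are 22 mm wide; open, the fingers measure 114 mm over their backs; the gripper's body (76 mm by 85 mm) begins 54 mm behind the grasp point. The pads swing forward as they close: fully open they stand 13 mm farther back than shut.
Start: joints at [1.08, 0.383, 0.044, 1.598, -0.018, 1.161, -0.05], TCP at [0.249, -0.6, 0.248] pointing down, gripper open.
Joint ranges: [-2.61, 2.61], [-0.41, 2.15], [-1.48, 1.57], [0, 2.5], [-1.57, 4.71], [0.05, 1.97], [-2.85, 2.85]. Speed limits (rad/s): [2.79, 2.79, 3.14, 3.14, 3.14, 3.14, 3.14].

INTERFACE

Orientations are given as a unit quaternion [w, x, y, z].
In Python, from bench import manip gives the robot as it stands.
- The arm moves only by the tool play_rows, never from a script. Its argument "deltas" is a list of rows, each a list of 7 numbers: the turn, a rotation vector about the tool's x, y, z as a fraction of full scale, then the shift along the tool's x, y, z as a fraction of full scale, then the opening in per cent of the stroke, from 0 (shut) to 100 (fully open). In form: [[ax, ay, az, dx, dy, dz, gripper], ...]. A call has exactly 5 rows; each row shifts and turns the pose as measured when the row begins, along the tool's axes as they then stand; what a row does not reach is not made up. Full scale, the value 1, is 25 mm for a shift and 8 degrees for a turn. A row lasts 1/8 s, in which the tool goes at most 62.5 mm and 10.7 degrees, less where a joint would pass 70% of its speed; a pose out of reach is approached as far as the arm can. A call with a number of a shift or a turn outside -1 to 1 is refused whole. A call with a gripper value outside its range is refused whole. The fingers move at their own pace and stop on an object; the grip force is fixed at half the most. Time passes only in rows, so rows that do not move let the fingers close, or fill a call up. It gives the time, the measured TCP pose, the force and the opening at its end, in the units of the state.
- manip.observe(): the state, without advancing time (a new reading comes with each control period).
- manip.camera(name): name is "side" or "top" or "wrist"; returns (picture, depth): 400x640x3 uint8, red, green, blue; 400x640 float32, m along the optical axis (not along the pixel's ray), 0 where there is no reading.
- manip.camera_info(name): a dict with "fx", "fy", "cx", "cy" (pixels), "k1" (the pictures are not rectified: a ray, as slopes to the right and down, at radius r is drawn at 1 + k1 r^2 times it, then the intrinsics apply), "R" (3x3) and "t" (3): a world point X has camera coordinates R X + t. Camera axes: x right, y down, z forward; pixel columns grow to the right and rows downward; lengths in m; the calibration is good to about 2 mm. A picture is of the moment at which its call begins: read the wrist's pose just before it. camera_info takes no time and is no camera call; for the wrist camera it gives the pose at the moment of the call.
- manip.sign_off(): hands the job in, once; it reports no verdict.
The state is a dict: "t": time; "q": joint angles; "dq": joint speeds; "joint_torque": joint torques, N m; "tool_pos": TCP position; "eef_rot": TCP orientation; "contact_force": force on the tool from outside, world axes, zero at the start; "torque": the same for the moment, N m; "width": finger opening in m.
Only numpy, scipy, OpenCV 4.12 (cv2) and the standard library are available. Lean on these libraries where they do the work, as an engineer would, in place of code of your own. Each camera call takes 0.05 s, during which the arm holds its last target.

## Working session

There is one attempt and no reset: what is moved stays moved. The work goes in short steps, Python scripts to look and compute and a tool call to move; the robot and the scene stay as the last step left them, time stands still between calls to the robot, and variables do not carry over. Pictures are saved under pics/ and viewed, and the job is handed in when it is done.

Besides the shell and the picture viewer there is one more tool, called as a command line: name --pt "numbers of a row" for each row, then --argument value for the rest. play_rows: Moves the arm, as the interface text tells. Its arguments: {"type":"object","properties":{"deltas":{"type":"array"}},"required":["deltas"]}

```bash
ls; mkdir -p pics
python3 - <<'E'
from bench import manip
import cv2
print(manip.observe()); print(manip.tip_extent)
for n in("top","side","wrist"):
    i=manip.camera_info(n); print(n,i)
    p,d=manip.camera(n); cv2.imwrite(f"pics/{n}0.png",p[:,:,::-1])
E
```

```text
pics
{'t': 0.0, 'q': array([ 1.08017502,  0.38384552,  0.04382935,  1.59959415, -0.01787569,
        1.16119502, -0.04989641]), 'dq': array([ 0.00232284,  0.00069881,  0.0020627 , -0.00098537, -0.00164281,
       -0.00099479, -0.00033842]), 'joint_torque': array([-2.46591168e-05, -4.33465433e+01,  1.02487218e+00, -2.49510652e+01,
        1.05551761e-02,  1.12221338e-02, -7.11658060e-06]), 'tool_pos': array([ 0.24846316, -0.59965696,  0.2468709 ]), 'eef_rot': array([-0.13711977, -0.69326506, -0.13893141,  0.69374332]), 'contact_force': array([ 0.26376306, -0.05771221,  0.35727406]), 'torque': array([-0.00777378, -0.03753952,  0.0082147 ]), 'width': 0.08532160081716103}
0.017
top {'fx': 413.2866214961546, 'fy': 413.2866214961546, 'cx': 319.33507266381815, 'cy': 205.61960170181027, 'k1': -0.01452989923185056, 'R': array([[-0.0097193 , -0.99976246, -0.01950773],
       [-0.98328627,  0.01310246, -0.18159414],
       [ 0.18180661,  0.01741672, -0.98318005]]), 't': array([0.34947596, 0.4965768 , 0.8568388 ])}
side {'fx': 420.90826234812306, 'fy': 420.90826234812306, 'cx': 321.2520274785242, 'cy': 201.9370901323129, 'k1': -0.09885735215640938, 'R': array([[-0.63864997, -0.76948402, -0.00453464],
       [-0.53656074,  0.44953881, -0.71415505],
       [ 0.5515694 , -0.45366199, -0.69997286]]), 't': array([0.57222564, 0.17261088, 0.92104483])}
wrist {'fx': 353.8177115902325, 'fy': 353.8177115902325, 'cx': 317.8425272804744, 'cy': 201.57773429541933, 'k1': -0.058572316555323, 'R': array([[ 0.3845734 , -0.92309116, -0.0024504 ],
       [-0.88378103, -0.36896007,  0.28774911],
       [-0.26652276, -0.10849504, -0.95770269]]), 't': array([-0.64733658, -0.04002391,  0.37828075])}
```

View pics/top0.png

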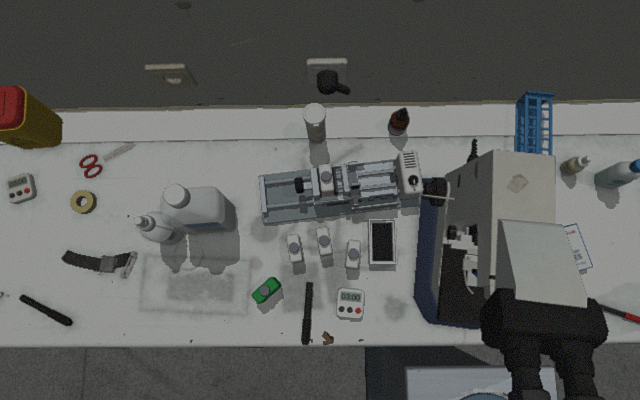

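View pics/side0.png

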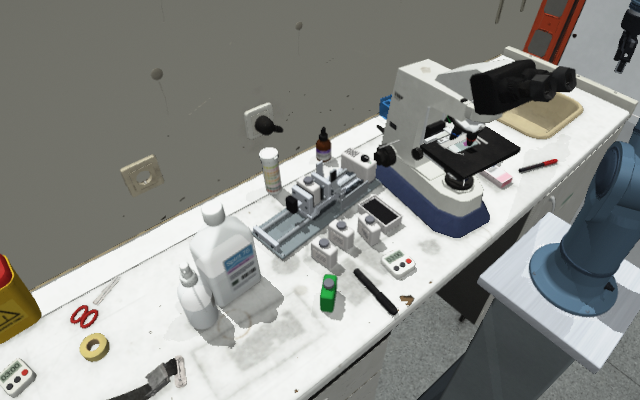

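View pics/wrist0.png

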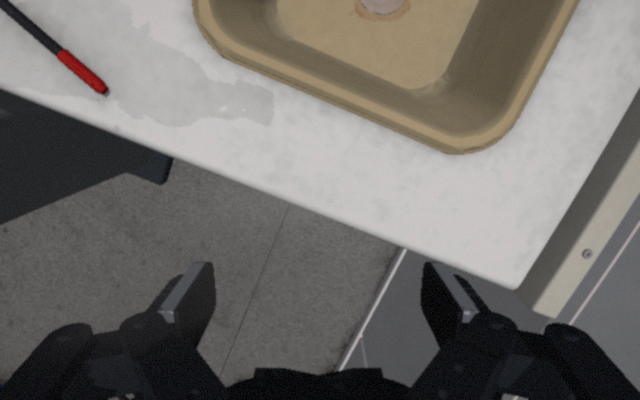

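```bash
cat > h.py <<'E'
import numpy as np, cv2
from bench import manip
from scipy.spatial.transform import Rotation as Rr
def K(i): return np.array([[i['fx'],0,i['cx']],[0,i['fy'],i['cy']],[0,0,1.]])
def und(i,uv):
    uv=np.atleast_2d(np.asarray(uv,float))
    return cv2.undistortPoints(uv[:,None],K(i),np.array([i['k1'],0,0,0,0]))[:,0]
def cloud(n):
    i=manip.camera_info(n); p,d=manip.camera(n)
    v,u=np.mgrid[:400,:640]
    s=und(i,np.c_[u.ravel(),v.ravel()]).reshape(400,640,2)
    X=np.dstack([s*d[...,None],d])
    W=(X-i['t'])@i['R']
    W[d==0]=np.nan
    return p,d,W,i
def ray(i,uv,z):
    s=und(i,uv); dr=np.c_[s,np.ones(len(s))]@i['R']; c=-i['R'].T@i['t']
    z=np.asarray(z,float)
    return c+dr*((z-c[2])/dr[:,2])[:,None]
def proj(i,X):
    C=np.atleast_2d(X)@i['R'].T+i['t']; s=C[:,:2]/C[:,2:]; r=(s**2).sum(1,keepdims=True)
    s=s*(1+i['k1']*r); return s*[i['fx'],i['fy']]+[i['cx'],i['cy']]
def pose():
    o=manip.observe(); q=o['eef_rot']; R=Rr.from_quat([q[1],q[2],q[3],q[0]]).as_matrix()
    return o,np.array(o['tool_pos']),R
E
python3 - <<'E'
from h import *
p,d,W,i=cloud("top"); np.savez("top0.npz",p=p,d=d,W=W)
c=cv2.resize(p[130:330,235:435,::-1],None,fx=3,fy=3,interpolation=cv2.INTER_CUBIC);cv2.imwrite("pics/c1.png",c)
z=W[...,2]
for (a,b) in [(300,520),(300,560),(200,520),(160,480),(330,500),(200,440),(120,314),(115,400),(210,200),(190,176)]:
    print((b,a),W[a,b].round(3))
_,_,W2,_=cloud("side"); m=np.isfinite(W2[...,2])&(abs(W2[...,1])<0.35)&(W2[...,0]>.15)
np.savez("side0.npz",W=W2)
P=np.vstack([W2[m],W[np.isfinite(z)]])
for y in np.arange(-.4,.45,.05):
    print(round(y,2),[ (lambda s: round(float(s.max()),2) if len(s) else 0)(P[(abs(P[:,1]-y)<.025)&(abs(P[:,0]-x)<.05),2]) for x in np.arange(.2,.8,.1)])
E
```

```text
(520, 300) [0.311 0.086 0.404]
(560, 300) [0.31  0.036 0.403]
(520, 200) [0.455 0.034 0.32 ]
(480, 160) [0.535 0.069 0.267]
(500, 330) [0.275 0.116 0.407]
(440, 200) [0.5   0.094 0.1  ]
(314, 120) [0.67  0.352 0.121]
(400, 115) [0.693 0.165 0.084]
(200, 210) [0.471 0.566 0.178]
(176, 190) [0.497 0.592 0.237]
-0.4 [0, 0, 0.0, 0.0, 0.0, 0.01, 0.07]
-0.35 [0.01, 0.01, 0.0, 0.09, 0.09, 0.01, 0.34]
-0.3 [0.01, 0.01, 0.0, 0.09, 0.12, 0.01, 0.34]
-0.25 [0.0, 0.01, 0.03, 0.03, 0.09, 0.01, 0.35]
-0.2 [0.0, 0.02, 0.03, 0.03, 0.07, 0.06, 0.37]
-0.15 [0.0, 0.02, 0.01, -0.9, 0.06, 0.07, 0.37]
-0.1 [0.0, 0.0, -0.0, -0.89, 0.06, 0.06, 0.39]
-0.05 [0.2, 0.2, 0.13, 0.32, 0.0, 0.01, 0.39]
-0.0 [0.45, 0.42, 0.39, 0.33, 0.09, 0.01, 0.41]
0.05 [0.45, 0.42, 0.39, 0.33, 0.2, 0.01, 0.42]
0.1 [0.45, 0.42, 0.39, 0.32, 0.07, 0.01, 0.43]
0.15 [0.0, 0.2, 0.2, 0.16, 0.09, 0.11, 0.44]
0.2 [0.0, 0.0, 0.03, 0.05, 0.05, 0.06, 0.45]
0.25 [0.0, 0.02, 0.07, 0.12, 0.12, 0.01, 0.46]
0.3 [0.0, 0.02, 0.07, 0.12, 0.12, 0.21, 0.47]
0.35 [0.02, 0.02, 0.07, 0.11, 0.11, 0.21, 0.48]
0.4 [0.02, 0.02, 0.07, 0.09, 0.09, 0.12, 0.38]
```

View pics/c1.png

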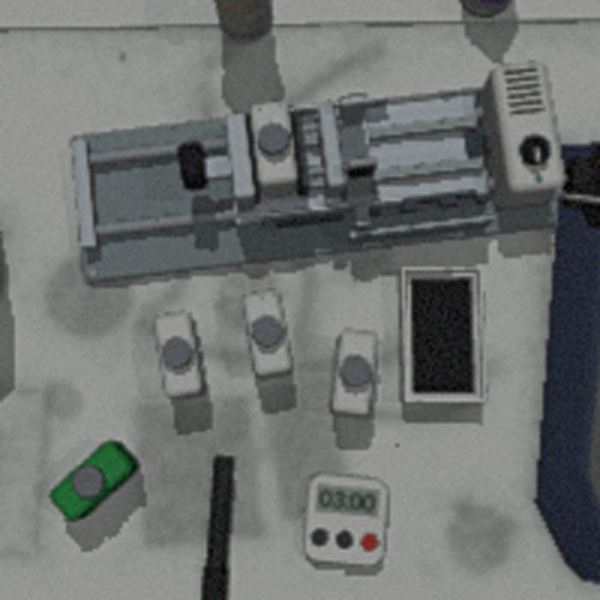

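```bash
cat >> h.py <<'E'
def Rmix(yaw):  # yaw: angle of mixer x about world z
    c,s=np.cos(yaw),np.sin(yaw); mx=np.array([c,s,0]); my=np.array([-s,c,0])
    return mx,my
def Rtool(yaw,flip=False):
    mx,my=Rmix(yaw); 
    if flip: mx,my=-mx,-my
    return np.c_[[0,0,-1.],my,mx]
def plan(pt,Rt,n=5,maxs=1.0,show=True):
    """rows to target from current pose, world-straight; n rows"""
    o,p,R=pose()
    e=R.T@(np.asarray(pt)-p); w=Rr.from_matrix(R.T@Rt).as_rotvec()/np.radians(8)
    print("t",round(o['t'],2),"pos",p.round(4),"F",np.round(o['contact_force'],1),"w",round(o['width'],4))
    print("shift units(tool)",(e/.025).round(3),"turn units",w.round(3))
E
python3 - <<'E'
from h import *
o,p,R=pose(); print(R.round(3)); i=manip.camera_info("wrist"); c=-i['R'].T@i['t']; print("cam in tool",R.T@(c-p)); print("camaxes in tool",(i['R']@R).round(3))
E
```

```text
[[-0.001  0.383 -0.924]
 [ 0.001 -0.924 -0.383]
 [-1.    -0.001  0.   ]]
cam in tool [-0.12522403 -0.00135723 -0.07174181]
camaxes in tool [[ 0.     1.    -0.002]
 [-0.288  0.002  0.958]
 [ 0.958  0.001  0.288]]
```

play_rows --pt "0 0 0 -1 0 0 100" --pt "0 0 0 -1 0 0 100" --pt "0 0 0 -1 0 0 100" --pt "0 0 0 -1 0 0 100" --pt "0 0 0 -1 0 0 100"

```text
t: 0.88
tool_pos: [0.2478, -0.598, 0.3708]
eef_rot: [-0.134, -0.692, -0.142, 0.695]
contact_force: [0.0, -1.1, 0.0]
width: 0.0856
```

play_rows --pt "0 0 0 -1 0 0 100" --pt "0 0 0 -1 0 0 100" --pt "0 0 0 -1 0 0 100" --pt "0 0 0 -1 0 0 100" --pt "0 0 0 -1 0 0 100"

```text
t: 1.5
tool_pos: [0.248, -0.5987, 0.4987]
eef_rot: [-0.133, -0.692, -0.143, 0.695]
contact_force: [0.0, 1.0, -0.1]
width: 0.0854
```

play_rows --pt "-0.3 0 0 -0.9 -0.4 0 100" --pt "-0.3 0 0 -0.9 -0.4 0 100" --pt "-0.3 0 0 -0.9 -0.4 0 100" --pt "-0.3 0 0 -0.7 -0.7 0 100" --pt "-0.3 0 0 -0.5 -0.8 0 100"

```text
t: 2.12
tool_pos: [0.2165, -0.5397, 0.5995]
eef_rot: [-0.207, -0.674, -0.218, 0.675]
contact_force: [0.3, -1.1, 0.5]
width: 0.0858
```

Run:
```python
from h import *
plan([.48,.35,.6],Rtool(-1.45)); print(pose()[0]['q'].round(2))
```

```text
t 2.12 pos [ 0.2165 -0.5397  0.5995] F [ 0.3 -1.1  0.5] w 0.0858
shift units(tool) [  0.392 -23.128 -29.025] turn units [-7.746 -0.073  0.087]
[ 1.09  0.19  0.04  1.14 -0.01  1.83  0.16]
```

```bash
cat >> h.py <<'E'
def rows(pt,Rt,g=100,calls=9,v=1.0,p=None,R=None):
    o,p0,R0=pose(); p=p0 if p is None else p; R=R0 if R is None else R
    pt=np.asarray(pt,float); out=[]
    W=Rr.from_matrix(R.T@Rt).as_rotvec()
    n=int(np.ceil(max(np.linalg.norm(pt-p)/.025/v,np.linalg.norm(W)/np.radians(8)/v,1)-1e-3)); 
    dp=(pt-p)/n
    for k in range(n):
        e=R.T@dp/.025
        out.append([round(float(x),2)+0. for x in W/n/np.radians(8)]+[round(float(x),2)+0. for x in e]+[g])
        R=R@Rr.from_rotvec(W/n).as_matrix()
    while len(out)%5: out.append([0,0,0,0,0,0,g])
    for k in range(0,min(len(out),calls*5),5): print(out[k:k+5])
E
python3 - <<'E'
from h import *
rows([.43,0.05,.6],Rtool(-1.57-.5))
E
```

```text
[[-0.13, 0.0, 0.0, 0.01, -0.56, -0.79, 100], [-0.13, 0.0, 0.0, 0.01, -0.54, -0.8, 100], [-0.13, 0.0, 0.0, 0.01, -0.53, -0.81, 100], [-0.13, 0.0, 0.0, 0.01, -0.51, -0.82, 100], [-0.13, 0.0, 0.0, 0.01, -0.5, -0.83, 100]]
[[-0.13, 0.0, 0.0, 0.01, -0.48, -0.84, 100], [-0.13, 0.0, 0.0, 0.01, -0.47, -0.84, 100], [-0.13, 0.0, 0.0, 0.01, -0.45, -0.85, 100], [-0.13, 0.0, 0.0, 0.01, -0.44, -0.86, 100], [-0.13, 0.0, 0.0, 0.01, -0.42, -0.87, 100]]
[[-0.13, 0.0, 0.0, 0.0, -0.41, -0.87, 100], [-0.13, 0.0, 0.0, 0.0, -0.39, -0.88, 100], [-0.13, 0.0, 0.0, 0.0, -0.38, -0.89, 100], [-0.13, 0.0, 0.0, 0.0, -0.36, -0.9, 100], [-0.13, 0.0, 0.0, 0.0, -0.34, -0.9, 100]]
[[-0.13, 0.0, 0.0, 0.0, -0.33, -0.91, 100], [-0.13, 0.0, 0.0, 0.0, -0.31, -0.91, 100], [-0.13, 0.0, 0.0, 0.0, -0.3, -0.92, 100], [-0.13, 0.0, 0.0, 0.0, -0.28, -0.92, 100], [-0.13, 0.0, 0.0, 0.0, -0.26, -0.93, 100]]
[[-0.13, 0.0, 0.0, 0.0, -0.25, -0.93, 100], [-0.13, 0.0, 0.0, 0.0, -0.23, -0.94, 100], [-0.13, 0.0, 0.0, 0.0, -0.21, -0.94, 100], [-0.13, 0.0, 0.0, 0.0, -0.2, -0.94, 100], [-0.13, 0.0, 0.0, 0.0, -0.18, -0.95, 100]]
[[-0.13, 0.0, 0.0, 0.0, -0.16, -0.95, 100], [0, 0, 0, 0, 0, 0, 100], [0, 0, 0, 0, 0, 0, 100], [0, 0, 0, 0, 0, 0, 100], [0, 0, 0, 0, 0, 0, 100]]
```

play_rows --pt "-0.15 0 0 0 -0.55 -0.8 100" --pt "-0.15 0 0 0 -0.55 -0.8 100" --pt "-0.15 0 0 0 -0.5 -0.8 100" --pt "-0.15 0 0 0 -0.5 -0.8 100" --pt "-0.15 0 0 0 -0.5 -0.85 100"

```text
t: 2.75
tool_pos: [0.2568, -0.4228, 0.6019]
eef_rot: [-0.243, -0.662, -0.251, 0.663]
contact_force: [-0.1, 0.3, -0.3]
width: 0.0854
```

play_rows --pt "-0.15 0 0 0 -0.5 -0.85 100" --pt "-0.15 0 0 0 -0.45 -0.85 100" --pt "-0.15 0 0 0 -0.45 -0.85 100" --pt "-0.15 0 0 0 -0.45 -0.85 100" --pt "-0.15 0 0 0 -0.4 -0.85 100"

```text
t: 3.38
tool_pos: [0.2981, -0.3001, 0.603]
eef_rot: [-0.28, -0.647, -0.289, 0.648]
contact_force: [0.3, -0.1, 0.2]
width: 0.0855
```

Run:
```python
from h import *
print(pose()[0]['q'].round(2))
rows([.45,0.05,.6],Rtool(-1.57-.4));print()
```

```text
[ 0.89 -0.13 -0.17  1.46 -0.03  1.82 -0.02]
[[-0.15, 0.0, 0.0, 0.01, -0.31, -0.9, 100], [-0.15, 0.0, 0.0, 0.01, -0.29, -0.91, 100], [-0.15, 0.0, 0.0, 0.01, -0.27, -0.91, 100], [-0.15, 0.0, 0.0, 0.01, -0.25, -0.92, 100], [-0.15, 0.0, 0.0, 0.01, -0.23, -0.92, 100]]
[[-0.15, 0.0, 0.0, 0.01, -0.21, -0.93, 100], [-0.15, 0.0, 0.0, 0.01, -0.19, -0.93, 100], [-0.15, 0.0, 0.0, 0.01, -0.17, -0.94, 100], [-0.15, 0.0, 0.0, 0.01, -0.15, -0.94, 100], [-0.15, 0.0, 0.0, 0.01, -0.13, -0.94, 100]]
[[-0.15, 0.0, 0.0, 0.01, -0.11, -0.95, 100], [-0.15, 0.0, 0.0, 0.01, -0.09, -0.95, 100], [-0.15, 0.0, 0.0, 0.01, -0.07, -0.95, 100], [-0.15, 0.0, 0.0, 0.01, -0.05, -0.95, 100], [-0.15, 0.0, 0.0, 0.01, -0.03, -0.95, 100]]
[[-0.15, 0.0, 0.0, 0.01, -0.01, -0.95, 100], [0, 0, 0, 0, 0, 0, 100], [0, 0, 0, 0, 0, 0, 100], [0, 0, 0, 0, 0, 0, 100], [0, 0, 0, 0, 0, 0, 100]]
```

play_rows --pt "-0.15 0 0 0 -0.4 -0.9 100" --pt "-0.15 0 0 0 -0.4 -0.9 100" --pt "-0.15 0 0 0 -0.35 -0.9 100" --pt "-0.15 0 0 0 -0.35 -0.9 100" --pt "-0.15 0 0 0 -0.35 -0.9 100"

```text
t: 4.0
tool_pos: [0.3375, -0.1758, 0.604]
eef_rot: [-0.316, -0.63, -0.324, 0.631]
contact_force: [0.5, -1.0, 0.7]
width: 0.0856
```

play_rows --pt "-0.15 0 0 0 -0.3 -0.93 100" --pt "-0.15 0 0 0 -0.25 -0.93 100" --pt "-0.15 0 0 0 -0.2 -0.95 100" --pt "-0.15 0 0 0 -0.2 -0.95 100" --pt "-0.15 0 0 0 -0.2 -0.95 100"

```text
t: 4.62
tool_pos: [0.3814, -0.0534, 0.6049]
eef_rot: [0.351, 0.612, 0.359, -0.611]
contact_force: [-0.4, -1.2, 0.4]
width: 0.0855
```

Run:
```python
from h import *
print(pose()[0]['q'].round(2))
rows([.5,0.40,.52],Rtool(-1.48));print()
```

```text
[ 0.7  -0.22 -0.5   1.5  -0.12  1.84 -0.34]
[[-0.22, 0.0, 0.0, 0.18, -0.24, -0.9, 100], [-0.22, 0.0, 0.0, 0.18, -0.21, -0.91, 100], [-0.22, 0.0, 0.0, 0.18, -0.19, -0.92, 100], [-0.22, 0.0, 0.0, 0.18, -0.16, -0.92, 100], [-0.22, 0.0, 0.0, 0.18, -0.13, -0.93, 100]]
[[-0.22, 0.0, 0.0, 0.18, -0.1, -0.93, 100], [-0.22, 0.0, 0.0, 0.17, -0.07, -0.93, 100], [-0.22, 0.0, 0.0, 0.17, -0.05, -0.94, 100], [-0.22, 0.0, 0.0, 0.17, -0.02, -0.94, 100], [-0.22, 0.0, 0.0, 0.17, 0.01, -0.94, 100]]
[[-0.22, 0.0, 0.0, 0.17, 0.04, -0.94, 100], [-0.22, 0.0, 0.0, 0.17, 0.07, -0.93, 100], [-0.22, 0.0, 0.0, 0.17, 0.1, -0.93, 100], [-0.22, 0.0, 0.0, 0.17, 0.13, -0.93, 100], [-0.22, 0.0, 0.0, 0.17, 0.15, -0.92, 100]]
[[-0.22, 0.0, 0.0, 0.17, 0.18, -0.92, 100], [-0.22, 0.0, 0.0, 0.17, 0.21, -0.91, 100], [-0.22, 0.0, 0.0, 0.17, 0.24, -0.91, 100], [-0.22, 0.0, 0.0, 0.17, 0.26, -0.9, 100], [-0.22, 0.0, 0.0, 0.17, 0.29, -0.89, 100]]
```

play_rows --pt "-0.2 0 0 0 -0.25 -0.9 100" --pt "-0.2 0 0 0 -0.25 -0.9 100" --pt "-0.2 0 0 0 -0.2 -0.9 100" --pt "-0.2 0 0 0 -0.2 -0.9 100" --pt "-0.2 0 0 0 -0.15 -0.9 100"

```text
t: 5.25
tool_pos: [0.409, 0.0674, 0.6058]
eef_rot: [0.396, 0.584, 0.404, -0.583]
contact_force: [1.0, 0.7, 1.1]
width: 0.0854
```

play_rows --pt "-0.2 0 0 0.1 -0.1 -0.95 100" --pt "-0.2 0 0 0.1 -0.1 -0.95 100" --pt "-0.2 0 0 0.1 -0.1 -0.95 100" --pt "-0.2 0 0 0.2 -0.05 -0.95 100" --pt "-0.2 0 0 0.2 0 -0.95 100"

```text
t: 5.88
tool_pos: [0.4368, 0.1914, 0.5898]
eef_rot: [0.438, 0.554, 0.446, -0.55]
contact_force: [-0.0, -0.1, -0.0]
width: 0.0852
```

Run:
```python
from h import *
print(pose()[0]['q'].round(2))
rows([.5,0.42,.45],Rtool(-1.48));print()
```

```text
[ 0.45 -0.01 -0.92  1.37 -0.02  1.78 -0.69]
[[-0.19, -0.01, 0.0, 0.47, 0.04, -0.78, 100], [-0.19, -0.01, 0.0, 0.47, 0.06, -0.78, 100], [-0.19, -0.01, 0.0, 0.47, 0.08, -0.78, 100], [-0.19, -0.01, 0.0, 0.47, 0.1, -0.78, 100], [-0.19, -0.01, 0.0, 0.47, 0.12, -0.78, 100]]
[[-0.19, -0.01, 0.0, 0.47, 0.14, -0.77, 100], [-0.19, -0.01, 0.0, 0.47, 0.16, -0.77, 100], [-0.19, -0.01, 0.0, 0.47, 0.18, -0.77, 100], [-0.19, -0.01, 0.0, 0.47, 0.2, -0.76, 100], [-0.19, -0.01, 0.0, 0.47, 0.22, -0.76, 100]]
[[-0.19, -0.01, 0.0, 0.47, 0.24, -0.75, 100], [-0.19, -0.01, 0.0, 0.47, 0.26, -0.75, 100], [0, 0, 0, 0, 0, 0, 100], [0, 0, 0, 0, 0, 0, 100], [0, 0, 0, 0, 0, 0, 100]]
```

Run:
```python
from h import *
for n in("top","side","wrist"):
    p,d=manip.camera(n); cv2.imwrite(f"pics/{n}1.png",p[:,:,::-1])
```

```text
(no output)
```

View pics/side1.png

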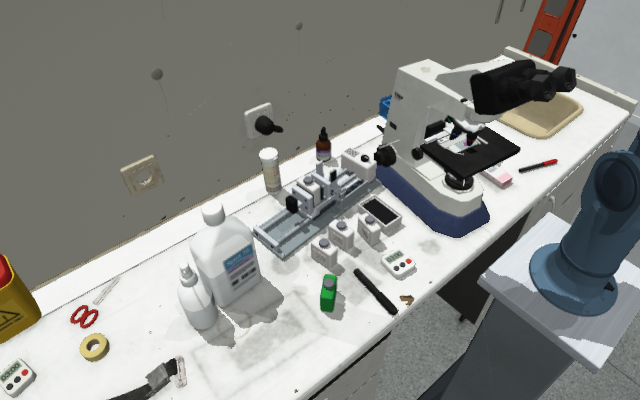

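View pics/wrist1.png

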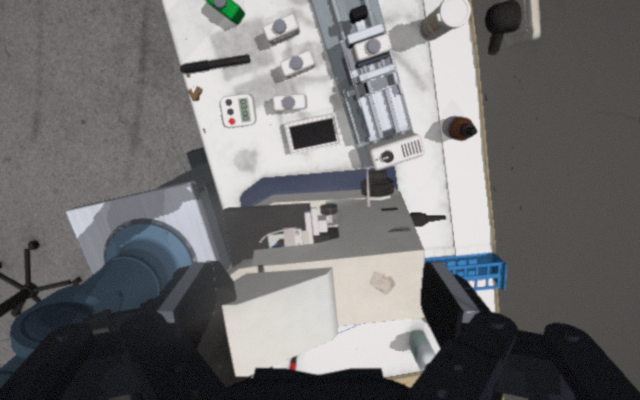

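play_rows --pt "-0.2 0 0 0.4 -0.1 -0.8 100" --pt "-0.2 0 0 0.4 -0.1 -0.8 100" --pt "-0.2 0 0 0.4 -0.1 -0.8 100" --pt "-0.2 0 0 0.4 0 -0.8 100" --pt "-0.2 0 0 0.4 0 -0.8 100"

```text
t: 6.65
tool_pos: [0.4459, 0.2958, 0.5378]
eef_rot: [0.477, 0.521, 0.484, -0.517]
contact_force: [-0.2, -0.0, -0.5]
width: 0.0855
```

Run:
```python
from h import *
print(pose()[0]['q'].round(2))
rows([.5,0.45,.45],Rtool(-1.48));print()
```

```text
[ 0.26  0.16 -1.04  1.37  0.13  1.69 -0.84]
[[-0.15, -0.01, 0.0, 0.45, 0.21, -0.79, 100], [-0.15, -0.01, 0.0, 0.45, 0.23, -0.78, 100], [-0.15, -0.01, 0.0, 0.44, 0.24, -0.78, 100], [-0.15, -0.01, 0.0, 0.44, 0.26, -0.77, 100], [-0.15, -0.01, 0.0, 0.44, 0.28, -0.77, 100]]
[[-0.15, -0.01, 0.0, 0.44, 0.29, -0.76, 100], [-0.15, -0.01, 0.0, 0.44, 0.31, -0.76, 100], [-0.15, -0.01, 0.0, 0.44, 0.32, -0.75, 100], [0, 0, 0, 0, 0, 0, 100], [0, 0, 0, 0, 0, 0, 100]]
```

play_rows --pt "-0.15 0 0 0.4 0.2 -0.8 100" --pt "-0.15 0 0 0.4 0.2 -0.8 100" --pt "-0.15 0 0 0.4 0.2 -0.8 100" --pt "-0.15 0 0 0.4 0.2 -0.8 100" --pt "-0.15 0 0 0.4 0.2 -0.8 100"

```text
t: 7.28
tool_pos: [0.4722, 0.4035, 0.4831]
eef_rot: [0.505, 0.492, 0.513, -0.489]
contact_force: [-0.9, 0.0, -0.2]
width: 0.0858
```

Run:
```python
from h import *
print(pose()[0]['q'].round(2))
rows([.5,0.40,.45],Rtool(-1.48));print()
for n in("top","wrist"):
    p,d,W,i=cloud(n); cv2.imwrite(f"pics/{n}2.png",p[:,:,::-1]); np.savez(n+"2.npz",W=W,p=p,R=i['R'],t=i['t'])
```

```text
[-0.02  0.39 -1.05  1.28  0.33  1.65 -0.97]
[[-0.19, -0.04, 0.02, 0.66, 0.56, 0.1, 100], [-0.19, -0.04, 0.02, 0.66, 0.55, 0.11, 100], [0, 0, 0, 0, 0, 0, 100], [0, 0, 0, 0, 0, 0, 100], [0, 0, 0, 0, 0, 0, 100]]
```

View pics/top2.png

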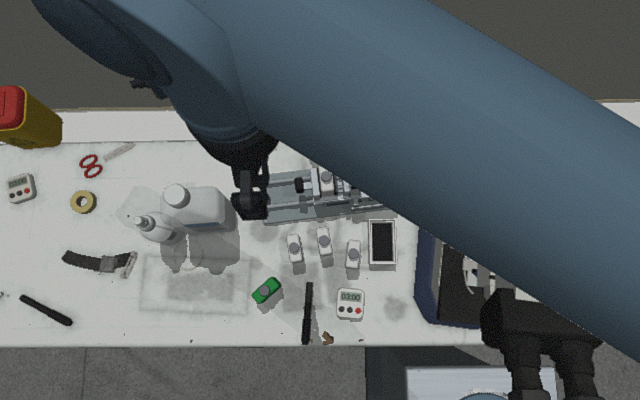

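View pics/wrist2.png

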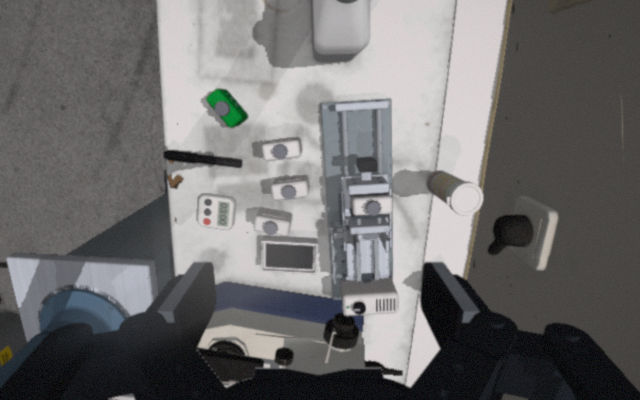

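Run:
```python
from h import *
W=np.load("top2.npz")['W']
for u,v in [(580,200),(560,100),(500,150),(500,200),(450,150),(400,100),(400,150),(350,50),(350,100),(300,30),(300,90),(220,40),(100,30),(250,140)]:
    print((u,v),W[v,u].round(3))
```

```text
(580, 200) [0.361 0.246 0.808]
(560, 100) [0.395 0.249 0.809]
(500, 150) [0.377 0.272 0.811]
(500, 200) [0.362 0.27  0.803]
(450, 150) [0.378 0.287 0.808]
(400, 100) [0.394 0.303 0.812]
(400, 150) [0.379 0.303 0.805]
(350, 50) [0.41  0.32  0.816]
(350, 100) [0.396 0.32  0.81 ]
(300, 30) [0.417 0.336 0.817]
(300, 90) [0.401 0.337 0.807]
(220, 40) [0.417 0.363 0.813]
(100, 30) [0.427 0.409 0.806]
(250, 140) [0.444 0.386 0.638]
```

```bash
cat > fk.py <<'E'
import numpy as np, itertools
from scipy.spatial.transform import Rotation as Rr
from scipy.optimize import least_squares
D=[([1.0802,.3838,.0438,1.5996,-.0179,1.1612,-.0499],[.2485,-.5997,.2469]),
([1.09,.19,.04,1.14,-.01,1.83,.16],[.2165,-.5397,.5995]),
([.89,-.13,-.17,1.46,-.03,1.82,-.02],[.2981,-.3001,.603]),
([.7,-.22,-.5,1.5,-.12,1.84,-.34],[.3814,-.0534,.6049]),
([.45,-.01,-.92,1.37,-.02,1.78,-.69],[.4368,.1914,.5898]),
([.26,.16,-1.04,1.37,.13,1.69,-.84],[.4459,.2958,.5378]),
([-.02,.39,-1.05,1.28,.33,1.65,-.97],[.4722,.4035,.4831])]
def fk(q,P,sg,full=False):
    d,a1,a2,L,e1,e2,w,phi=P
    z=lambda a:Rr.from_euler('z',a).as_matrix(); y=lambda a:Rr.from_euler('y',a).as_matrix()
    p=np.array([0,0,d]); R=z(phi+sg[0]*q[0])@y(q[1])
    R=R@z(sg[1]*q[2]); p1=p+R@[e1,0,a1]          # elbow
    R=R@y(q[3]); 
    R5=R@z(sg[2]*q[4]); p2=p1+R5@[e2,0,a2]; R6=R5@y(q[5]); p3=p2+R6@[w,0,L]
    return (p3,p1,p2,R6) if full else p3
def fit():
    best=None
    for sg in itertools.product([-1,1],repeat=3):
        f=lambda P:np.concatenate([fk(q,P,sg)-p for q,p in D]+[.05*np.array(P[4:])])
        r=least_squares(f,[.3,.4,.4,.25,0,0,0,0])
        if best is None or r.cost<best[0]: best=(r.cost,sg,r.x,r.fun)
    return best
if __name__=="__main__":
    b=fit(); print(b[0],b[1],b[2].round(3)); print(b[3][:21].reshape(-1,3).round(3))
E
python3 fk.py
```

```text
0.0002540708992887296 (-1, -1, 1) [ 0.009  0.509  0.498  0.036  0.011 -0.003  0.01  -0.069]
[[-0.005 -0.    -0.002]
 [-0.002  0.002 -0.006]
 [ 0.004  0.012 -0.002]
 [ 0.002  0.005  0.001]
 [ 0.007  0.001 -0.002]
 [ 0.007 -0.001  0.   ]
 [-0.002 -0.001  0.011]]
```

Run:
```python
from h import *
p=np.load("wrist2.npz")['p']
c=cv2.resize(p[85:325,200:410,::-1],None,fx=2.5,fy=2.5,interpolation=cv2.INTER_CUBIC);cv2.imwrite("pics/c2.png",c)
```

```text
(no output)
```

View pics/c2.png

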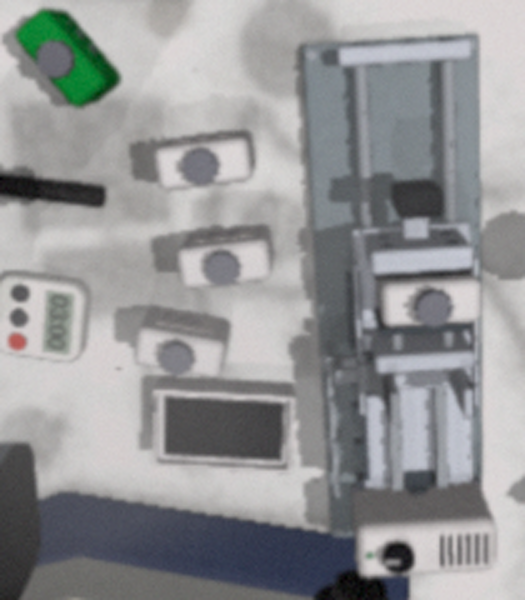

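Run:
```python
from h import *
iw=dict(manip.camera_info("wrist")); d=np.load("wrist2.npz"); iw['R']=d['R']; iw['t']=d['t']; it=manip.camera_info("top")
w=lambda a:np.array(a)/2.5+[200,85]
t=lambda a:np.array(a)/3+[235,130]
def show(n,W,T,z):
    print(n, ray(iw,w([W]),[z])[0].round(4) if W else '', ray(it,t([T]),[z])[0].round(4) if T else '')
show('c1',(200,165),(178,353),.067);show('c2',(221,267),(267,332),.067);show('c3',(176,356),(356,372),.067);show('done',(433,306),(274,138),.113)
show('plate -40,-65',(302,42),(88,284),.006);show('plate -40,51',(478,36),(72,140),.006);show('plate 325,-65',(330,535),None,.006)
show('blk',(416,199),(191,160),.092)
for a,b in zip([(155,390),(296,395),(290,468),(153,460)],[(403,402),(402,268),(480,268),(484,401)]): show('tray',a,b,.03)
# pack top orientation: body top z=56 corners (wrist)
for n,cs in {'1':[(155,147),(250,133),(256,175),(163,190)],'2':[(178,243),(268,232),(272,275),(185,288)],'3':[(138,325),(228,322),(222,375),(138,372)],'done':[(383,282),(478,280),(480,325),(384,328)]}.items():
    z=.056 if n!='done' else .102
    X=ray(iw,w(cs),[z]*4); print(n,X[:,:2].round(3).tolist(),X.mean(0).round(4));
```

```text
c1 [0.4081 0.4006 0.067 ] [0.4077 0.3971 0.067 ]
c2 [0.4224 0.3368 0.067 ] [0.4218 0.3343 0.067 ]
c3 [0.3943 0.2757 0.067 ] [0.393  0.2724 0.067 ]
done [0.5503 0.331  0.113 ] [0.5506 0.3276 0.113 ]
plate -40,-65 [0.4671 0.4757 0.006 ] [0.4659 0.4706 0.006 ]
plate -40,51 [0.5823 0.485  0.006 ] [0.5791 0.4847 0.006 ]
plate 325,-65 [0.5055 0.1113 0.006 ] 
blk [0.5382 0.3899 0.092 ] [0.541  0.3861 0.092 ]
tray [0.3746 0.2356 0.03  ] [0.3734 0.2365 0.03  ]
tray [0.4739 0.2366 0.03  ] [0.4716 0.2341 0.03  ]
tray [0.472  0.1796 0.03  ] [0.4709 0.1766 0.03  ]
tray [0.373  0.1811 0.03  ] [0.3734 0.1778 0.03  ]
1 [[0.379, 0.409], [0.438, 0.42], [0.442, 0.394], [0.384, 0.382]] [0.4106 0.4014 0.056 ]
2 [[0.394, 0.348], [0.451, 0.358], [0.454, 0.33], [0.398, 0.319]] [0.4243 0.3389 0.056 ]
3 [[0.368, 0.292], [0.427, 0.297], [0.424, 0.26], [0.367, 0.259]] [0.3964 0.2769 0.056 ]
done [[0.521, 0.341], [0.577, 0.345], [0.581, 0.317], [0.524, 0.313]] [0.551 0.329 0.102]
```

Run:
```python
from h import *
rows([.54,0.42,.27],Rtool(-1.4655))
```

```text
[[-0.05, -0.01, 0.01, 0.94, 0.32, -0.05, 100], [-0.05, -0.01, 0.01, 0.94, 0.32, -0.05, 100], [-0.05, -0.01, 0.01, 0.94, 0.32, -0.04, 100], [-0.05, -0.01, 0.01, 0.94, 0.32, -0.04, 100], [-0.05, -0.01, 0.01, 0.94, 0.32, -0.04, 100]]
[[-0.05, -0.01, 0.01, 0.94, 0.32, -0.04, 100], [-0.05, -0.01, 0.01, 0.94, 0.32, -0.04, 100], [-0.05, -0.01, 0.01, 0.94, 0.31, -0.04, 100], [-0.05, -0.01, 0.01, 0.94, 0.31, -0.04, 100], [0, 0, 0, 0, 0, 0, 100]]
```

play_rows --pt "-0.05 0 0 0.95 0.32 -0.05 100" --pt "-0.05 0 0 0.95 0.32 -0.05 100" --pt "-0.05 0 0 0.95 0.32 -0.05 100" --pt "-0.05 0 0 0.95 0.32 -0.05 100" --pt "-0.05 0 0 0.95 0.32 -0.05 100"

```text
t: 8.0
tool_pos: [0.5095, 0.4169, 0.3615]
eef_rot: [0.514, 0.482, 0.524, -0.478]
contact_force: [-0.5, 0.6, 0.2]
width: 0.0858
```

play_rows --pt "-0.05 0 0 0.95 0.3 0 100" --pt "-0.05 0 0 0.95 0.3 0 100" --pt "-0.05 0 0 0.95 0.3 0 100" --pt "0 0 0 0.5 0 0 100" --pt "0 0 0 0 0 0 100"

```text
t: 8.62
tool_pos: [0.5331, 0.4185, 0.2684]
eef_rot: [0.519, 0.475, 0.529, -0.474]
contact_force: [0.9, -0.2, -0.0]
width: 0.0857
```

Run:
```python
from h import *
print(pose()[0]['q'].round(4).tolist(),pose()[1].round(4))
p,d,W,i=cloud("wrist"); cv2.imwrite(f"pics/w3.png",p[:,:,::-1]); np.savez("w3.npz",W=W,p=p,R=i['R'],t=i['t'])
c=cv2.resize(p[0:300,150:500,::-1],None,fx=2,fy=2,interpolation=cv2.INTER_CUBIC);cv2.imwrite("pics/c3.png",c)
```

```text
[-0.0636, 0.6066, -0.9614, 1.464, 0.4879, 1.3272, -0.9564] [0.5331 0.4185 0.2684]
```

View pics/c3.png

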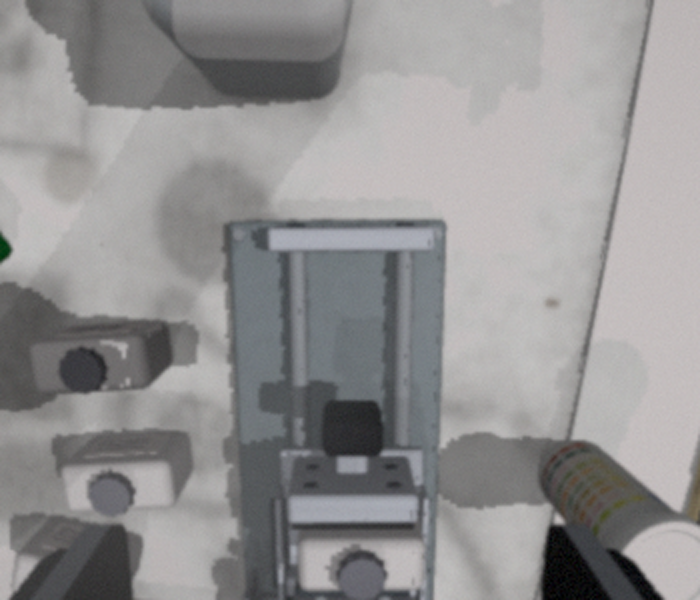

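Run:
```python
from h import *
d=np.load("w3.npz");W=d['W'];p=d['p'].astype(int)
o=np.array([.5358,.4415]);mx,my=Rmix(-1.4655);B=np.c_[mx[:2],my[:2]]
M=(W[...,:2]-o)@B; z=W[...,2]
def st(n,m):
    a=M[m]; 
    if len(a)==0: print(n,0);return
    lo,hi=np.percentile(a,[2,98],axis=0)*1000; 
    print(n,m.sum(),"x",lo[0].round(1),hi[0].round(1),"y",lo[1].round(1),hi[1].round(1),"z",np.median(z[m]*1000).round(1))
x,y=M[...,0],M[...,1]
st("blk top",(abs(z-.092)<.004)&(x>.03)&(x<.07)&(abs(y)<.03)&(p.sum(2)<200))
st("jaw top",(abs(z-.092)<.004)&(x>.07)&(x<.112)&(abs(y)<.05)&(p.sum(2)>200))
st("done top",(abs(z-.102)<.004)&(x>.09)&(x<.14)&(abs(y)<.05))
st("cap",(abs(z-.113)<.004)&(x>.09)&(x<.14)&(abs(y)<.05))
st("endblk",(abs(z-.033)<.004)&(x>-.06)&(x<.0)&(abs(y)<.1))
st("plate",(z<.02)&(z>.004)&(x>-.06)&(x<.05)&(abs(y)<.1))
m=(z<.02)&(z>.004)&(x>-.02)&(x<.05)&(abs(y)<.1)
# plate edge slope
for s in np.arange(-.03,.1,.02):
    k=(z<.022)&(z>.005)&(abs(x-s)<.01)&(abs(y)<.09); st("plate at%.2f"%s,k)
```

```text
blk top 509 x 45.9 61.5 y -14.5 11.6 z 91.2
jaw top 1225 x 81.4 100.5 y -30.1 28.5 z 91.3
done top 1211 x 100.2 126.0 y -25.3 30.8 z 101.1
cap 446 x 103.1 122.9 y -7.4 12.4 z 112.4
endblk 1036 x -37.6 -25.8 y -41.7 38.1 z 32.4
plate 6459 x -39.2 48.0 y -64.2 47.6 z 11.5
plate at-0.03 969 x -39.9 -20.2 y -64.2 48.0 z 11.4
plate at-0.01 1655 x -19.3 -0.2 y -63.6 47.2 z 11.5
plate at0.01 1628 x 0.2 19.7 y -64.3 47.5 z 11.5
plate at0.03 1541 x 20.7 39.8 y -64.1 47.3 z 11.6
plate at0.05 1438 x 40.4 59.6 y -64.2 47.3 z 11.5
plate at0.07 941 x 60.7 79.8 y -64.7 48.2 z 11.5
plate at0.09 576 x 80.3 99.3 y -65.3 48.5 z 11.5
```

```bash
cat >> h.py <<'E'
O=np.array([.5347,.442]); YAW=-1.4655
def mw(x,y,z):
    mx,my=Rmix(YAW); return np.r_[O+x*mx[:2]+y*my[:2],z]
def wm(P):
    mx,my=Rmix(YAW); d=np.asarray(P)[:2]-O; return np.array([d@mx[:2],d@my[:2],P[2]])
RT=Rtool(YAW)
def st():
    o,p,R=pose(); print("t",round(o['t'],2),"mix mm",(wm(p)*1000).round(1),"F",np.round(o['contact_force'],1),"w",round(o['width']*1000,1),"rotunits",(Rr.from_matrix(R.T@RT).as_rotvec()/np.radians(8)).round(2),"q",o['q'].round(2).tolist())
E
python3 - <<'E'
from h import *
st(); rows(mw(.055,0,.11),RT)
E
```

```text
t 8.68 mix mm [ 23.1  -3.8 269.2] F [-0.4 -0.4  0.1] w 85.3 rotunits [-0.04 -0.09  0.05] q [-0.06, 0.61, -0.96, 1.46, 0.49, 1.33, -0.96]
[[-0.01, -0.01, 0.01, 0.91, 0.03, 0.19, 100], [-0.01, -0.01, 0.01, 0.91, 0.03, 0.19, 100], [-0.01, -0.01, 0.01, 0.91, 0.03, 0.19, 100], [-0.01, -0.01, 0.01, 0.91, 0.03, 0.19, 100], [-0.01, -0.01, 0.01, 0.91, 0.02, 0.19, 100]]
[[-0.01, -0.01, 0.01, 0.91, 0.02, 0.19, 100], [-0.01, -0.01, 0.01, 0.91, 0.02, 0.18, 100], [0, 0, 0, 0, 0, 0, 100], [0, 0, 0, 0, 0, 0, 100], [0, 0, 0, 0, 0, 0, 100]]
```

play_rows --pt "0 -0.02 0.01 0.9 0.03 0.2 100" --pt "0 -0.02 0.01 0.9 0.03 0.2 100" --pt "0 -0.02 0.01 0.9 0.03 0.2 100" --pt "0 -0.02 0.01 0.9 0.03 0.2 100" --pt "0 -0.02 0.01 0.9 0.03 0.2 100"

```text
t: 9.3
tool_pos: [0.5406, 0.396, 0.1546]
eef_rot: [0.526, 0.477, 0.523, -0.472]
contact_force: [0.0, 0.3, 0.1]
width: 0.0856
```

Run:
```python
from h import *
st(); rows(mw(.055,0,.08),RT)
```

```text
t 9.3 mix mm [ 46.3   1.  154.6] F [0.  0.3 0.1] w 85.6 rotunits [-0.03 -0.01 -0.05] q [-0.06, 0.69, -0.9, 1.59, 0.58, 1.14, -0.99]
[[-0.01, 0.0, -0.01, 0.75, -0.02, 0.09, 100], [-0.01, 0.0, -0.01, 0.75, -0.01, 0.09, 100], [-0.01, 0.0, -0.01, 0.75, -0.01, 0.09, 100], [-0.01, 0.0, -0.01, 0.75, -0.01, 0.09, 100], [0, 0, 0, 0, 0, 0, 100]]
```

play_rows --pt "0 0 -0.01 0.75 0 0.1 100" --pt "0 0 -0.01 0.75 -0.02 0.1 100" --pt "0 0 -0.01 0.75 -0.02 0.1 100" --pt "0 0 -0.01 0.75 -0.02 0.05 100" --pt "0 0 0 0 0 0 100"

```text
t: 9.93
tool_pos: [0.5393, 0.3848, 0.0711]
eef_rot: [0.524, 0.473, 0.525, -0.475]
contact_force: [0.7, -0.2, 1.1]
width: 0.0853
```

play_rows --pt "0 0 0 0 0 0 0" --pt "0 0 0 0 0 0 0" --pt "0 0 0 0 0 0 0" --pt "0 0 0 0 0 0 0" --pt "0 0 0 0 0 0 0"

```text
t: 10.55
tool_pos: [0.5422, 0.3869, 0.0739]
eef_rot: [0.524, 0.476, 0.524, -0.473]
contact_force: [1.1, 0.8, -2.1]
width: 0.0271
```

Run:
```python
from h import *
st()
```

```text
t 10.55 mix mm [55.6  1.6 73.9] F [ 1.1  0.8 -2.1] w 27.1 rotunits [-0.04 -0.02 -0.03] q [-0.08, 0.77, -0.84, 1.64, 0.65, 1.02, -1.03]
```

play_rows --pt "0 0 0 0 0 -0.5 0" --pt "0 0 0 0 0 -0.7 0" --pt "0 0 0 0 0 -0.8 0" --pt "0 0 0 0 0 -0.8 0" --pt "0 0 0 0 0 -0.6 0"

```text
t: 11.18
tool_pos: [0.5338, 0.4638, 0.0738]
eef_rot: [0.528, 0.47, 0.518, -0.481]
contact_force: [-0.8, -1.4, 2.7]
width: 0.0273
```

Run:
```python
from h import *
st()
```

```text
t 11.18 mix mm [-21.8   1.4  73.8] F [-0.8 -1.4  2.7] w 27.3 rotunits [-0.07  0.15  0.01] q [-0.24, 0.84, -0.81, 1.51, 0.67, 1.1, -1.11]
```

play_rows --pt "0 0.05 0 0 0 -0.4 0" --pt "0 0.05 0 0 0 -0.4 0" --pt "0 0.05 0 0 0 -0.3 0" --pt "0 0 0 0 0 -0.2 0" --pt "0 0 0 0 0 -0.2 0"

```text
t: 11.8
tool_pos: [0.5314, 0.4865, 0.0737]
eef_rot: [0.532, 0.463, 0.514, -0.488]
contact_force: [-4.1, -14.2, 10.1]
width: 0.0272
```

Run:
```python
from h import *
st()
```

```text
t 11.8 mix mm [-44.6   1.4  73.7] F [ -4.1 -14.2  10.1] w 27.2 rotunits [-0.08  0.3   0.06] q [-0.29, 0.86, -0.8, 1.46, 0.67, 1.14, -1.13]
```

play_rows --pt "0 0 0 0 0 0.1 0" --pt "0 0 0 0 0 0 100" --pt "0 0 0 0 0 0 100" --pt "0 0 0 0 0 0 100" --pt "0 0 0 0 0 0 100"

```text
t: 12.42
tool_pos: [0.5302, 0.4859, 0.0721]
eef_rot: [0.53, 0.464, 0.515, -0.488]
contact_force: [0.1, -0.5, 0.3]
width: 0.0851
```

```bash
cat >> h.py <<'E'
O=O+.0014*Rmix(YAW)[1][:2]
E
python3 - <<'E'
from h import *
st(); rows(mw(-.045,0,.19),RT)
E
```

```text
t 12.43 mix mm [-44.2  -1.3  72.1] F [ 0.1 -0.5  0.3] w 85.1 rotunits [-0.08  0.28  0.09] q [-0.29, 0.86, -0.8, 1.46, 0.67, 1.14, -1.13]
[[-0.02, 0.06, 0.02, -0.94, 0.0, 0.03, 100], [-0.02, 0.06, 0.02, -0.94, 0.0, 0.02, 100], [-0.02, 0.06, 0.02, -0.94, 0.0, 0.01, 100], [-0.02, 0.06, 0.02, -0.94, 0.01, 0.01, 100], [-0.02, 0.06, 0.02, -0.94, 0.01, 0.0, 100]]
```

play_rows --pt "0 0 0 -0.9 0 0 100" --pt "-0.02 0.06 0.02 -0.9 0 0 100" --pt "-0.02 0.07 0.02 -0.9 0 0 100" --pt "-0.02 0.08 0.02 -0.9 0 0 100" --pt "-0.02 0.08 0.03 -0.9 0 0 100"

```text
t: 13.05
tool_pos: [0.5308, 0.4897, 0.1931]
eef_rot: [0.525, 0.475, 0.527, -0.471]
contact_force: [-1.5, 0.3, 0.1]
width: 0.0854
```

Run:
```python
from h import *
st(); 
p,d,W,i=cloud("wrist"); cv2.imwrite(f"pics/w4.png",p[:,:,::-1]); np.savez("w4.npz",W=W,p=p,R=i['R'],t=i['t'])
rows(mw(.072,0,.19),RT)
```

```text
t 13.05 mix mm [-47.8  -0.3 193.1] F [-1.5  0.3  0.1] w 85.4 rotunits [ 0.   -0.04 -0.02] q [-0.23, 0.74, -0.89, 1.42, 0.58, 1.25, -1.06]
[[0.0, -0.01, -0.01, 0.05, -0.01, 0.97, 100], [0.0, -0.01, -0.01, 0.05, -0.01, 0.97, 100], [0.0, -0.01, -0.01, 0.05, -0.01, 0.97, 100], [0.0, -0.01, -0.01, 0.06, -0.01, 0.97, 100], [0.0, -0.01, -0.01, 0.06, -0.01, 0.97, 100]]
```

View pics/w4.png

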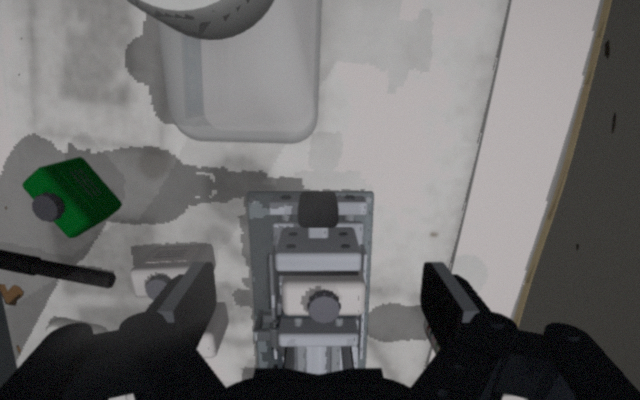

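play_rows --pt "0 0 0 0 0 0.95 100" --pt "0 0 0 0 0 0.95 100" --pt "0 0 0 0 0 0.95 100" --pt "0 0 0 0 0 0.95 100" --pt "0 0 0 0 0 0.95 100"

```text
t: 13.72
tool_pos: [0.5437, 0.3735, 0.2009]
eef_rot: [0.526, 0.478, 0.528, -0.465]
contact_force: [0.4, 0.1, 0.3]
width: 0.0855
```

Run:
```python
from h import *
st(); rows(mw(.072,0,.107),RT)
mx,my=Rmix(YAW);B=np.c_[mx[:2],my[:2]]
def stt(W,p):
    M=(W[...,:2]-O)@B; z=W[...,2];x,y=M[...,0],M[...,1]
    for n,m in {"jaw":(abs(z-.092)<.004)&(x>-.03)&(x<.005)&(abs(y)<.05)&(p.sum(2)>200),"body":(abs(z-.102)<.004)&(x>-.01)&(x<.04)&(abs(y)<.05),"cap":(abs(z-.113)<.004)&(x>-.01)&(x<.04)&(abs(y)<.05),"padjaw":(abs(z-.092)<.004)&(x>.03)&(x<.06)&(abs(y)<.05),"lever":(abs(z-.12)<.004)&(x>.04)&(abs(y)<.05)}.items():
        if m.sum()>5: lo,hi=np.percentile(M[m],[2,98],axis=0)*1000; print(n,m.sum(),"x",lo[0].round(1),hi[0].round(1),"y",lo[1].round(1),hi[1].round(1),np.median(z[m]).round(4))
d=np.load("w4.npz"); stt(d['W'],d['p'].astype(int))
p,dd,W,i=cloud("side"); stt(W,p.astype(int)); cv2.imwrite("pics/s4.png",cv2.resize(p[120:300,230:450,::-1],None,fx=3,fy=3,interpolation=cv2.INTER_CUBIC))
```

```text
t 13.72 mix mm [ 69.    0.4 200.9] F [0.4 0.1 0.3] w 85.5 rotunits [ 0.03 -0.11 -0.08] q [0.01, 0.62, -0.94, 1.59, 0.53, 1.18, -0.92]
[[0.01, -0.03, -0.02, 0.94, -0.01, 0.04, 100], [0.01, -0.03, -0.02, 0.94, -0.01, 0.04, 100], [0.01, -0.03, -0.02, 0.94, -0.01, 0.04, 100], [0.01, -0.03, -0.02, 0.94, -0.01, 0.03, 100], [0, 0, 0, 0, 0, 0, 100]]
jaw 2045 x -16.6 2.1 y -30.7 27.9 0.0914
body 2002 x 1.9 26.4 y -25.6 30.1 0.1012
cap 748 x 4.9 24.2 y -7.6 11.9 0.1124
padjaw 1398 x 33.5 59.4 y -30.3 27.6 0.0929
jaw 174 x -14.8 4.6 y -30.8 27.1 0.0909
body 147 x 3.3 29.7 y -25.8 29.6 0.1004
cap 58 x 6.5 26.7 y -7.5 11.5 0.1121
padjaw 112 x 33.5 59.9 y -31.3 27.6 0.0917
lever 105 x 66.3 1582.4 y -48.2 47.1 0.1189
```

View pics/s4.png

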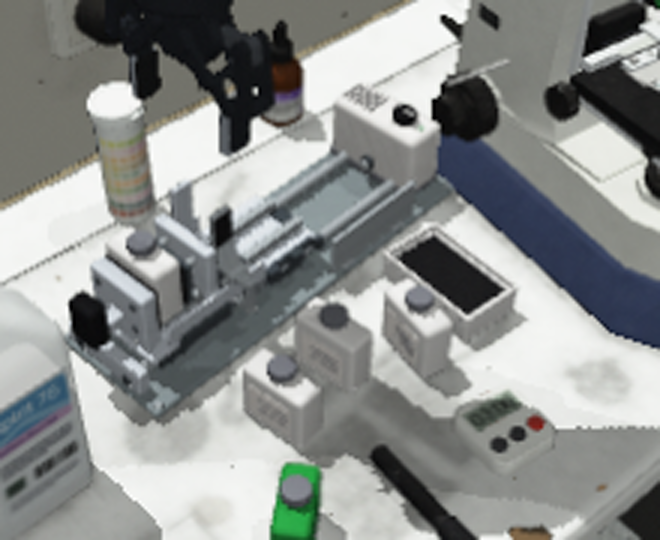

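play_rows --pt "0 -0.03 -0.02 0.9 -0.01 0.05 100" --pt "0 -0.03 -0.02 0.9 -0.01 0.05 100" --pt "0 -0.03 -0.02 0.9 -0.01 0.05 100" --pt "0 -0.02 -0.02 0.9 -0.01 0 100" --pt "0 0 0 0 0 0 100"

```text
t: 14.4
tool_pos: [0.5426, 0.3671, 0.1013]
eef_rot: [0.527, 0.469, 0.526, -0.475]
contact_force: [-0.9, -1.7, 0.5]
width: 0.0855
```

Run:
```python
from h import *
st()
```

```text
t 14.4 mix mm [ 75.3  -1.4 101.3] F [-0.9 -1.7  0.5] w 85.5 rotunits [0.02 0.05 0.04] q [-0.04, 0.73, -0.86, 1.65, 0.62, 1.06, -0.98]
```

play_rows --pt "0 0 0 -0.2 0.05 -0.12 100" --pt "0 0 0 0 0 0 30" --pt "0 0 0 0 0 0 30" --pt "0 0 0 0 0 0 30" --pt "0 0 0 0 0 0 30"

```text
t: 15.02
tool_pos: [0.5507, 0.3705, 0.1106]
eef_rot: [0.528, 0.474, 0.523, -0.472]
contact_force: [-1.9, 1.2, -4.3]
width: 0.0353
```

Run:
```python
from h import *
st()
```

```text
t 15.03 mix mm [ 72.8   7.  110.6] F [-1.9  1.2 -4.3] w 35.3 rotunits [-0.    0.03 -0.05] q [-0.04, 0.72, -0.86, 1.63, 0.62, 1.07, -0.98]
```

Run:
```python
from h import *
p,dd,W,i=cloud("side"); cv2.imwrite("pics/s5.png",cv2.resize(p[150:270,250:390,::-1],None,fx=5,fy=5,interpolation=cv2.INTER_CUBIC))
p,dd,W,i=cloud("wrist"); cv2.imwrite("pics/w5.png",p[:,:,::-1]);st()
```

```text
t 15.12 mix mm [ 72.7   6.9 110.6] F [ 2.4 -0.7  0.1] w 35.3 rotunits [ 0.01  0.04 -0.05] q [-0.04, 0.72, -0.86, 1.63, 0.62, 1.07, -0.98]
```

View pics/s5.png

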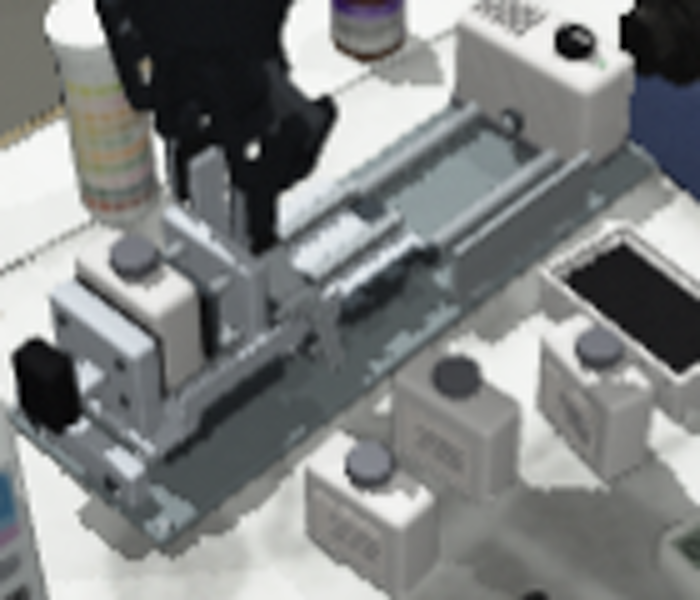

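View pics/w5.png

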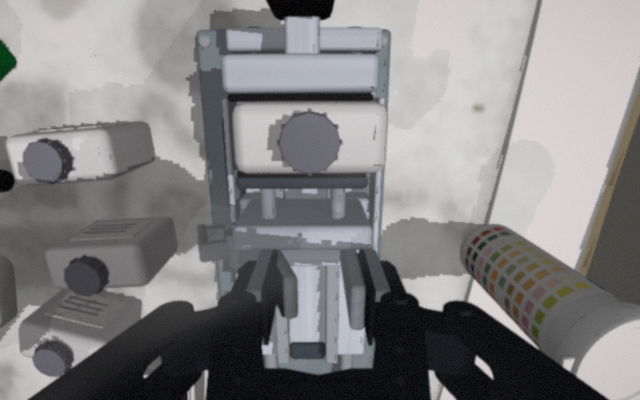

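play_rows --pt "0 0 0 0 0 0.5 20" --pt "0 0 0 0 0 0.8 20" --pt "0 0 0 0 0 0.8 20" --pt "0 0 0 0 0 0.7 20" --pt "0 0 0 0 0 0.3 20"

```text
t: 15.75
tool_pos: [0.5588, 0.2946, 0.1106]
eef_rot: [0.528, 0.475, 0.525, -0.469]
contact_force: [4.1, 2.3, -2.0]
width: 0.0354
```

Run:
```python
from h import *
st()
```

```text
t 15.75 mix mm [149.1   7.  110.6] F [ 4.1  2.3 -2. ] w 35.4 rotunits [ 0.03 -0.02 -0.07] q [0.11, 0.67, -0.88, 1.72, 0.6, 1.03, -0.87]
```

play_rows --pt "0 0 0 0 0 0.25 20" --pt "0 0 0 0 0 0.25 20" --pt "0 0 0 0 0 0.2 20" --pt "0 0 0 0 0 0.2 20" --pt "0 0 0 0 0 0.1 20"

```text
t: 16.38
tool_pos: [0.5592, 0.2888, 0.1106]
eef_rot: [0.524, 0.483, 0.535, -0.454]
contact_force: [5.6, 3.8, -4.0]
width: 0.0354
```

Run:
```python
from h import *
st()
```

```text
t 16.38 mix mm [154.9   6.9 110.6] F [ 5.6  3.8 -4. ] w 35.4 rotunits [ 0.13 -0.28 -0.14] q [0.15, 0.67, -0.9, 1.74, 0.59, 0.99, -0.84]
```

play_rows --pt "0.05 -0.1 -0.05 0 0 0.15 20" --pt "0.05 -0.1 -0.05 0 0 0.2 20" --pt "0.05 -0.1 -0.05 0 0 0.25 20" --pt "0 0 0 0 0 0.25 20" --pt "0 0 0 0 0 0.25 20"

```text
t: 17.0
tool_pos: [0.5593, 0.2885, 0.1108]
eef_rot: [0.521, 0.482, 0.538, -0.455]
contact_force: [6.1, 10.5, -10.7]
width: 0.0356
```

Run:
```python
from h import *
st()
```

```text
t 17.0 mix mm [155.2   6.9 110.8] F [  6.1  10.5 -10.7] w 35.6 rotunits [ 0.12 -0.31 -0.09] q [0.16, 0.67, -0.9, 1.74, 0.58, 0.99, -0.83]
```

play_rows --pt "0 0 0 0 0 0 100" --pt "0 0 0 0 0 0 100" --pt "0 0 0 0 0 0 100" --pt "0.05 -0.1 -0.05 -0.9 0 -0.5 100" --pt "0.05 -0.1 -0.05 -0.9 0 -0.9 100"

```text
t: 17.62
tool_pos: [0.5543, 0.3174, 0.1558]
eef_rot: [0.523, 0.473, 0.529, -0.472]
contact_force: [0.2, 0.8, -0.3]
width: 0.0856
```

Run:
```python
from h import *
st();rows(mw(.014,0.0,.19),RT)
```

```text
t 17.62 mix mm [126.    5.  155.8] F [ 0.2  0.8 -0.3] w 85.6 rotunits [ 0.   -0.05  0.03] q [0.09, 0.64, -0.92, 1.67, 0.55, 1.11, -0.87]
[[0.0, -0.01, 0.01, -0.27, -0.04, -0.9, 100], [0.0, -0.01, 0.01, -0.27, -0.04, -0.9, 100], [0.0, -0.01, 0.01, -0.27, -0.04, -0.9, 100], [0.0, -0.01, 0.01, -0.27, -0.04, -0.9, 100], [0.0, -0.01, 0.01, -0.27, -0.04, -0.9, 100]]
```

play_rows --pt "0 0 0 -0.4 0 -0.9 100" --pt "0 0 0 -0.4 -0.05 -0.9 100" --pt "0 0 0 -0.4 -0.05 -0.9 100" --pt "0 0 0 -0.4 -0.05 -0.9 100" --pt "0 0 0 -0.4 -0.05 -0.9 100"

```text
t: 18.25
tool_pos: [0.5429, 0.4291, 0.2114]
eef_rot: [0.524, 0.477, 0.524, -0.472]
contact_force: [-0.0, -0.8, -0.1]
width: 0.0854
```

```bash
cat > seg.py <<'E'
from h import *
mx,my=Rmix(YAW);B=np.c_[mx[:2],my[:2]]
def rect(W,z0,box,tol=.004,m2=None):
    """min-area rect of points near height z0 within mixer-frame box (x0,x1,y0,y1) m"""
    M=(W[...,:2]-O)@B; z=W[...,2];x,y=M[...,0],M[...,1]
    m=(abs(z-z0)<tol)&(x>box[0])&(x<box[1])&(y>box[2])&(y<box[3])
    if m2 is not None: m&=m2
    m=cv2.morphologyEx(m.astype(np.uint8),cv2.MORPH_OPEN,np.ones((3,3)))
    n,lab,s,c=cv2.connectedComponentsWithStats(m)
    out=[]
    for k in range(1,n):
        if s[k,4]<40: continue
        a=(M[lab==k]*1000).astype(np.float32); r=cv2.minAreaRect(a)
        lo,hi=np.percentile(a,[1,99],axis=0)
        out.append(dict(n=int(s[k,4]),c=np.round(r[0],1),size=np.round(r[1],1),ang=round(r[2],1),lo=lo.round(1),hi=hi.round(1),z=float(np.median(z[lab==k])*1000)))
    return out
E
python3 - <<'E'
from seg import *
st()
p,d,W,i=cloud("wrist"); cv2.imwrite("pics/w6.png",p[:,:,::-1]); np.savez("w6.npz",W=W,p=p)
for n,z,b in [("jaw",.092,(-.03,.01,-.05,.05)),("body",.102,(-.02,.05,-.05,.05)),("cap",.113,(-.02,.05,-.05,.05)),("slj",.092,(.06,.2,-.05,.05)),("fresh",.056,(-.05,.2,-.3,-.06)),("freshcap",.067,(-.05,.2,-.3,-.06))]:
    for r in rect(W,z,b): print(n,r)
E
```

```text
t 18.25 mix mm [ 13.7   5.4 211.4] F [-0.  -0.8 -0.1] w 85.4 rotunits [-0.04 -0.04 -0.04] q [-0.11, 0.67, -0.92, 1.49, 0.55, 1.25, -0.99]
jaw {'n': 2283, 'c': array([-8.2, -1.9]), 'size': array([19.1, 61.6]), 'ang': 0.7, 'lo': array([-17.3, -31.6]), 'hi': array([ 0.9, 27.9]), 'z': 91.18849646015744}
body {'n': 2096, 'c': array([14.2,  1.9]), 'size': array([26.8, 58.7]), 'ang': 1.4, 'lo': array([  1.5, -26.6]), 'hi': array([27. , 30.3]), 'z': 101.16540035141487}
cap {'n': 795, 'c': array([14.,  2.]), 'size': array([22.3, 21. ]), 'ang': 84.0, 'lo': array([ 4.2, -8.4]), 'hi': array([24.2, 12.3]), 'z': 112.43789935474483}
slj {'n': 643, 'c': array([112.1,  -1.2]), 'size': array([54.7,  9.2]), 'ang': 89.6, 'lo': array([107.8, -27.6]), 'hi': array([116. ,  25.2]), 'z': 91.13508288318461}
slj {'n': 1095, 'c': array([141.8,  -1.3]), 'size': array([20.1, 61.3]), 'ang': 1.7, 'lo': array([132.4, -30.8]), 'hi': array([147.9,  28.2]), 'z': 92.93773026672461}
fresh {'n': 927, 'c': array([ -31. , -206.7]), 'size': array([34.2, 27.6]), 'ang': 32.6, 'lo': array([ -49.2, -217.1]), 'hi': array([ -13.5,
[... 388 characters left out ...]
 {'n': 46, 'c': array([ 137.7, -182.3]), 'size': array([ 5.6, 10.2]), 'ang': 48.5, 'lo': array([ 134.5, -185.3]), 'hi': array([ 142.6, -177.4]), 'z': 54.50026507138617}
freshcap {'n': 584, 'c': array([ -39.7, -214.1]), 'size': array([23. , 19.8]), 'ang': 88.3, 'lo': array([ -49.5, -223.5]), 'hi': array([ -30.7, -203.4]), 'z': 66.21623658570284}
freshcap {'n': 542, 'c': array([  28.6, -132. ]), 'size': array([20.9, 21.5]), 'ang': 75.5, 'lo': array([  18.5, -141.5]), 'hi': array([  38.8, -121.9]), 'z': 66.35060242531914}
freshcap {'n': 170, 'c': array([  89.3, -128.5]), 'size': array([ 9. , 20.2]), 'ang': 44.2, 'lo': array([  83., -134.]), 'hi': array([  98.2, -118.8]), 'z': 66.14170870888886}
```

View pics/w6.png

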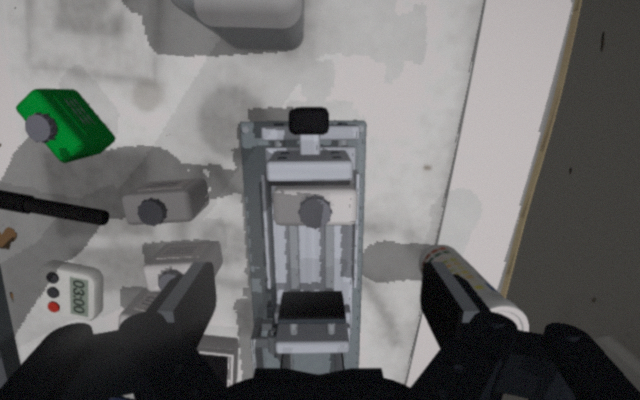

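play_rows --pt "0 0 0 0.95 -0.02 0 100" --pt "0 0 0 0.95 -0.02 0 100" --pt "0 0 0 0.95 -0.02 0 100" --pt "0 0 0 0.95 -0.02 0 100" --pt "0 0 0 0.8 0 0 100"

```text
t: 18.92
tool_pos: [0.5418, 0.43, 0.0892]
eef_rot: [0.525, 0.478, 0.524, -0.471]
contact_force: [-0.3, 0.4, -0.4]
width: 0.0854
```

Run:
```python
from h import *
st();rows(mw(.014,0.0035,.088),RT)
```

```text
t 18.93 mix mm [12.7  4.4 89.2] F [-0.3  0.4 -0.4] w 85.4 rotunits [-0.04 -0.04 -0.05] q [-0.15, 0.79, -0.84, 1.57, 0.65, 1.07, -1.06]
[[-0.04, -0.04, -0.05, 0.05, -0.04, 0.05, 100], [0, 0, 0, 0, 0, 0, 100], [0, 0, 0, 0, 0, 0, 100], [0, 0, 0, 0, 0, 0, 100], [0, 0, 0, 0, 0, 0, 100]]
```

play_rows --pt "-0.04 -0.04 -0.05 0.05 -0.04 0.05 100" --pt "0 0 0 0 0 0 50" --pt "0 0 0 0 0 0 50" --pt "0 0 0 0 0 0 50" --pt "0 0 0 0 0 0 50"

```text
t: 19.55
tool_pos: [0.5411, 0.4276, 0.0869]
eef_rot: [0.526, 0.472, 0.525, -0.474]
contact_force: [-0.3, -0.5, -2.2]
width: 0.0587
```

Run:
```python
from h import *
st();rows(mw(.014,0.0035,.088),RT)
```

```text
t 19.55 mix mm [15.   3.4 86.9] F [-0.3 -0.5 -2.2] w 58.7 rotunits [0.   0.01 0.01] q [-0.15, 0.79, -0.84, 1.57, 0.65, 1.08, -1.05]
[[0.0, 0.01, 0.01, -0.04, 0.0, -0.04, 100], [0, 0, 0, 0, 0, 0, 100], [0, 0, 0, 0, 0, 0, 100], [0, 0, 0, 0, 0, 0, 100], [0, 0, 0, 0, 0, 0, 100]]
```

play_rows --pt "0 0 0 -0.5 0 0 50" --pt "0 0 0 -0.8 0 0 50" --pt "0 0 0 -0.9 0 0 50" --pt "0 0 0 -0.9 -0.3 0.3 50" --pt "0 0 0 -0.3 -0.6 0.7 50"

```text
t: 20.18
tool_pos: [0.5218, 0.4041, 0.1818]
eef_rot: [0.526, 0.475, 0.526, -0.47]
contact_force: [-0.4, -0.6, -1.3]
width: 0.0591
```

Run:
```python
from h import *
st();rows([.424,.2075,.175],Rtool(-1.58),50)
p,d,W,i=cloud("wrist"); cv2.imwrite("pics/w7.png",p[:,:,::-1]); np.savez("w7.npz",W=W,p=p)
```

```text
t 20.18 mix mm [ 36.3 -18.2 181.8] F [-0.4 -0.6 -1.3] w 59.1 rotunits [ 0.01 -0.03 -0.03] q [-0.06, 0.65, -0.92, 1.6, 0.55, 1.17, -1.0]
[[0.09, 0.0, 0.0, 0.02, -0.53, 0.82, 50], [0.09, 0.0, 0.0, 0.02, -0.52, 0.83, 50], [0.09, 0.0, 0.0, 0.03, -0.5, 0.84, 50], [0.09, 0.0, 0.0, 0.03, -0.49, 0.84, 50], [0.09, 0.0, 0.0, 0.03, -0.48, 0.85, 50]]
[[0.09, 0.0, 0.0, 0.03, -0.47, 0.85, 50], [0.09, 0.0, 0.0, 0.03, -0.46, 0.86, 50], [0.09, 0.0, 0.0, 0.03, -0.45, 0.87, 50], [0.09, 0.0, 0.0, 0.03, -0.44, 0.87, 50], [0, 0, 0, 0, 0, 0, 50]]
```

View pics/w7.png

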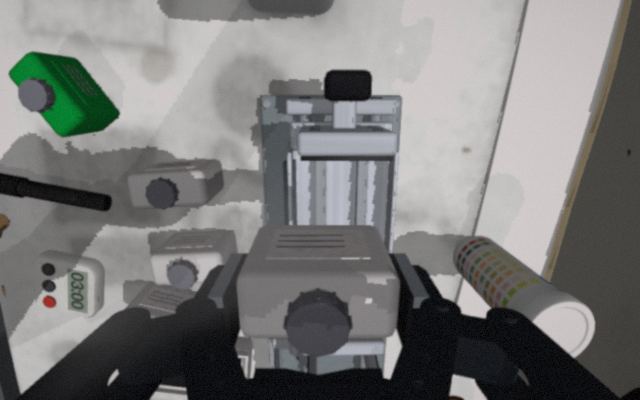

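play_rows --pt "0.09 0 0 0 -0.53 0.8 50" --pt "0.09 0 0 0 -0.5 0.85 50" --pt "0.09 0 0 0 -0.5 0.85 50" --pt "0.09 0 0 0 -0.5 0.85 50" --pt "0.09 0 0 0 -0.5 0.85 50"

```text
t: 20.85
tool_pos: [0.4664, 0.2937, 0.1906]
eef_rot: [0.513, 0.494, 0.509, -0.483]
contact_force: [0.5, 0.8, -1.0]
width: 0.0591
```

play_rows --pt "0.09 0 0 0 -0.45 0.85 50" --pt "0.09 0 0 0 -0.45 0.85 50" --pt "0.09 0 0 0 -0.45 0.7 50" --pt "0.09 0 0 0 -0.4 0.5 50" --pt "0 0 0 0 0 0 50"

```text
t: 21.48
tool_pos: [0.4244, 0.2195, 0.1955]
eef_rot: [0.504, 0.508, 0.494, -0.493]
contact_force: [0.2, 0.7, -0.9]
width: 0.0591
```

Run:
```python
from h import *
st();rows([.424,.2075,.1],Rtool(-1.58),50)
p,d,W,i=cloud("wrist"); cv2.imwrite("pics/w8.png",p[:,:,::-1])
p,d,W,i=cloud("side"); cv2.imwrite("pics/s8.png",p[:,:,::-1])
```

```text
t 21.48 mix mm [ 209.7 -134.4  195.5] F [ 0.2  0.7 -0.9] w 59.1 rotunits [-0.78 -0.03 -0.18] q [0.43, 0.25, -1.09, 2.03, 0.28, 0.99, -0.8]
[[0.01, -0.01, -0.04, 0.95, -0.03, 0.12, 50], [0.01, -0.01, -0.04, 0.95, -0.02, 0.12, 50], [0.01, -0.01, -0.04, 0.95, -0.02, 0.12, 50], [0.01, -0.01, -0.04, 0.96, -0.01, 0.12, 50], [0, 0, 0, 0, 0, 0, 50]]
```

View pics/w8.png

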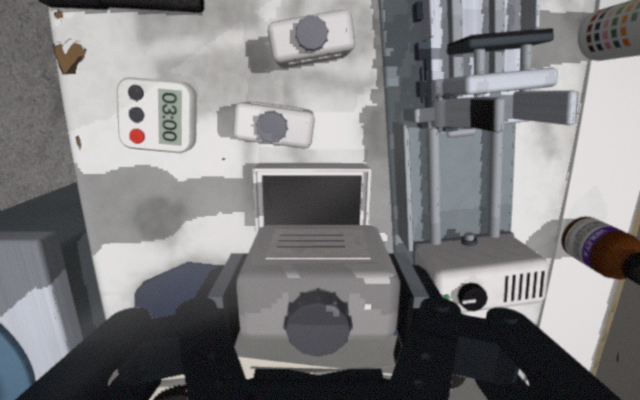

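View pics/s8.png

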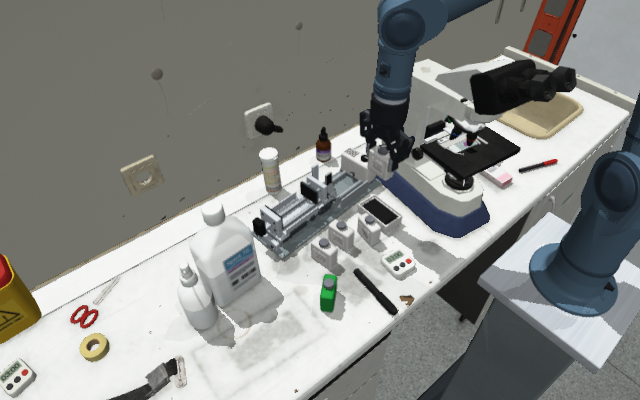

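Run:
```python
from h import *
p,d,W,i=cloud("side")
for u,v in [(405,25),(395,45),(400,70),(430,15),(450,8),(465,3),(395,110),(600,170),(615,165),(590,210),(570,260)]: print((u,v),W[v,u].round(3))
p,d,W,i=cloud("top"); cv2.imwrite("pics/t8.png",p[:,:,::-1]); 
m=np.isfinite(W[...,2])&(W[...,2]>.5); P=W[m]
for y in np.arange(-.1,.35,.05):
    k=abs(P[:,1]-y)<.01
    if k.sum(): print(round(y,2),"x",P[k,0].min().round(3),P[k,0].max().round(3),"z max",P[k,2].max().round(3))
```

```text
(405, 25) [0.38  0.25  0.511]
(395, 45) [0.392 0.255 0.474]
(400, 70) [0.389 0.238 0.424]
(430, 15) [0.359 0.217 0.526]
(450, 8) [0.339 0.195 0.538]
(465, 3) [0.325 0.178 0.547]
(395, 110) [0.389 0.238 0.342]
(600, 170) [0.059 0.038 0.303]
(615, 165) [0.039 0.049 0.332]
(590, 210) [0.038 0.044 0.219]
(570, 260) [0.018 0.058 0.096]
0.1 x 0.25 0.356 z max 0.64
0.15 x 0.285 0.411 z max 0.624
0.2 x 0.334 0.462 z max 0.579
0.25 x 0.371 0.45 z max 0.551
```

View pics/t8.png

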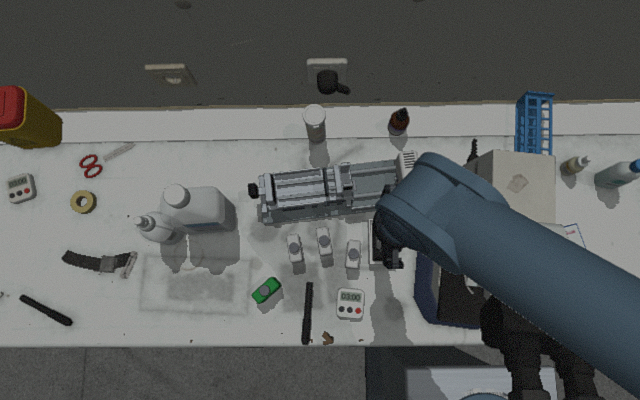

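```bash
cat > sim.py <<'E'
import numpy as np
from scipy.spatial.transform import Rotation as Rr
from scipy.optimize import least_squares
import fk
D2=[([-.06,.61,-.96,1.46,.49,1.33,-.96],[.5331,.4185,.2684]),([-0.0636,0.6066,-0.9614,1.464,0.4879,1.3272,-0.9564],[0.5331,0.4185,0.2684]),
([-0.08,0.77,-0.84,1.64,0.65,1.02,-1.03],[0.5422,0.3869,0.0739]),([-0.29,0.86,-0.8,1.46,0.67,1.14,-1.13],[.5302,.4859,.0721]),
([0.11,0.67,-0.88,1.72,0.6,1.03,-0.87],[0.5588,0.2946,0.1106]),([-0.15,0.79,-0.84,1.57,0.65,1.08,-1.05],[0.5411,0.4276,0.0869]),
([0.43,0.25,-1.09,2.03,0.28,0.99,-0.8],[0.4244,0.2195,0.1955])]
D=fk.D+D2
def fkall(q,P):
    # P: d,a1,a2,L,e1,e2,w,phi, q0 offsets none ; returns TCP,R,elbow,wrist
    d,a1,a2,e1,e2,w,phi,x0,y0,L0=P
    L=L0
    z=lambda a:Rr.from_euler('z',a).as_matrix(); y=lambda a:Rr.from_euler('y',a).as_matrix()
    p=np.array([x0,y0,d]); R=z(phi-q[0])@y(q[1])@z(-q[2]); p1=p+R@[e1,0,a1]
    R=R@y(q[3])@z(SG*q[4]); p2=p1+R@[e2,0,a2]; R=R@y(q[5]); p3=p2+R@[w,0,L]
    R=R@z(SG7*q[6]); T=R@np.array([[0,0,-1.],[0,-1,0],[-1,0,0]]).T
    return p3,R,p1,p2
SG=-1;SG7=-1
def fit(sg):
    global SG; SG=sg
    def f(P):
        out=[]
        for q,p in D:
            p3,R,_,_=fkall(q,P); out+=list(p3-p); out+=list(.1*(R[:2,2]))
        return np.array(out+list(.1*(np.array(P[4:9])))+[.5*(P[9]-.31)])
    return least_squares(f,[.3,.4,.4,0,0,0,0,0,0,.31])
if __name__=="__main__":
    for sg in(-1,1):
        r=fit(sg); print(sg,r.cost,r.x.round(3)); n=len(D); e=r.fun[:5*n].reshape(n,5); print(e.round(3))
E
python3 sim.py
```

```text
-1 0.00031705873572230204 [ 0.293  0.496  0.513  0.01  -0.004  0.015 -0.051 -0.011 -0.009  0.309]
[[-0.003 -0.007 -0.009 -0.     0.   ]
 [-0.002 -0.004 -0.004 -0.001  0.002]
 [ 0.007  0.005 -0.001 -0.     0.001]
 [ 0.003  0.009  0.002 -0.     0.001]
 [-0.002  0.008 -0.001 -0.001  0.001]
 [-0.001  0.    -0.001 -0.001  0.001]
 [-0.005 -0.002  0.005 -0.     0.001]
 [ 0.002 -0.005  0.002 -0.001  0.001]
 [-0.002 -0.002  0.002 -0.001  0.001]
 [ 0.001  0.001  0.001  0.001  0.001]
 [ 0.    -0.002  0.002 -0.    -0.004]
 [ 0.002 -0.003  0.001  0.001  0.   ]
 [-0.001 -0.003  0.002  0.    -0.   ]
 [ 0.001  0.005 -0.002  0.002  0.   ]]
1 0.035011860168981605 [ 0.033  0.456  0.514 -0.012 -0.076  0.    -0.064 -0.001 -0.014  0.086]
[[ 0.003 -0.024 -0.01  -0.003 -0.001]
 [-0.009  0.013 -0.007 -0.002  0.001]
 [-0.     0.005 -0.011 -0.004 -0.003]
 [-0.004 -0.006 -0.009 -0.007 -0.021]
 [-0.005 -0.015 -0.008  0.001 -0.003]
 [-0.003 -0.018 -0.004 -0.017  0.02 ]
 [-0.013 -0.022  0.008 -0.051  0.035]
 [ 0.001 -0.006  0.012 -0.062  0.054]
 [-0.003 -0.004  0.012 -0.062  0.053]
 [ 0.005  0.014  0.005 -0.056  0.069]
 [-0.001  0.017  0.015 -0.069  0.061]
 [ 0.008  0.014  0.001 -0.046  0.071]
 [ 0.     0.011  0.01  -0.062  0.066]
 [ 0.023  0.021 -0.015 -0.022  0.038]]
```

```bash
cat >> sim.py <<'E'
P0=None
def getP():
    global SG,P0
    P0=fit(-1).x; return P0
def jac(q):
    p,R,_,_=fkall(q,P0); J=np.zeros((6,7))
    for k in range(7):
        dq=np.array(q,float); dq[k]+=1e-5; p2,R2,_,_=fkall(dq,P0)
        J[:3,k]=(p2-p)/1e-5; J[3:,k]=Rr.from_matrix(R2@R.T).as_rotvec()/1e-5
    return J
def go(q,p_t,R_t,n=40):
    q=np.array(q,float); p,R,_,_=fkall(q,P0); w=Rr.from_matrix(R_t@R.T).as_rotvec(); R0=R; p0=p
    for k in range(1,n+1):
        pt=p0+(p_t-p0)*k/n; Rt=Rr.from_rotvec(w*k/n).as_matrix()@R0
        p,R,_,_=fkall(q,P0); e=np.r_[pt-p,Rr.from_matrix(Rt@R.T).as_rotvec()]
        q=q+np.linalg.pinv(jac(q),rcond=1e-2)@e
    return q
def segdist(a,b,C):
    t=np.clip(((C-a)@(b-a))/((b-a)@(b-a)),0,1); d=np.linalg.norm(C-(a+t[:,None]*(b-a)),axis=1); k=d.argmin(); return d[k],C[k],t[k]
E
python3 - <<'E'
from h import *
import sim; P=sim.getP()
C=np.vstack([np.load("top0.npz")['W'].reshape(-1,3),np.load("side0.npz")['W'].reshape(-1,3)])
C=C[np.isfinite(C).all(1)]; C=C[(C[:,0]>.15)&(C[:,0]<.62)&(C[:,1]>-.1)&(C[:,1]<.16)&(C[:,2]>.15)&(C[:,2]<.5)]
o,p,R=pose(); q=o['q']
def rep(n,q):
    p3,R,e,w=sim.fkall(q,P); print(n,np.round(q,2).tolist(),"tcp",p3.round(3),"elbow",e.round(3),"wrist",w.round(3),[x if np.isscalar(x) else np.round(x,3) for x in sim.segdist(e,w,C)], "tool",sim.segdist(w,w-[0,0,.15],C)[0].round(3))
rep("now",q)
p3,Rc,_,_=sim.fkall(q,P)
# check retrodiction: from mixer grip pose
qa=[-0.15,0.79,-0.84,1.57,0.65,1.08,-1.05]; pa,Ra,_,_=sim.fkall(qa,P)
qb=sim.go(qa,pa+[0,0,.09],Ra); rep("lift",qb); qb=sim.go(qb,p3,Rr.from_euler('z',-.1145).as_matrix()@Ra); rep("pred now",qb)
qt=sim.go(q,p3+np.array([.0,-.012,-.129]),Rc); rep("down",qt)
E
```

```text
now [0.43, 0.26, -1.09, 2.03, 0.28, 0.99, -0.8] tcp [0.427 0.226 0.193] elbow [ 0.109 -0.062  0.771] wrist [0.431 0.234 0.502] [np.float64(0.16711448258175776), array([0.289, 0.115, 0.419]), np.float64(0.7777337849933665)] tool 0.153
lift [-0.12, 0.7, -0.9, 1.52, 0.58, 1.21, -1.0] tcp [0.54  0.425 0.179] elbow [0.312 0.02  0.667] wrist [0.547 0.439 0.488] [np.float64(0.21742062590603844), array([0.289, 0.115, 0.419]), np.float64(0.2997307167087965)] tool 0.349
pred now [0.41, 0.28, -1.08, 2.01, 0.3, 1.02, -0.82] tcp [0.427 0.226 0.193] elbow [ 0.119 -0.064  0.768] wrist [0.437 0.238 0.501] [np.float64(0.17020717998151752), array([0.289, 0.115, 0.419]), np.float64(0.7631686869347866)] tool 0.157
down [0.25, 0.47, -0.9, 2.12, 0.54, 0.76, -1.0] tcp [0.427 0.214 0.064] elbow [ 0.209 -0.069  0.733] wrist [0.428 0.224 0.373] [np.float64(0.09060982671303668), array([0.318, 0.11 , 0.403]), np.float64(0.7410944180954697)] tool 0.109
```

play_rows --pt "0 0 -0.04 0.9 -0.03 0.12 50" --pt "0 0 -0.04 0.9 -0.03 0.12 50" --pt "0 0 -0.04 0.9 -0.03 0.12 50" --pt "0 0 -0.03 0.5 -0.02 0.1 50" --pt "0 0 0 0 0 0 50"

```text
t: 22.3
tool_pos: [0.4272, 0.2152, 0.1147]
eef_rot: [0.498, 0.505, 0.502, -0.495]
contact_force: [-0.4, 0.7, -1.3]
width: 0.0594
```

Run:
```python
from h import *
st();rows([.424,.2075,.068],Rtool(-1.58),50)
p,d,W,i=cloud("side"); cv2.imwrite("pics/s9.png",p[:,:,::-1])
p,d,W,i=cloud("wrist"); cv2.imwrite("pics/w9.png",p[:,:,::-1])
```

```text
t 22.3 mix mm [ 214.2 -132.2  114.7] F [-0.4  0.7 -1.3] w 59.4 rotunits [-0.74 -0.1  -0.05] q [0.33, 0.41, -0.99, 2.08, 0.44, 0.86, -0.91]
[[0.04, -0.05, -0.02, 0.93, -0.07, 0.17, 50], [0.04, -0.05, -0.02, 0.93, -0.07, 0.16, 50], [0, 0, 0, 0, 0, 0, 50], [0, 0, 0, 0, 0, 0, 50], [0, 0, 0, 0, 0, 0, 50]]
```

View pics/s9.png

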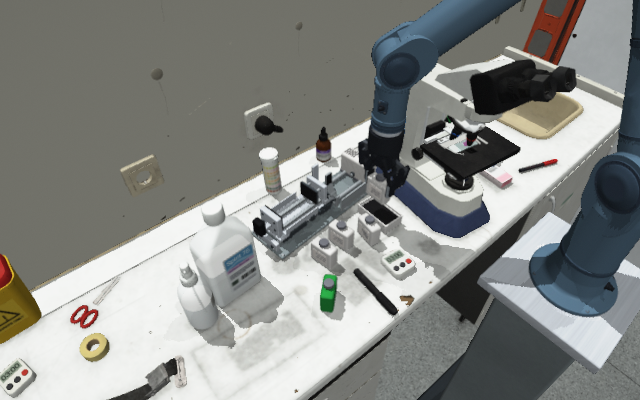

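View pics/w9.png

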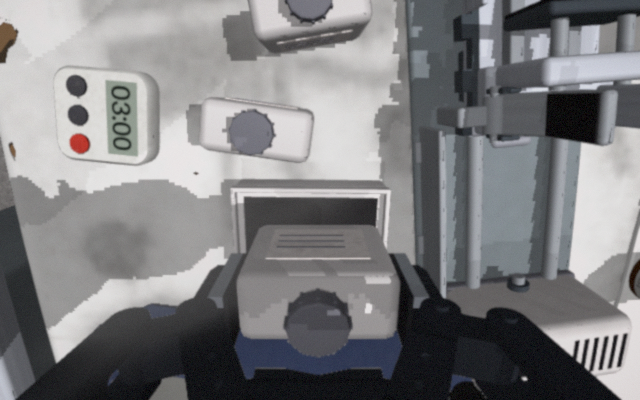

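play_rows --pt "0.03 -0.05 -0.02 0.6 -0.1 0.12 50" --pt "0.03 -0.05 -0.02 0.6 -0.1 0.12 50" --pt "0 0 0 0.1 0 0.05 50" --pt "0 0 0 0 0 0 50" --pt "0 0 0 0 0 0 50"

```text
t: 23.02
tool_pos: [0.424, 0.2092, 0.0825]
eef_rot: [0.499, 0.503, 0.497, -0.5]
contact_force: [-0.1, 0.5, -0.7]
width: 0.0592
```

Run:
```python
from h import *
st();rows([.422,.2075,.0655],Rtool(-1.58),50)
p,d,W,i=cloud("side"); cv2.imwrite("pics/s10.png",cv2.resize(p[130:260,300:460,::-1],None,fx=4,fy=4,interpolation=cv2.INTER_CUBIC))
```

```text
t 23.02 mix mm [ 219.9 -136.    82.5] F [-0.1  0.5 -0.7] w 59.2 rotunits [-0.81 -0.   -0.04] q [0.28, 0.45, -0.93, 2.11, 0.51, 0.81, -0.97]
[[0.01, -0.01, -0.04, 0.68, -0.08, 0.07, 50], [0, 0, 0, 0, 0, 0, 50], [0, 0, 0, 0, 0, 0, 50], [0, 0, 0, 0, 0, 0, 50], [0, 0, 0, 0, 0, 0, 50]]
```

View pics/s10.png

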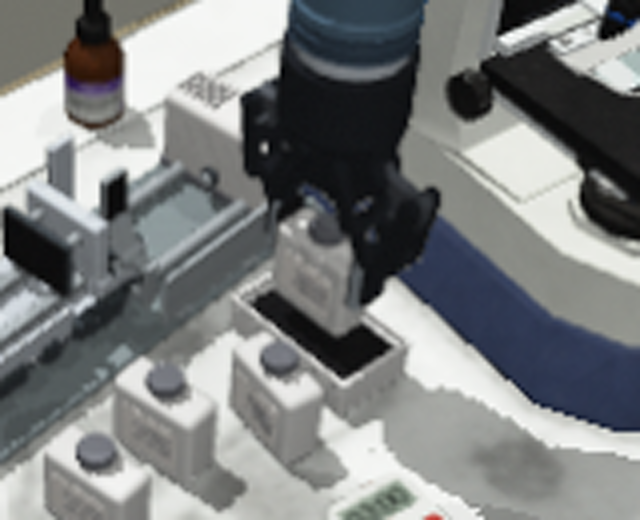

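play_rows --pt "0 0 -0.04 0.25 -0.05 0.05 50" --pt "0 0 0 0.2 -0.02 0 50" --pt "0 0 0 0.12 0 0 50" --pt "0 0 0 0 0 0 50" --pt "0 0 0 0 0 0 50"

```text
t: 23.7
tool_pos: [0.4227, 0.208, 0.0677]
eef_rot: [0.498, 0.502, 0.498, -0.502]
contact_force: [-0.1, 0.3, -0.8]
width: 0.0596
```

Run:
```python
from h import *
st()
```

```text
t 23.7 mix mm [ 220.9 -137.4   67.7] F [-0.1  0.3 -0.8] w 59.6 rotunits [-0.81 -0.01 -0.  ] q [0.26, 0.48, -0.91, 2.12, 0.53, 0.79, -0.99]
```

play_rows --pt "0 0 0 0.1 0 0 50" --pt "0 0 0 0.08 0 0 50" --pt "0 0 0 0 0 0 50" --pt "0 0 0 0 0 0 50" --pt "0 0 0 0 0 0 50"

```text
t: 24.32
tool_pos: [0.423, 0.2082, 0.0634]
eef_rot: [0.498, 0.503, 0.498, -0.501]
contact_force: [-0.3, -0.1, 0.3]
width: 0.0588
```

Run:
```python
from h import *
st()
```

```text
t 24.32 mix mm [ 220.8 -137.    63.4] F [-0.3 -0.1  0.3] w 58.8 rotunits [-0.81 -0.01 -0.01] q [0.25, 0.49, -0.9, 2.12, 0.54, 0.78, -1.0]
```

play_rows --pt "0 0 0 0 0 0 65" --pt "0 0 0 0 0 0 80" --pt "0 0 0 0 0 0 100" --pt "0 0 0 -0.5 0 0 100" --pt "0 0 0 -0.9 0 0 100"

```text
t: 24.95
tool_pos: [0.4222, 0.2081, 0.0988]
eef_rot: [0.498, 0.502, 0.499, -0.502]
contact_force: [0.3, -0.6, 1.0]
width: 0.0853
```

play_rows --pt "0 0 0 -1 0 -0.1 100" --pt "0 0 0 -1 0 -0.1 100" --pt "0 0 0 -1 0 -0.2 100" --pt "0 0 0 -0.5 -0.2 -0.9 100" --pt "0 0 0 -0.2 -0.2 -0.9 100"

```text
t: 25.58
tool_pos: [0.4138, 0.2653, 0.1987]
eef_rot: [0.498, 0.504, 0.497, -0.501]
contact_force: [-0.2, 0.2, -0.5]
width: 0.0854
```

Run:
```python
from seg import *
st()
p,d,W,i=cloud("wrist"); cv2.imwrite("pics/w11.png",p[:,:,::-1])
print("tray pack");[print(r) for r in rect(W,.08,(.15,.3,-.2,-.06))]
for n,z,b in [("fresh",.056,(-.1,.2,-.3,-.06)),("cap",.067,(-.1,.2,-.3,-.06)),("tray",.03,(.12,.3,-.22,-.06))]:
    for r in rect(W,z,b): print(n,r)
```

```text
t 25.57 mix mm [ 163.1 -140.2  198.7] F [-0.2  0.2 -0.5] w 85.4 rotunits [-0.83 -0.01 -0.04] q [0.32, 0.3, -1.09, 1.98, 0.32, 1.03, -0.93]
tray pack
{'n': 1697, 'c': array([ 219.5, -138.6]), 'size': array([58.9, 27.1]), 'ang': 83.5, 'lo': array([ 205. , -167.5]), 'hi': array([ 234. , -109.9]), 'z': 79.14586041025338}
fresh {'n': 1795, 'c': array([  35.2, -133.5]), 'size': array([60.3, 22.6]), 'ang': 83.3, 'lo': array([  22.1, -161.8]), 'hi': array([  43.2, -104. ]), 'z': 55.24636464262395}
fresh {'n': 1022, 'c': array([  93. , -109.8]), 'size': array([26.8, 28.1]), 'ang': 4.6, 'lo': array([  80.1, -122.5]), 'hi': array([106.1, -96.1]), 'z': 55.27441008559243}
fresh {'n': 1041, 'c': array([  95.2, -139.8]), 'size': array([26.4, 29.4]), 'ang': 3.6, 'lo': array([  82. , -154.1]), 'hi': array([ 107.8, -126.8]), 'z': 55.20613781859754}
fresh {'n': 1716, 'c': array([ 153. , -160.2]), 'size': array([58.6, 27.1]), 'ang': 75.3, 'lo': array([ 135.4, -188.8]), 'hi': array([ 169.8, -131.4]), 'z': 55.16610050181713}
cap {'n': 574, 'c': array([  33.3, -133.5]), 'size': array([22.1, 13.4]), 'ang': 83.7, 'lo': array([  26.4, -143.3]), 'hi': array([  39.5, -122.7]), 'z': 66.51246833123103}
cap {'n': 729, 'c': array([  94. , -125.1]), 'size': array([20.6, 19.9]), 'ang': 84.4, 'lo': array([  84.4, -135.1]), 'hi': array([ 103.7, -115.2]), 'z': 66.56739116665132}
cap {'n': 633, 'c': array([ 152.8, -160.2]), 'size': array([20.5, 21.3]), 'ang': 81.1, 'lo': array([ 142.7, -170.2]), 'hi': array([ 162.9, -150.1]), 'z': 66.39429837182149}
tray {'n': 983, 'c': array([ 222.7, -138.9]), 'size': array([100.5,  60.9]), 'ang': 83.4, 'lo': array([ 187.9, -190.5]), 'hi': array([256.8, -87.3]), 'z': 29.197093363508703}
```

View pics/w11.png

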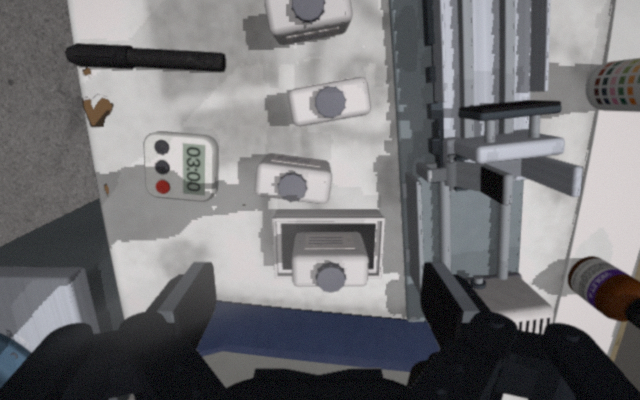

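Run:
```python
from h import *
rows(mw(.154,-.1587,.12),Rtool(-1.722),90)
```

```text
[[0.26, -0.01, -0.01, 0.8, -0.19, -0.02, 90], [0.26, -0.01, -0.01, 0.8, -0.19, -0.02, 90], [0.26, -0.01, -0.01, 0.8, -0.19, -0.01, 90], [0.26, -0.01, -0.01, 0.8, -0.19, 0.0, 90], [0, 0, 0, 0, 0, 0, 90]]
```

play_rows --pt "0.26 0 -0.01 0.75 -0.19 -0.02 90" --pt "0.26 0 -0.01 0.75 -0.19 -0.02 90" --pt "0.26 0 -0.01 0.75 -0.19 0 90" --pt "0.26 0 -0.01 0.75 -0.19 0 90" --pt "0 0 0 0 0 0 90"

```text
t: 26.25
tool_pos: [0.3898, 0.2781, 0.1229]
eef_rot: [0.46, 0.537, 0.465, -0.533]
contact_force: [0.8, 0.4, -0.4]
width: 0.0771
```

Run:
```python
from seg import *
st()
p,d,W,i=cloud("wrist"); cv2.imwrite("pics/w12.png",p[:,:,::-1])
for n,z,b in [("fresh",.056,(-.1,.19,-.3,-.06)),("cap",.067,(-.1,.19,-.3,-.06))]:
    for r in rect(W,z,b): print(n,r)
rows(mw(.154,-.1587,.044),Rtool(-1.722),90)
```

```text
t 26.25 mix mm [ 147.7 -162.7  122.9] F [ 0.8  0.4 -0.4] w 77.1 rotunits [-1.79 -0.07  0.01] q [0.17, 0.39, -0.99, 2.07, 0.42, 0.88, -1.19]
fresh {'n': 2405, 'c': array([  39.3, -135. ]), 'size': array([60.3, 19.1]), 'ang': 75.8, 'lo': array([  24.6, -161.8]), 'hi': array([  43. , -105.9]), 'z': 55.14783814079872}
fresh {'n': 3704, 'c': array([  94.1, -125. ]), 'size': array([27.3, 58.9]), 'ang': 2.6, 'lo': array([  80.4, -153.7]), 'hi': array([107.6, -96.7]), 'z': 55.21984231013333}
fresh {'n': 2905, 'c': array([ 152.4, -160.1]), 'size': array([58.7, 26.5]), 'ang': 76.2, 'lo': array([ 135.2, -188.8]), 'hi': array([ 169.4, -131.4]), 'z': 55.19214833510027}
cap {'n': 503, 'c': array([  36.2, -134.5]), 'size': array([18.9,  6.9]), 'ang': 76.5, 'lo': array([  31.5, -142.7]), 'hi': array([  39.5, -125.3]), 'z': 66.42623998012574}
cap {'n': 1440, 'c': array([  94.3, -125.2]), 'size': array([22.3, 21.4]), 'ang': 81.1, 'lo': array([  84.2, -135.4]), 'hi': array([ 104.1, -115.2]), 'z': 66.52911655840799}
cap {'n': 1131, 'c': array([ 152.7, -160.1]), 'size': array([22.2, 22.1]), 'ang': 64.5, 'lo': array([ 142.6, -170.5]), 'hi': array([ 162.7, -150.1]), 'z': 66.45877697512284}
[[0.01, -0.02, 0.0, 0.8, 0.05, 0.07, 90], [0.01, -0.02, 0.0, 0.8, 0.05, 0.06, 90], [0.01, -0.02, 0.0, 0.8, 0.05, 0.06, 90], [0.01, -0.02, 0.0, 0.8, 0.05, 0.06, 90], [0, 0, 0, 0, 0, 0, 90]]
```

View pics/w12.png

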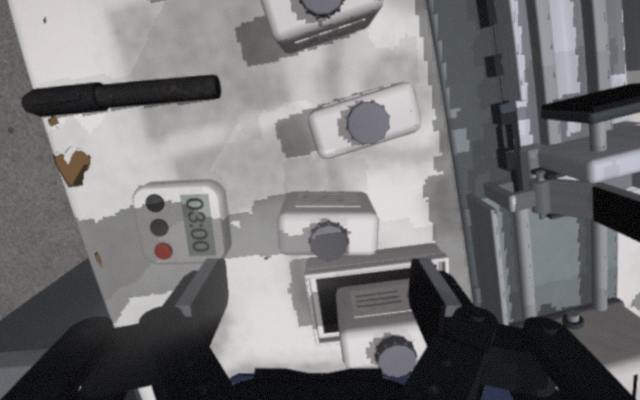

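play_rows --pt "0 -0.02 0 0.75 0.05 0.08 90" --pt "0 -0.02 0 0.75 0.05 0.08 90" --pt "0 -0.02 0 0.75 0.05 0.06 90" --pt "0 -0.02 0 0.7 0.03 0.03 90" --pt "0 0 0 0 0 0 90"

```text
t: 26.92
tool_pos: [0.3996, 0.2767, 0.0534]
eef_rot: [0.463, 0.538, 0.463, -0.531]
contact_force: [-0.6, 0.3, 0.7]
width: 0.077
```

Run:
```python
from h import *
st();rows(mw(.1537,-.1587,.044),Rtool(-1.722),90)
```

```text
t 26.93 mix mm [ 150.2 -153.1   53.4] F [-0.6  0.3  0.7] w 77.0 rotunits [-1.78 -0.04 -0.05] q [0.07, 0.52, -0.87, 2.09, 0.57, 0.77, -1.3]
[[0.06, -0.05, -0.05, 0.37, -0.18, 0.19, 90], [0, 0, 0, 0, 0, 0, 90], [0, 0, 0, 0, 0, 0, 90], [0, 0, 0, 0, 0, 0, 90], [0, 0, 0, 0, 0, 0, 90]]
```

play_rows --pt "0.06 -0.05 -0.05 0.37 -0.2 0.17 90" --pt "0 0 0 0 0 0 50" --pt "0 0 0 0 0 0 50" --pt "0 0 0 0 0 0 50" --pt "0 0 0 0 0 0 50"

```text
t: 27.55
tool_pos: [0.3956, 0.2745, 0.0462]
eef_rot: [0.461, 0.538, 0.46, -0.535]
contact_force: [-0.6, 1.0, -1.7]
width: 0.0589
```

Run:
```python
from h import *
st();rows(mw(.1537,-.1587,.17),RT,50)
```

```text
t 27.55 mix mm [ 152.  -157.4   46.2] F [-0.6  1.  -1.7] w 58.9 rotunits [-1.84 -0.01 -0.02] q [0.06, 0.53, -0.86, 2.1, 0.58, 0.76, -1.32]
[[-0.37, 0.0, 0.0, -0.99, 0.0, 0.01, 50], [-0.37, 0.0, 0.0, -0.99, -0.01, 0.01, 50], [-0.37, 0.0, 0.0, -0.99, -0.01, 0.01, 50], [-0.37, 0.0, 0.0, -0.99, -0.01, 0.01, 50], [-0.37, 0.0, 0.0, -0.99, -0.01, 0.01, 50]]
```

play_rows --pt "0 0 0 -0.5 0 0 50" --pt "-0.4 0 0 -1 0 0 50" --pt "-0.4 0 0 -1 0 0 50" --pt "-0.4 0 0 -1 0 0 50" --pt "-0.4 0 0 -1 0 0 50"

```text
t: 28.18
tool_pos: [0.3936, 0.2735, 0.1627]
eef_rot: [0.52, 0.479, 0.52, -0.48]
contact_force: [0.0, -0.2, -0.9]
width: 0.0589
```

play_rows --pt "-0.2 0 0 -1 0.3 -0.3 50" --pt "0 0 0 -0.3 0.6 -0.7 50" --pt "0 0 0 0 0.7 -0.65 50" --pt "0 0 0 0 0.7 -0.65 50" --pt "0 0 0 0 0.7 -0.65 50"

```text
t: 28.8
tool_pos: [0.4624, 0.3562, 0.2027]
eef_rot: [0.529, 0.474, 0.524, -0.47]
contact_force: [0.0, 0.2, -0.7]
width: 0.059
```

Run:
```python
from seg import *
st();rows(mw(.013,0,.16),RT,50)
p,d,W,i=cloud("wrist"); cv2.imwrite("pics/w13.png",p[:,:,::-1])
o,tp,R=pose(); T=(W-tp)@R  # tool frame
x=T[...,0]; m=(abs(x-(-.012))<.003)&(abs(T[...,1])<.028)&(abs(T[...,2])<.03)
print("held body top tool z", np.percentile(T[m][:,2],[1,50,99]).round(4),"y",np.percentile(T[m][:,1],[1,99]).round(4),m.sum())
m=(abs(x-(-.023))<.003)&(abs(T[...,1])<.02)&(abs(T[...,2])<.03)
print("cap", np.percentile(T[m][:,2],[1,99]).round(4),np.percentile(T[m][:,1],[1,99]).round(4),m.sum())
```

```text
t 28.8 mix mm [ 77.8 -82.3 202.7] F [ 0.   0.2 -0.7] w 59.0 rotunits [ 0.03  0.02 -0.06] q [0.08, 0.5, -1.02, 1.77, 0.48, 1.13, -0.99]
[[0.01, 0.0, -0.01, 0.35, 0.66, -0.52, 50], [0.01, 0.0, -0.01, 0.34, 0.66, -0.52, 50], [0.01, 0.0, -0.01, 0.34, 0.66, -0.52, 50], [0.01, 0.0, -0.01, 0.34, 0.66, -0.52, 50], [0.01, 0.0, -0.01, 0.34, 0.66, -0.52, 50]]
held body top tool z [-0.0093 -0.0001  0.0131] y [-0.0276  0.0266] 2808
cap [-0.0066  0.0127] [-0.0135  0.0052] 1323
```

View pics/w13.png

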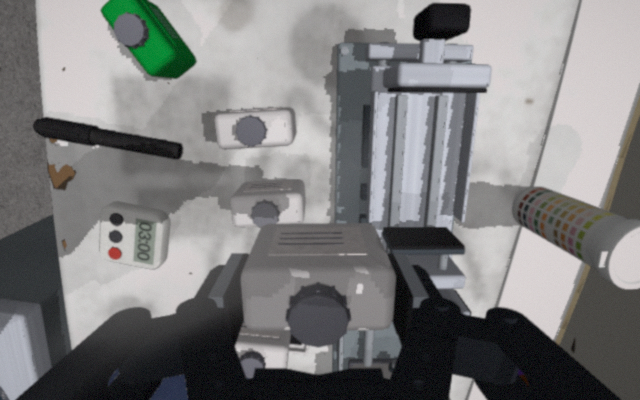

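play_rows --pt "0 0 -0.01 0 0.66 -0.5 50" --pt "0 0 -0.01 0.1 0.66 -0.5 50" --pt "0 0 -0.01 0.15 0.66 -0.5 50" --pt "0 0 -0.01 0.2 0.66 -0.5 50" --pt "0 0 -0.01 0.2 0.55 -0.4 50"

```text
t: 29.48
tool_pos: [0.5377, 0.4279, 0.1908]
eef_rot: [0.527, 0.473, 0.527, -0.47]
contact_force: [-0.3, 0.8, -1.0]
width: 0.0589
```

Run:
```python
from seg import *
st();rows(mw(.0145,0,.105),RT,50)
```

```text
t 29.48 mix mm [1.430e+01 1.000e-01 1.908e+02] F [-0.3  0.8 -1. ] w 58.9 rotunits [ 0.04 -0.02 -0.02] q [-0.1, 0.69, -0.93, 1.52, 0.57, 1.22, -1.01]
[[0.01, 0.0, -0.01, 0.86, 0.0, 0.0, 50], [0.01, 0.0, -0.01, 0.86, 0.0, 0.0, 50], [0.01, 0.0, -0.01, 0.86, 0.0, 0.0, 50], [0.01, 0.0, -0.01, 0.86, 0.0, 0.0, 50], [0, 0, 0, 0, 0, 0, 50]]
```

play_rows --pt "0.01 0 0 0.8 0 0 50" --pt "0.01 0 0 0.85 0 0 50" --pt "0.01 0 0 0.8 0 0 50" --pt "0.01 0 0 0.6 0 0 50" --pt "0 0 0 0 0 0 50"

```text
t: 30.1
tool_pos: [0.5354, 0.4247, 0.1076]
eef_rot: [0.525, 0.472, 0.526, -0.474]
contact_force: [-1.3, -0.7, -0.6]
width: 0.0586
```

Run:
```python
from seg import *
st()
p,d,W,i=cloud("wrist"); cv2.imwrite("pics/w14.png",p[:,:,::-1])
for n,z,b in [("jaw",.092,(-.03,.004,-.05,.05)),("body",.112,(-.02,.05,-.05,.05)),("cap",.123,(-.02,.05,-.05,.05))]:
    for r in rect(W,z,b): print(n,r)
```

```text
t 30.1 mix mm [ 17.3  -2.5 107.6] F [-1.3 -0.7 -0.6] w 58.6 rotunits [-0.01  0.01  0.02] q [-0.13, 0.77, -0.87, 1.57, 0.64, 1.11, -1.05]
jaw {'n': 5727, 'c': array([-8.6, -2. ]), 'size': array([18.5, 62.2]), 'ang': 0.1, 'lo': array([-17.5, -31.6]), 'hi': array([ 0.1, 27.5]), 'z': 91.1720681456958}
jaw {'n': 93, 'c': array([  3.5, -13.3]), 'size': array([1. , 8.6]), 'ang': 0.0, 'lo': array([  3.1, -17.5]), 'hi': array([ 4., -9.]), 'z': 93.55369273546567}
jaw {'n': 332, 'c': array([3.5, 3.7]), 'size': array([ 1.1, 23.7]), 'ang': 0.5, 'lo': array([ 3. , -7.8]), 'hi': array([ 4. , 15.2]), 'z': 92.32970709384529}
body {'n': 2236, 'c': array([ 6.4, -4.2]), 'size': array([72.1,  6.5]), 'ang': 89.2, 'lo': array([  3.7, -39.1]), 'hi': array([ 8.1, 30.9]), 'z': 112.98906298090682}
body {'n': 95, 'c': array([  9.6, -45.3]), 'size': array([4.8, 1.6]), 'ang': 86.2, 'lo': array([  8.7, -47.5]), 'hi': array([ 10.2, -42.8]), 'z': 112.22146644835071}
body {'n': 102, 'c': array([ 9.4, 36.4]), 'size': array([1.5, 4.5]), 'ang': 0.3, 'lo': array([ 8.6, 34.2]), 'hi': array([10.1, 38.6]), 'z': 112.48082413
[... 284 characters left out ...]
': array([ 26.9, -33.5]), 'z': 123.06378943729747}
cap {'n': 455, 'c': array([16. , 28.2]), 'size': array([ 6.7, 23.4]), 'ang': 89.2, 'lo': array([ 4.7, 24.8]), 'hi': array([26.9, 31.5]), 'z': 122.99888329391237}
cap {'n': 548, 'c': array([ 9.4, -4.6]), 'size': array([20.3,  6.9]), 'ang': 89.8, 'lo': array([  6.4, -14.5]), 'hi': array([12.7,  5.3]), 'z': 123.78408583238861}
cap {'n': 123, 'c': array([  9.4, -44.8]), 'size': array([1.4, 4.9]), 'ang': 3.7, 'lo': array([  8.7, -47.2]), 'hi': array([ 10.1, -42.8]), 'z': 122.9233181069192}
cap {'n': 132, 'c': array([ 9.4, 36.3]), 'size': array([4.9, 1.6]), 'ang': 85.0, 'lo': array([ 8.6, 33.9]), 'hi': array([10.1, 38.7]), 'z': 122.65111143981827}
```

View pics/w14.png

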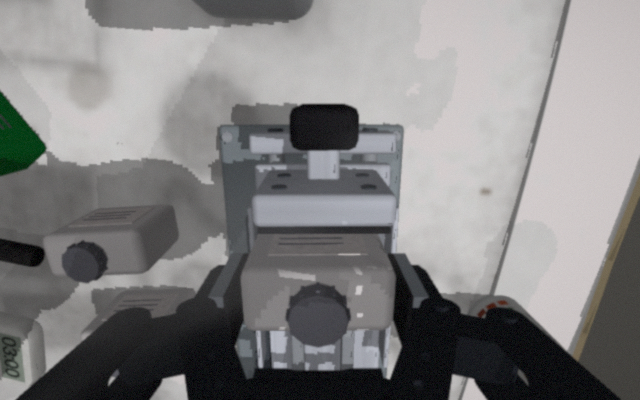

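play_rows --pt "0 0 0 0.25 0.08 -0.03 50" --pt "0 0 0 0.2 0.02 0 50" --pt "0 0 0 0.05 0 0 50" --pt "0 0 0 0 0 0 50" --pt "0 0 0 0 0 0 50"

```text
t: 30.78
tool_pos: [0.5397, 0.4281, 0.0982]
eef_rot: [0.525, 0.475, 0.525, -0.472]
contact_force: [0.0, 0.4, -1.1]
width: 0.0588
```

Run:
```python
from seg import *
st()
```

```text
t 30.77 mix mm [14.3  2.1 98.2] F [ 0.   0.4 -1.1] w 58.8 rotunits [-0.01 -0.02 -0.02] q [-0.13, 0.79, -0.87, 1.57, 0.65, 1.09, -1.06]
```

play_rows --pt "0 0 0 0.1 -0.08 0 50" --pt "0 0 0 0.08 0 0 50" --pt "0 0 0 0 0 0 50" --pt "0 0 0 0 0 0 50" --pt "0 0 0 0 0 0 50"

```text
t: 31.4
tool_pos: [0.5376, 0.428, 0.0937]
eef_rot: [0.525, 0.475, 0.525, -0.472]
contact_force: [-0.7, -0.1, -1.9]
width: 0.0591
```

Run:
```python
from seg import *
st()
```

```text
t 31.4 mix mm [14.2 -0.  93.7] F [-0.7 -0.1 -1.9] w 59.1 rotunits [-0.01 -0.02 -0.02] q [-0.14, 0.79, -0.86, 1.58, 0.66, 1.08, -1.06]
```

Now push −x to the jaw, then settle down.

play_rows --pt "0 0 0 0.03 0 -0.1 50" --pt "0 0 0 0.03 0 -0.1 50" --pt "0 0 0 0 0 -0.1 50" --pt "0 0 0 0 0 -0.05 50" --pt "0 0 0 0 0 0 50"

```text
t: 32.02
tool_pos: [0.5384, 0.4291, 0.092]
eef_rot: [0.528, 0.471, 0.521, -0.477]
contact_force: [-0.5, -2.0, -0.1]
width: 0.0588
```

Run:
```python
from seg import *
st()
```

```text
t 32.02 mix mm [13.2  0.9 92. ] F [-0.5 -2.  -0.1] w 58.8 rotunits [-0.04  0.1  -0.  ] q [-0.15, 0.79, -0.85, 1.56, 0.66, 1.1, -1.07]
```

play_rows --pt "0 0.1 0 0.05 -0.03 0 50" --pt "0 0 0 0.05 0 -0.03 50" --pt "0 0 0 0 0 -0.03 50" --pt "0 0 0 0 0 0 50" --pt "0 0 0 0 0 0 50"

```text
t: 32.65
tool_pos: [0.5385, 0.4291, 0.0919]
eef_rot: [0.525, 0.475, 0.523, -0.475]
contact_force: [-0.6, -4.3, 1.9]
width: 0.0589
```

Run:
```python
from seg import *
st()
```

```text
t 32.65 mix mm [13.2  1.  91.9] F [-0.6 -4.3  1.9] w 58.9 rotunits [-0.05  0.02 -0.01] q [-0.14, 0.79, -0.86, 1.57, 0.66, 1.09, -1.07]
```

play_rows --pt "0 0 0 0 0 0 70" --pt "0 0 0 0 0 0 90" --pt "0 0 0 0 0 0 100" --pt "0 0 0 -0.5 0 0 100" --pt "0 0 0 -1 0 0 100"

```text
t: 33.28
tool_pos: [0.5365, 0.4324, 0.1294]
eef_rot: [0.523, 0.475, 0.526, -0.473]
contact_force: [0.4, 0.6, 0.4]
width: 0.0856
```

play_rows --pt "0 0 0 -1 0 0 100" --pt "0 0 0 -1 0 0 100" --pt "0 0 0 -0.8 0 -0.3 100" --pt "0 0 0 0 0 0 100" --pt "0 0 0 0 0 0 100"

```text
t: 33.9
tool_pos: [0.5372, 0.4437, 0.2126]
eef_rot: [0.524, 0.479, 0.526, -0.468]
contact_force: [0.7, 0.2, -1.7]
width: 0.0854
```

Run:
```python
from seg import *
st()
p,d,W,i=cloud("wrist"); cv2.imwrite("pics/w15.png",p[:,:,::-1])
for n,z,b in [("jaw",.092,(-.03,.004,-.05,.05)),("body",.102,(-.02,.05,-.05,.05)),("cap",.113,(-.02,.05,-.05,.05)),("fresh",.056,(-.1,.19,-.3,-.06)),("fcap",.067,(-.1,.19,-.3,-.06))]:
    for r in rect(W,z,b): print(n,r)
```

```text
t 33.9 mix mm [ -1.5   1.2 212.6] F [ 0.7  0.2 -1.7] w 85.4 rotunits [-0.02 -0.09 -0.07] q [-0.12, 0.68, -0.94, 1.48, 0.56, 1.25, -1.02]
jaw {'n': 2193, 'c': array([-8.6, -2. ]), 'size': array([19.4, 61.5]), 'ang': 0.1, 'lo': array([-17.9, -31.7]), 'hi': array([ 0.7, 27.7]), 'z': 91.2016485175489}
body {'n': 1969, 'c': array([13.9, -0.7]), 'size': array([58.3, 26.2]), 'ang': 89.5, 'lo': array([  1.2, -29.2]), 'hi': array([26.4, 27.8]), 'z': 101.2006444480778}
cap {'n': 754, 'c': array([14.1, -0.5]), 'size': array([21.5, 21.3]), 'ang': 86.5, 'lo': array([  3.9, -10.5]), 'hi': array([24. ,  9.5]), 'z': 112.40784429575228}
fresh {'n': 1551, 'c': array([ -41.2, -213.5]), 'size': array([58.6, 26.8]), 'ang': 35.9, 'lo': array([ -68.6, -236.6]), 'hi': array([ -13.7, -189.6]), 'z': 54.94643214714284}
fresh {'n': 1300, 'c': array([  28.9, -132. ]), 'size': array([26.5, 57.8]), 'ang': 3.1, 'lo': array([  15. , -159.9]), 'hi': array([  41.3, -103.7]), 'z': 55.05041345341012}
fresh {'n': 218, 'c': array([  88.2, -147.7]), 'size': array([12.7, 24.6]), 'ang': 49.5, 'lo': array([  82.1, -153.1]), 'hi': array([ 100. , -136.2]), 'z': 54.8064483578117}
fcap {'n': 591, 'c': array([ -40.9, -213.5]), 'size': array([21.9, 21.3]), 'ang': 66.9, 'lo': array([ -51.2, -223.6]), 'hi': array([ -30.6, -203.3]), 'z': 66.10900058072407}
fcap {'n': 529, 'c': array([  29.1, -132.2]), 'size': array([21.3, 21.9]), 'ang': 81.0, 'lo': array([  18.7, -142.2]), 'hi': array([  39. , -121.9]), 'z': 66.33184819227525}
```

View pics/w15.png

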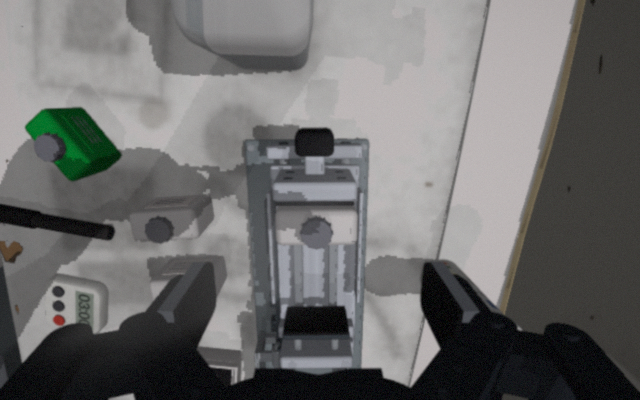

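Run:
```python
from h import *
rows(mw(.0297,-.1305,.15),Rtool(-1.411),90)
```

```text
[[-0.07, -0.02, -0.01, 0.41, -0.88, 0.22, 90], [-0.07, -0.02, -0.01, 0.41, -0.88, 0.21, 90], [-0.07, -0.02, -0.01, 0.41, -0.88, 0.2, 90], [-0.07, -0.02, -0.01, 0.41, -0.88, 0.19, 90], [-0.07, -0.02, -0.01, 0.41, -0.89, 0.18, 90]]
[[-0.07, -0.02, -0.01, 0.42, -0.89, 0.17, 90], [0, 0, 0, 0, 0, 0, 90], [0, 0, 0, 0, 0, 0, 90], [0, 0, 0, 0, 0, 0, 90], [0, 0, 0, 0, 0, 0, 90]]
```

play_rows --pt "-0.07 -0.02 -0.01 0.1 -0.95 0.22 90" --pt "-0.07 -0.02 -0.01 0.3 -0.95 0.2 90" --pt "-0.07 -0.02 -0.01 0.5 -0.95 0.2 90" --pt "-0.07 0 -0.01 0.6 -0.95 0.2 90" --pt "-0.07 0 -0.01 0.6 -0.95 0.2 90"

```text
t: 34.58
tool_pos: [0.4197, 0.4009, 0.1527]
eef_rot: [0.535, 0.461, 0.537, -0.462]
contact_force: [-1.0, -0.2, 0.8]
width: 0.077
```

Run:
```python
from seg import *
st()
p,d,W,i=cloud("wrist")
for n,z,b in [("fresh",.056,(-.1,.19,-.3,-.06)),("fcap",.067,(-.1,.19,-.3,-.06))]:
    for r in rect(W,z,b): print(n,r)
rows(mw(.0297,-.1305,.09),Rtool(-1.411),90)
```

```text
t 34.58 mix mm [  28.8 -120.   152.7] F [-1.  -0.2  0.8] w 77.0 rotunits [ 0.31 -0.01  0.03] q [-0.05, 0.57, -1.0, 1.81, 0.54, 1.06, -1.1]
fresh {'n': 2857, 'c': array([ -41.3, -214.1]), 'size': array([59.4, 26.9]), 'ang': 35.1, 'lo': array([ -69.1, -237.2]), 'hi': array([ -14. , -190.3]), 'z': 55.131164915953896}
fresh {'n': 2327, 'c': array([  28.5, -133.1]), 'size': array([27. , 58.4]), 'ang': 3.8, 'lo': array([  14.8, -161.4]), 'hi': array([  42.1, -104.3]), 'z': 55.188291516918795}
fresh {'n': 1835, 'c': array([  93.7, -124.6]), 'size': array([26.6, 57.8]), 'ang': 3.7, 'lo': array([  80.4, -152.9]), 'hi': array([107. , -96.4]), 'z': 55.252058634272274}
fcap {'n': 1094, 'c': array([ -41.6, -213.7]), 'size': array([21.7, 21.1]), 'ang': 89.3, 'lo': array([ -51.6, -223.8]), 'hi': array([ -31.6, -203.9]), 'z': 66.39292817179052}
fcap {'n': 877, 'c': array([  28.6, -132.5]), 'size': array([21.2, 21.1]), 'ang': 2.7, 'lo': array([  18.4, -142.9]), 'hi': array([  38.6, -122.7]), 'z': 66.48243636860356}
fcap {'n': 691, 'c': array([  93.9, -124.9]), 'size': array([21.3, 21.4]), 'ang': 11.2, 'lo': array([  83.8, -135. ]), 'hi': array([ 103.4, -114.9]), 'z': 66.35521353720239}
[[-0.02, 0.01, 0.03, 0.8, -0.06, -0.02, 90], [-0.02, 0.01, 0.03, 0.8, -0.06, -0.02, 90], [-0.02, 0.01, 0.03, 0.8, -0.06, -0.02, 90], [0, 0, 0, 0, 0, 0, 90], [0, 0, 0, 0, 0, 0, 90]]
```

play_rows --pt "-0.02 0.01 0.03 0.8 -0.07 -0.02 90" --pt "-0.02 0 0.03 0.8 -0.07 -0.02 90" --pt "-0.02 0 0.03 0.8 -0.06 -0.02 90" --pt "0 0 0 0 0 0 90" --pt "0 0 0 0 0 0 90"

```text
t: 35.25
tool_pos: [0.4105, 0.3984, 0.0838]
eef_rot: [0.539, 0.458, 0.537, -0.459]
contact_force: [0.3, 0.6, 0.6]
width: 0.0767
```

Run:
```python
from h import *
st()
rows(mw(.0297,-.131,.045),Rtool(-1.405),90)
```

```text
t 35.25 mix mm [  30.3 -129.5   83.8] F [0.3 0.6 0.6] w 76.7 rotunits [ 0.39  0.02 -0.01] q [-0.11, 0.64, -0.93, 1.87, 0.63, 0.95, -1.16]
[[-0.02, 0.01, 0.0, 0.78, -0.03, -0.02, 90], [-0.02, 0.01, 0.0, 0.78, -0.03, -0.02, 90], [0, 0, 0, 0, 0, 0, 90], [0, 0, 0, 0, 0, 0, 90], [0, 0, 0, 0, 0, 0, 90]]
```

play_rows --pt "-0.02 0 0 0.75 -0.03 -0.02 90" --pt "-0.02 0 0 0.7 -0.03 -0.02 90" --pt "0 0 0 0 0 0 90" --pt "0 0 0 0 0 0 90" --pt "0 0 0 0 0 0 90"

```text
t: 35.88
tool_pos: [0.4101, 0.4, 0.0461]
eef_rot: [0.54, 0.458, 0.538, -0.457]
contact_force: [-0.2, 0.9, -0.2]
width: 0.0771
```

Run:
```python
from h import *
st()
rows(mw(.0297,-.131,.045),Rtool(-1.405),90)
```

```text
t 35.88 mix mm [  28.6 -129.8   46.1] F [-0.2  0.9 -0.2] w 77.1 rotunits [ 0.42  0.01 -0.02] q [-0.14, 0.69, -0.88, 1.88, 0.69, 0.9, -1.2]
[[-0.01, 0.01, -0.02, 0.04, -0.05, 0.04, 90], [0, 0, 0, 0, 0, 0, 90], [0, 0, 0, 0, 0, 0, 90], [0, 0, 0, 0, 0, 0, 90], [0, 0, 0, 0, 0, 0, 90]]
```

play_rows --pt "-0.01 0 -0.02 0.03 -0.04 0.05 90" --pt "0 0 0 0 0 0 50" --pt "0 0 0 0 0 0 50" --pt "0 0 0 0 0 0 50" --pt "0 0 0 0 0 0 50"

```text
t: 36.5
tool_pos: [0.4098, 0.3993, 0.0465]
eef_rot: [0.54, 0.457, 0.539, -0.456]
contact_force: [0.6, -0.4, -0.1]
width: 0.0587
```

Run:
```python
from h import *
st()
rows(mw(.0297,-.131,.19),RT,50)
```

```text
t 36.5 mix mm [  29.4 -130.1   46.5] F [ 0.6 -0.4 -0.1] w 58.7 rotunits [ 0.43  0.   -0.01] q [-0.14, 0.69, -0.88, 1.89, 0.68, 0.9, -1.2]
[[0.07, 0.0, 0.0, -0.96, 0.0, 0.0, 50], [0.07, 0.0, 0.0, -0.96, 0.0, 0.0, 50], [0.07, 0.0, 0.0, -0.96, -0.01, 0.0, 50], [0.07, 0.0, 0.0, -0.96, -0.01, 0.0, 50], [0.07, 0.0, 0.0, -0.96, -0.01, 0.0, 50]]
[[0.07, 0.0, 0.0, -0.96, -0.01, 0.0, 50], [0, 0, 0, 0, 0, 0, 50], [0, 0, 0, 0, 0, 0, 50], [0, 0, 0, 0, 0, 0, 50], [0, 0, 0, 0, 0, 0, 50]]
```

play_rows --pt "0.09 0 0 -0.5 0 0 50" --pt "0.09 0 0 -1 0 0 50" --pt "0.09 0 0 -1 0 0 50" --pt "0.09 0 0 -1 0 0 50" --pt "0.07 0 0 -1 0 0 50"

```text
t: 37.12
tool_pos: [0.4074, 0.3962, 0.1606]
eef_rot: [0.525, 0.471, 0.524, -0.476]
contact_force: [0.4, -0.8, -2.4]
width: 0.0587
```

play_rows --pt "0 0 0 -1 0.3 0.05 50" --pt "0 0 0 -0.3 0.8 0.1 50" --pt "0 0 0 0 1 0.15 50" --pt "0 0 0 0 1 0.15 50" --pt "0 0 0 0 0.9 0.15 50"

```text
t: 37.75
tool_pos: [0.5078, 0.3935, 0.1999]
eef_rot: [0.527, 0.471, 0.525, -0.474]
contact_force: [-0.8, 0.3, -1.5]
width: 0.0588
```

Run:
```python
from h import *
st()
rows(mw(.047,0,.2),RT,50)
```

```text
t 37.75 mix mm [ 45.4 -33.3 199.9] F [-0.8  0.3 -1.5] w 58.8 rotunits [0.02 0.04 0.  ] q [-0.02, 0.61, -0.97, 1.62, 0.54, 1.2, -1.0]
[[0.01, 0.02, 0.0, 0.0, 0.67, 0.03, 50], [0.01, 0.02, 0.0, 0.0, 0.67, 0.03, 50], [0, 0, 0, 0, 0, 0, 50], [0, 0, 0, 0, 0, 0, 50], [0, 0, 0, 0, 0, 0, 50]]
```

play_rows --pt "0 0.02 0 0 0.6 0.03 50" --pt "0 0.02 0 0.2 0.6 0.03 50" --pt "0 0 0 0.7 0 0 50" --pt "0 0 0 0.7 0 0 50" --pt "0 0 0 0.4 0 0 50"

```text
t: 38.38
tool_pos: [0.5381, 0.3946, 0.1464]
eef_rot: [0.525, 0.472, 0.527, -0.473]
contact_force: [-0.2, -1.0, -1.4]
width: 0.0587
```

Run:
```python
from seg import *
st()
p,d,W,i=cloud("wrist"); cv2.imwrite("pics/w16.png",p[:,:,::-1])
rows(mw(.047,0,.1),RT,50)
```

```text
t 38.38 mix mm [ 47.5  -3.  146.4] F [-0.2 -1.  -1.4] w 58.7 rotunits [0.01 0.   0.02] q [-0.05, 0.71, -0.91, 1.6, 0.6, 1.14, -1.0]
[[0.01, 0.0, 0.02, 0.9, 0.08, -0.02, 50], [0.01, 0.0, 0.02, 0.9, 0.08, -0.02, 50], [0, 0, 0, 0, 0, 0, 50], [0, 0, 0, 0, 0, 0, 50], [0, 0, 0, 0, 0, 0, 50]]
```

View pics/w16.png

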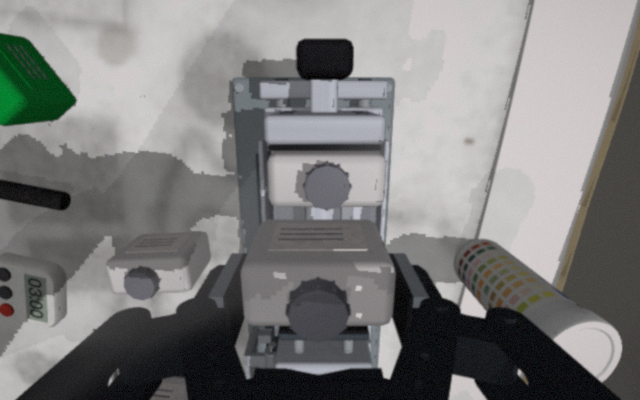

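play_rows --pt "0 0 0.01 0.7 0.06 -0.02 50" --pt "0 0 0.01 0.6 0.05 0 50" --pt "0 0 0 0.3 0 0 50" --pt "0 0 0 0.1 0 0 50" --pt "0 0 0 0 0 0 50"

```text
t: 39.05
tool_pos: [0.5389, 0.3954, 0.0991]
eef_rot: [0.526, 0.471, 0.527, -0.473]
contact_force: [-0.0, 1.3, -1.1]
width: 0.0592
```

Run:
```python
from seg import *
st()
```

```text
t 39.05 mix mm [46.8 -2.1 99.1] F [-0.   1.3 -1.1] w 59.2 rotunits [0.03 0.01 0.02] q [-0.07, 0.76, -0.88, 1.62, 0.64, 1.08, -1.02]
```

play_rows --pt "0 0 0 0.1 0.1 0 50" --pt "0 0 0 0.1 0 0 50" --pt "0 0 0 0 0 0 50" --pt "0 0 0 0 0 0 50" --pt "0 0 0 0 0 0 50"

```text
t: 39.67
tool_pos: [0.5426, 0.3965, 0.0956]
eef_rot: [0.526, 0.472, 0.526, -0.472]
contact_force: [0.4, 0.1, -0.8]
width: 0.0591
```

Run:
```python
from seg import *
st()
```

```text
t 39.67 mix mm [46.1  1.7 95.6] F [ 0.4  0.1 -0.8] w 59.1 rotunits [ 0.02 -0.    0.  ] q [-0.08, 0.77, -0.87, 1.61, 0.65, 1.07, -1.02]
```

play_rows --pt "0 0 0 0.06 -0.05 -0.05 50" --pt "0 0 0 0.02 0 -0.1 50" --pt "0 0 0 0 0 -0.1 50" --pt "0 0 0 0 0 -0.05 50" --pt "0 0 0 0 0 0 50"

```text
t: 40.3
tool_pos: [0.5413, 0.3994, 0.0929]
eef_rot: [0.528, 0.47, 0.524, -0.475]
contact_force: [-0.8, -1.9, -1.5]
width: 0.0589
```

Run:
```python
from seg import *
st()
```

```text
t 40.3 mix mm [43.1  0.7 92.9] F [-0.8 -1.9 -1.5] w 58.9 rotunits [0.01 0.07 0.01] q [-0.09, 0.77, -0.86, 1.61, 0.65, 1.08, -1.03]
```

play_rows --pt "0 0.05 0 0.04 0 -0.08 50" --pt "0 0.05 0 0.04 0 -0.08 50" --pt "0 0 0 0.03 0 -0.08 50" --pt "0 0 0 0 0 0 50" --pt "0 0 0 0 0 0 50"

```text
t: 40.92
tool_pos: [0.5414, 0.3995, 0.0927]
eef_rot: [0.527, 0.47, 0.524, -0.476]
contact_force: [-0.9, -3.4, 0.2]
width: 0.0589
```

Run:
```python
from seg import *
st()
```

```text
t 40.92 mix mm [43.   0.8 92.7] F [-0.9 -3.4  0.2] w 58.9 rotunits [-0.    0.06  0.03] q [-0.09, 0.77, -0.86, 1.61, 0.65, 1.08, -1.03]
```

play_rows --pt "0 0.08 0.02 0.05 0 0 50" --pt "0 0 0 0.04 0 0 50" --pt "0 0 0 0 0 0 70" --pt "0 0 0 0 0 0 90" --pt "0 0 0 0 0 0 100"

```text
t: 41.55
tool_pos: [0.5414, 0.4028, 0.0929]
eef_rot: [0.524, 0.475, 0.527, -0.471]
contact_force: [0.7, 0.2, -0.2]
width: 0.0858
```

play_rows --pt "0 0 0 -0.5 0 0 100" --pt "0 0 0 -1 0 0 100" --pt "0 0 0 -1 0 0 100" --pt "0 0 0 -1 0 -0.3 100" --pt "0 0 0 -1 0 -0.6 100"

```text
t: 42.18
tool_pos: [0.5396, 0.425, 0.2146]
eef_rot: [0.523, 0.477, 0.527, -0.47]
contact_force: [-0.1, 0.3, -0.3]
width: 0.0853
```

Run:
```python
from seg import *
manip.camera("top"); st()
p,d,W,i=cloud("wrist"); cv2.imwrite("pics/w17.png",p[:,:,::-1])
for n,z,b in [("jaw",.092,(-.03,.004,-.05,.05)),("body",.102,(-.02,.08,-.05,.05)),("cap",.113,(-.02,.08,-.05,.05)),("fresh",.056,(-.1,.19,-.3,-.06)),("fcap",.067,(-.1,.19,-.3,-.06))]:
    for r in rect(W,z,b): print(n,r)
rows(mw(.0947,-.1235,.15),Rtool(-1.405),90)
```

```text
t 42.23 mix mm [ 12.3   2.2 219.9] F [0.5 3.  4.1] w 85.2 rotunits [ 0.01 -0.14 -0.07] q [-0.08, 0.67, -0.95, 1.5, 0.55, 1.25, -0.99]
jaw {'n': 2091, 'c': array([-8.6, -2.3]), 'size': array([18.5, 61.5]), 'ang': 0.3, 'lo': array([-17.7, -31.8]), 'hi': array([ 0.4, 27.4]), 'z': 91.19335691832512}
body {'n': 1946, 'c': array([13.6, -0.8]), 'size': array([58.2, 26.9]), 'ang': 89.8, 'lo': array([  1.1, -29.3]), 'hi': array([26.5, 27.7]), 'z': 101.17936210890961}
body {'n': 1812, 'c': array([41.9, -1.2]), 'size': array([58.4, 26.7]), 'ang': 89.7, 'lo': array([ 29.2, -29.7]), 'hi': array([54.7, 27.3]), 'z': 101.16109277211366}
cap {'n': 740, 'c': array([13.8, -1.5]), 'size': array([21.3, 21.7]), 'ang': 0.2, 'lo': array([  3.6, -10.9]), 'hi': array([23.8,  9.2]), 'z': 112.4505951086494}
cap {'n': 684, 'c': array([42.2, -0.6]), 'size': array([21.9, 21.3]), 'ang': 87.2, 'lo': array([ 31.8, -11.2]), 'hi': array([52.,  9.]), 'z': 112.40270085265489}
fresh {'n': 1497, 'c': array([ -40.9, -213.9]), 'size': array([58.1, 27.8]), 'ang': 36.0, 'lo': array([ -69. , -236.4]), 'hi': array([ -14. , -189.
[... 247 characters left out ...]
]), 'size': array([23. , 20.3]), 'ang': 86.7, 'lo': array([ -50.9, -223.9]), 'hi': array([ -31.3, -203.2]), 'z': 66.17627472959201}
fcap {'n': 99, 'c': array([  87.8, -129.4]), 'size': array([ 6.9, 18.1]), 'ang': 39.6, 'lo': array([  83.2, -134.7]), 'hi': array([  95.4, -121.2]), 'z': 65.73391056263078}
[[-0.06, -0.02, -0.01, 0.38, -0.72, 0.48, 90], [-0.06, -0.02, -0.01, 0.38, -0.72, 0.47, 90], [-0.06, -0.02, -0.01, 0.38, -0.73, 0.46, 90], [-0.06, -0.02, -0.01, 0.38, -0.73, 0.45, 90], [-0.06, -0.02, -0.01, 0.38, -0.73, 0.45, 90]]
[[-0.06, -0.02, -0.01, 0.39, -0.74, 0.44, 90], [-0.06, -0.02, -0.01, 0.39, -0.74, 0.43, 90], [0, 0, 0, 0, 0, 0, 90], [0, 0, 0, 0, 0, 0, 90], [0, 0, 0, 0, 0, 0, 90]]
```

View pics/w17.png

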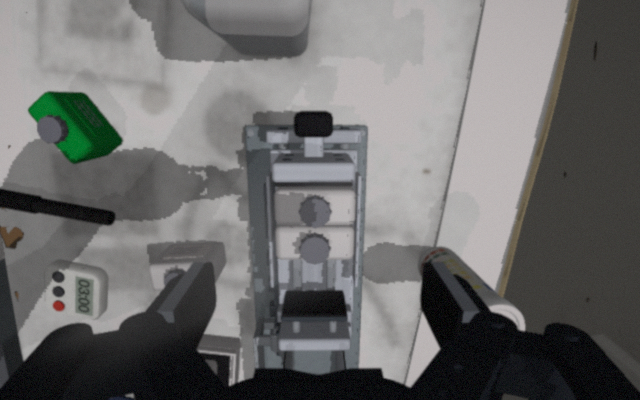

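play_rows --pt "-0.06 -0.02 -0.01 0 -0.8 0.5 90" --pt "-0.06 -0.02 -0.01 0 -0.8 0.5 90" --pt "-0.06 -0.02 -0.01 0.3 -0.8 0.5 90" --pt "-0.06 -0.02 -0.01 0.5 -0.8 0.5 90" --pt "-0.06 -0.02 -0.01 0.6 -0.8 0.45 90"

```text
t: 42.9
tool_pos: [0.4474, 0.3558, 0.1857]
eef_rot: [0.537, 0.465, 0.535, -0.457]
contact_force: [-0.3, 0.4, 0.0]
width: 0.0771
```

play_rows --pt "-0.06 0 -0.01 0.6 -0.7 0.45 90" --pt "-0.06 0 0 0.6 -0.3 0.2 90" --pt "0 0 0 0 0 0 90" --pt "0 0 0 0 0 0 90" --pt "0 0 0 0 0 0 90"

```text
t: 43.52
tool_pos: [0.4251, 0.3343, 0.1551]
eef_rot: [0.541, 0.461, 0.539, -0.453]
contact_force: [0.6, 0.6, -0.1]
width: 0.0767
```

Run:
```python
from seg import *
st()
p,d,W,i=cloud("wrist"); cv2.imwrite("pics/w18.png",p[:,:,::-1])
for n,z,b in [("fresh",.056,(-.1,.19,-.3,-.06)),("fcap",.067,(-.1,.19,-.3,-.06))]:
    for r in rect(W,z,b): print(n,r)
rows(mw(.0947,-.1235,.09),Rtool(-1.405),90)
```

```text
t 43.52 mix mm [  95.6 -121.7  155.1] F [ 0.6  0.6 -0.1] w 76.7 rotunits [ 0.44 -0.04 -0.07] q [0.12, 0.49, -1.04, 1.91, 0.5, 1.01, -0.98]
fresh {'n': 1171, 'c': array([ -20.4, -204.5]), 'size': array([17.7, 33.2]), 'ang': 1.7, 'lo': array([ -29.2, -219.3]), 'hi': array([ -12.6, -188.9]), 'z': 55.08307006494381}
fresh {'n': 2282, 'c': array([  93.7, -124.9]), 'size': array([26.3, 58.3]), 'ang': 3.5, 'lo': array([  80.3, -153.7]), 'hi': array([107. , -96.6]), 'z': 55.18020833793117}
fcap {'n': 864, 'c': array([  94.2, -125.3]), 'size': array([21.6, 21.2]), 'ang': 4.5, 'lo': array([  83.8, -135.1]), 'hi': array([ 103.8, -115. ]), 'z': 66.44260689432893}
[[0.0, -0.01, -0.03, 0.87, -0.04, -0.01, 90], [0.0, -0.01, -0.03, 0.87, -0.03, -0.01, 90], [0.0, -0.01, -0.03, 0.87, -0.03, -0.01, 90], [0, 0, 0, 0, 0, 0, 90], [0, 0, 0, 0, 0, 0, 90]]
```

View pics/w18.png

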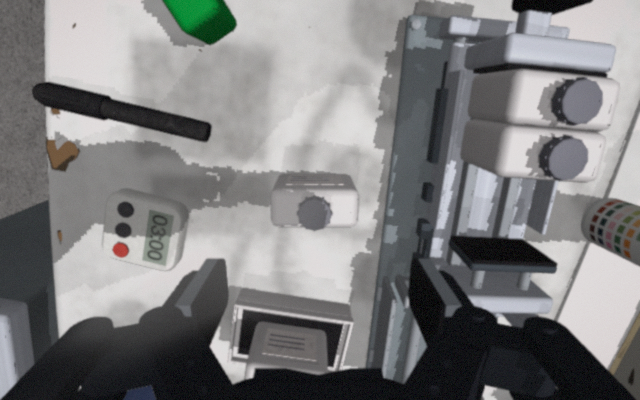

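play_rows --pt "0 -0.01 -0.03 0.85 -0.03 -0.01 90" --pt "0 -0.01 -0.03 0.85 -0.03 -0.01 90" --pt "0 -0.01 -0.02 0.85 -0.03 -0.01 90" --pt "0 0 0 0 0 0 90" --pt "0 0 0 0 0 0 90"

```text
t: 44.2
tool_pos: [0.4229, 0.3354, 0.0856]
eef_rot: [0.539, 0.456, 0.541, -0.457]
contact_force: [-0.3, 1.2, 0.3]
width: 0.0771
```

Run:
```python
from h import *
st()
rows(mw(.0947,-.1235,.045),Rtool(-1.405),90)
```

```text
t 44.2 mix mm [  94.3 -123.8   85.6] F [-0.3  1.2  0.3] w 77.1 rotunits [ 0.44 -0.    0.02] q [0.04, 0.59, -0.95, 1.95, 0.6, 0.92, -1.05]
[[0.0, 0.0, 0.01, 0.81, 0.01, 0.01, 90], [0.0, 0.0, 0.01, 0.81, 0.01, 0.01, 90], [0, 0, 0, 0, 0, 0, 90], [0, 0, 0, 0, 0, 0, 90], [0, 0, 0, 0, 0, 0, 90]]
```

play_rows --pt "0 0 0.01 0.78 0 0.01 90" --pt "0 0 0.01 0.75 0 0.01 90" --pt "0 0 0 0 0 0 90" --pt "0 0 0 0 0 0 90" --pt "0 0 0 0 0 0 90"

```text
t: 44.82
tool_pos: [0.4235, 0.3353, 0.0455]
eef_rot: [0.54, 0.457, 0.54, -0.456]
contact_force: [0.3, -0.8, -0.1]
width: 0.0768
```

Run:
```python
from h import *
st()
rows(mw(.0947,-.1235,.045),Rtool(-1.405),90)
```

```text
t 44.83 mix mm [  94.4 -123.2   45.5] F [ 0.3 -0.8 -0.1] w 76.8 rotunits [ 0.44 -0.01 -0.01] q [-0.01, 0.65, -0.89, 1.96, 0.67, 0.86, -1.1]
[[0.01, -0.01, -0.01, 0.02, -0.01, 0.01, 90], [0, 0, 0, 0, 0, 0, 90], [0, 0, 0, 0, 0, 0, 90], [0, 0, 0, 0, 0, 0, 90], [0, 0, 0, 0, 0, 0, 90]]
```

play_rows --pt "0 0 0 0 0 0 50" --pt "0 0 0 0 0 0 50" --pt "0 0 0 0 0 0 50" --pt "0 0 0 0 0 0 50" --pt "0 0 0 -0.4 0 0 50"

```text
t: 45.45
tool_pos: [0.4234, 0.3348, 0.0559]
eef_rot: [0.54, 0.457, 0.54, -0.456]
contact_force: [0.1, 0.1, -0.1]
width: 0.0591
```

play_rows --pt "0.09 0 0 -0.9 0 0 50" --pt "0.09 0 0 -1 0 0 50" --pt "0.09 0 0 -1 0 0 50" --pt "0.09 0 0 -1 0 0 50" --pt "0.07 0 0 -1 0 -0.1 50"

```text
t: 46.08
tool_pos: [0.4215, 0.3362, 0.1826]
eef_rot: [0.526, 0.472, 0.526, -0.474]
contact_force: [0.2, -0.7, -1.5]
width: 0.0591
```

Run:
```python
from h import *
st()
rows(mw(.074,0,.2),RT,50)
```

```text
t 46.08 mix mm [  93.3 -125.1  182.6] F [ 0.2 -0.7 -1.5] w 59.1 rotunits [0.   0.01 0.01] q [0.13, 0.45, -1.05, 1.89, 0.45, 1.07, -1.0]
[[0.0, 0.0, 0.0, -0.12, 0.83, -0.13, 50], [0.0, 0.0, 0.0, -0.12, 0.83, -0.13, 50], [0.0, 0.0, 0.0, -0.12, 0.83, -0.13, 50], [0.0, 0.0, 0.0, -0.12, 0.83, -0.13, 50], [0.0, 0.0, 0.0, -0.12, 0.83, -0.13, 50]]
[[0.0, 0.0, 0.0, -0.12, 0.83, -0.13, 50], [0, 0, 0, 0, 0, 0, 50], [0, 0, 0, 0, 0, 0, 50], [0, 0, 0, 0, 0, 0, 50], [0, 0, 0, 0, 0, 0, 50]]
```

play_rows --pt "0 0 0 -0.15 0.9 -0.13 50" --pt "0 0 0 -0.15 0.95 -0.13 50" --pt "0 0 0 -0.15 0.95 -0.13 50" --pt "0 0 0 -0.1 0.95 -0.13 50" --pt "0 0 0 0 0.9 -0.12 50"

```text
t: 46.7
tool_pos: [0.5367, 0.3673, 0.2031]
eef_rot: [0.528, 0.473, 0.526, -0.47]
contact_force: [-0.5, 0.4, -0.8]
width: 0.0587
```

Run:
```python
from h import *
manip.camera("top");st()
rows(mw(.076,0,.14),RT,50)
```

```text
t 46.75 mix mm [ 75.   -3.6 203.1] F [ 3.9  0.  -1.1] w 58.9 rotunits [ 0.02 -0.01 -0.06] q [0.03, 0.62, -0.96, 1.6, 0.54, 1.2, -0.93]
[[0.01, 0.0, -0.02, 0.84, 0.04, 0.02, 50], [0.01, 0.0, -0.02, 0.84, 0.04, 0.01, 50], [0.01, 0.0, -0.02, 0.84, 0.05, 0.01, 50], [0, 0, 0, 0, 0, 0, 50], [0, 0, 0, 0, 0, 0, 50]]
```

play_rows --pt "0 0 -0.02 0.8 0.02 0.03 50" --pt "0 0 -0.02 0.8 0.02 0.03 50" --pt "0 0 -0.02 0.7 0.02 0.02 50" --pt "0 0 0 0 0 0 50" --pt "0 0 0 0 0 0 50"

```text
t: 47.38
tool_pos: [0.5384, 0.364, 0.1396]
eef_rot: [0.525, 0.47, 0.528, -0.474]
contact_force: [0.2, -0.3, -1.2]
width: 0.0588
```

Run:
```python
from h import *
st()
p,d,W,i=cloud("wrist"); cv2.imwrite("pics/w19.png",p[:,:,::-1])
rows(mw(.076,0,.1),RT,50)
```

```text
t 47.38 mix mm [ 77.9  -5.9 139.6] F [ 0.2 -0.3 -1.2] w 58.8 rotunits [0.03 0.01 0.05] q [0.01, 0.69, -0.92, 1.64, 0.59, 1.12, -0.96]
[[0.02, 0.0, 0.03, 0.79, 0.13, -0.04, 50], [0.02, 0.0, 0.03, 0.79, 0.12, -0.04, 50], [0, 0, 0, 0, 0, 0, 50], [0, 0, 0, 0, 0, 0, 50], [0, 0, 0, 0, 0, 0, 50]]
```

View pics/w19.png

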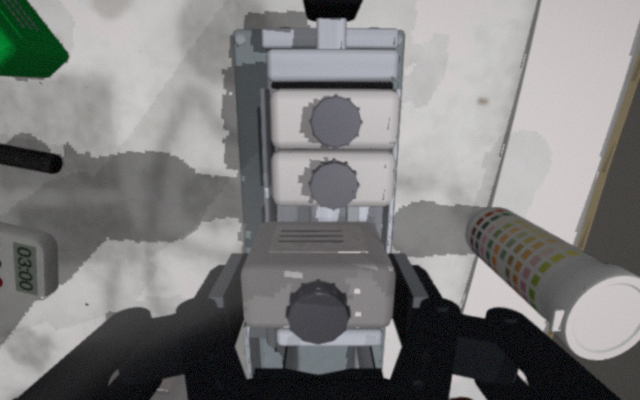

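play_rows --pt "0.02 0 0.03 0.75 0.15 -0.03 50" --pt "0.02 0 0.02 0.7 0.12 -0.03 50" --pt "0 0 0 0.1 0 0 50" --pt "0 0 0 0 0 0 50" --pt "0 0 0 0 0 0 50"

```text
t: 48.05
tool_pos: [0.5457, 0.3667, 0.0988]
eef_rot: [0.526, 0.474, 0.525, -0.473]
contact_force: [-0.9, 0.1, -0.9]
width: 0.0586
```

Run:
```python
from h import *
st()
```

```text
t 48.05 mix mm [76.   1.7 98.8] F [-0.9  0.1 -0.9] w 58.6 rotunits [-0.01  0.   -0.01] q [-0.02, 0.74, -0.88, 1.65, 0.64, 1.06, -0.99]
```

play_rows --pt "0 0 0 0.12 -0.05 -0.05 50" --pt "0 0 0 0.1 0 -0.1 50" --pt "0 0 0 0 0 -0.05 50" --pt "0 0 0 0 0 0 50" --pt "0 0 0 0 0 0 50"

```text
t: 48.68
tool_pos: [0.5443, 0.3723, 0.0942]
eef_rot: [0.526, 0.474, 0.525, -0.472]
contact_force: [-0.1, 0.4, -1.5]
width: 0.0589
```

Run:
```python
from h import *
st()
```

```text
t 48.67 mix mm [70.3  0.8 94.2] F [-0.1  0.4 -1.5] w 58.9 rotunits [-0.01 -0.   -0.02] q [-0.03, 0.75, -0.87, 1.65, 0.65, 1.05, -1.01]
```

play_rows --pt "0 0 0 0.06 0 -0.05 50" --pt "0 0 0 0.04 0 -0.06 50" --pt "0 0 0 0.03 0 -0.06 50" --pt "0 0 0 0 0 0 50" --pt "0 0 0 0 0 0 50"

```text
t: 49.3
tool_pos: [0.5447, 0.3723, 0.0925]
eef_rot: [0.528, 0.472, 0.522, -0.475]
contact_force: [-0.2, -1.8, 1.2]
width: 0.059
```

Run:
```python
from h import *
st()
```

```text
t 49.3 mix mm [70.4  1.2 92.5] F [-0.2 -1.8  1.2] w 59.0 rotunits [-0.02  0.07 -0.01] q [-0.04, 0.75, -0.87, 1.65, 0.65, 1.06, -1.01]
```

play_rows --pt "0 0.06 0 0.06 0 -0.05 50" --pt "0 0 0 0.05 0 -0.05 50" --pt "0 0 0 0 0 0 50" --pt "0 0 0 0 0 0 70" --pt "0 0 0 0 0 0 100"

```text
t: 49.92
tool_pos: [0.5449, 0.3735, 0.0922]
eef_rot: [0.526, 0.473, 0.523, -0.475]
contact_force: [-0.6, -0.8, 0.1]
width: 0.0761
```

play_rows --pt "0 0 0 0 0 0 100" --pt "0 0 0 -0.5 0 0 100" --pt "0 0 0 -1 0 0 100" --pt "0 0 0 -1 0 0 100" --pt "0 0 0 -1 0 -0.3 100"

```text
t: 50.55
tool_pos: [0.5437, 0.3829, 0.1851]
eef_rot: [0.526, 0.474, 0.524, -0.474]
contact_force: [1.0, 0.9, 0.2]
width: 0.0857
```

play_rows --pt "0 0 0 -0.7 0 -0.8 100" --pt "0 0 0 0 0 -0.8 100" --pt "0 0 0 0 0 -0.5 100" --pt "0 0 0 0 0 0 100" --pt "0 0 0 0 0 0 100"

```text
t: 51.18
tool_pos: [0.5404, 0.4402, 0.2159]
eef_rot: [0.526, 0.479, 0.523, -0.468]
contact_force: [-0.4, 0.1, 0.6]
width: 0.0853
```

Run:
```python
from seg import *
st()
p,d,W,i=cloud("wrist"); cv2.imwrite("pics/w20.png",p[:,:,::-1])
for n,z,b in [("jaw",.092,(-.03,.004,-.05,.05)),("body",.102,(-.02,.1,-.05,.05)),("cap",.113,(-.02,.1,-.05,.05)),("pad",.092,(.09,.13,-.05,.05)),("fresh",.056,(-.1,.19,-.3,-.06))]:
    for r in rect(W,z,b): print(n,r)
```

```text
t 51.17 mix mm [  2.4   4.  215.9] F [-0.4  0.1  0.6] w 85.3 rotunits [-0.03 -0.05 -0.1 ] q [-0.11, 0.68, -0.94, 1.48, 0.57, 1.25, -1.01]
jaw {'n': 2150, 'c': array([-8.6, -1.9]), 'size': array([19. , 61.3]), 'ang': 0.6, 'lo': array([-17.8, -31.4]), 'hi': array([ 0.4, 27.7]), 'z': 91.18066938877945}
body {'n': 1966, 'c': array([13.8, -1. ]), 'size': array([26.2, 58.5]), 'ang': 0.7, 'lo': array([  1. , -29.4]), 'hi': array([26.4, 27.8]), 'z': 101.15366181818098}
body {'n': 1800, 'c': array([41.9, -1.1]), 'size': array([58.4, 26.3]), 'ang': 89.8, 'lo': array([ 29.1, -29.6]), 'hi': array([54.6, 27.3]), 'z': 101.12953971606191}
body {'n': 1642, 'c': array([70.2, -0.2]), 'size': array([58.1, 26.8]), 'ang': 89.0, 'lo': array([ 57.7, -28.5]), 'hi': array([83.1, 28. ]), 'z': 101.18603710032359}
cap {'n': 739, 'c': array([13.9, -0.9]), 'size': array([20.8, 21.5]), 'ang': 89.8, 'lo': array([  3.8, -10.8]), 'hi': array([23.9,  8.8]), 'z': 112.43300432506499}
cap {'n': 687, 'c': array([41.7, -0.8]), 'size': array([21.1, 22. ]), 'ang': 8.9, 'lo': array([ 31.5, -11.2]), 'hi': array([51.8,  8.9]), 'z': 112.46146199160845}
cap {'n': 614, 'c': array([70.5, -0.2]), 'size': array([21.5, 21. ]), 'ang': 87.9, 'lo': array([ 60.2, -10.4]), 'hi': array([80.3,  9.7]), 'z': 112.46167068695051}
pad {'n': 606, 'c': array([111.3,  -1.3]), 'size': array([54.5,  8.7]), 'ang': 89.9, 'lo': array([107.4, -27.6]), 'hi': array([115.3,  25.7]), 'z': 91.16717784878767}
fresh {'n': 1536, 'c': array([ -41.2, -213.7]), 'size': array([58.4, 27.3]), 'ang': 34.7, 'lo': array([ -68. , -236.6]), 'hi': array([ -14. , -189.7]), 'z': 54.95739417123666}
```

View pics/w20.png

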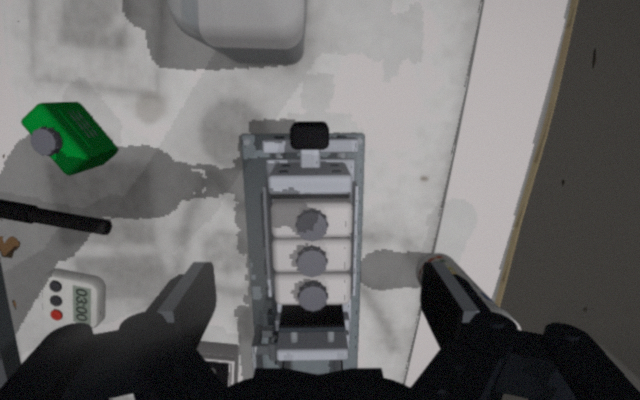

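play_rows --pt "0 0 -0.02 0 0 1 100" --pt "0 0 -0.02 0 0 1 100" --pt "0 0 -0.02 0 0 1 100" --pt "0 0 0 0 0 1 100" --pt "0 0 0 0 0 1 100"

```text
t: 51.85
tool_pos: [0.5525, 0.3097, 0.2127]
eef_rot: [0.524, 0.476, 0.525, -0.473]
contact_force: [0.4, -0.1, 0.7]
width: 0.0851
```

Run:
```python
from h import *
manip.camera("top");st()
rows(mw(.156,.007,.17),RT,100)
```

```text
t 51.9 mix mm [138.9   3.7 211.9] F [ 1.3 -4.3 -0.6] w 84.9 rotunits [-0.07  0.01 -0.01] q [0.15, 0.58, -0.98, 1.64, 0.51, 1.2, -0.84]
[[-0.04, 0.0, 0.0, 0.84, 0.07, 0.34, 100], [-0.04, 0.0, 0.0, 0.84, 0.07, 0.34, 100], [0, 0, 0, 0, 0, 0, 100], [0, 0, 0, 0, 0, 0, 100], [0, 0, 0, 0, 0, 0, 100]]
```

play_rows --pt "-0.03 0 0 0.75 0.07 0.35 100" --pt "-0.03 0 0 0.75 0.07 0.35 100" --pt "0 0 0 0.75 0.02 0 100" --pt "0 0 0 0.75 0 0 100" --pt "0 0 0 0.5 0 0 100"

```text
t: 52.52
tool_pos: [0.5593, 0.2867, 0.1169]
eef_rot: [0.525, 0.473, 0.526, -0.474]
contact_force: [-0.1, -0.7, 0.0]
width: 0.0853
```

Run:
```python
from h import *
st()
rows(mw(.156,.007,.109),RT,100)
```

```text
t 52.52 mix mm [157.1   6.7 116.9] F [-0.1 -0.7  0. ] w 85.3 rotunits [-0.    0.    0.01] q [0.14, 0.68, -0.91, 1.72, 0.6, 1.05, -0.87]
[[0.0, 0.0, 0.01, 0.32, 0.01, -0.04, 100], [0, 0, 0, 0, 0, 0, 100], [0, 0, 0, 0, 0, 0, 100], [0, 0, 0, 0, 0, 0, 100], [0, 0, 0, 0, 0, 0, 100]]
```

play_rows --pt "0 0 0 0.35 0 -0.04 100" --pt "0 0 0 0 0 0 30" --pt "0 0 0 0 0 0 30" --pt "0 0 0 0 0 0 30" --pt "0 0 0 0 0 0 30"

```text
t: 53.15
tool_pos: [0.5589, 0.2895, 0.1079]
eef_rot: [0.525, 0.472, 0.527, -0.473]
contact_force: [2.0, 0.8, -3.9]
width: 0.0361
```

Run:
```python
from h import *
st()
```

```text
t 53.15 mix mm [154.2   6.7 107.9] F [ 2.   0.8 -3.9] w 36.1 rotunits [ 0.01 -0.01  0.01] q [0.13, 0.69, -0.9, 1.72, 0.61, 1.04, -0.87]
```

play_rows --pt "0 0 0 0 0 -0.3 20" --pt "0 0 0 0 0 -0.35 20" --pt "0 0 0 0 0 -0.35 20" --pt "0 0 0 0 0 0 20" --pt "0 0 0 0 0 0 20"

```text
t: 53.78
tool_pos: [0.5564, 0.3131, 0.1079]
eef_rot: [0.526, 0.471, 0.525, -0.475]
contact_force: [1.0, -2.6, 0.5]
width: 0.0361
```

Run:
```python
from h import *
st()
```

```text
t 53.77 mix mm [130.5   6.7 107.9] F [ 1.  -2.6  0.5] w 36.1 rotunits [0.   0.03 0.03] q [0.08, 0.7, -0.89, 1.69, 0.62, 1.06, -0.91]
```

play_rows --pt "0 0.03 0 0 0 -0.2 20" --pt "0 0.03 0 0 0 -0.2 20" --pt "0 0.03 0 0 0 -0.2 20" --pt "0 0 0 0 0 -0.1 20" --pt "0 0 0 0 0 -0.1 20"

```text
t: 54.4
tool_pos: [0.556, 0.3186, 0.108]
eef_rot: [0.527, 0.467, 0.521, -0.482]
contact_force: [-0.9, -6.7, 3.2]
width: 0.036
```

Run:
```python
from h import *
st()
```

```text
t 54.4 mix mm [124.9   6.8 108. ] F [-0.9 -6.7  3.2] w 36.0 rotunits [-0.05  0.14  0.07] q [0.06, 0.71, -0.88, 1.68, 0.62, 1.08, -0.93]
```

play_rows --pt "0 0.05 0.02 0 0 -0.3 20" --pt "0 0.05 0.02 0 0 -0.3 20" --pt "0 0.05 0 0 0 -0.3 20" --pt "0 0 0 0 0 -0.25 20" --pt "0 0 0 0 0 -0.25 20"

```text
t: 55.02
tool_pos: [0.5553, 0.3252, 0.1079]
eef_rot: [0.532, 0.46, 0.51, -0.495]
contact_force: [-2.3, -12.1, 8.8]
width: 0.0364
```

Run:
```python
from h import *
st()
```

```text
t 55.02 mix mm [118.3   6.8 107.9] F [ -2.3 -12.1   8.8] w 36.4 rotunits [-0.13  0.39  0.12] q [0.01, 0.72, -0.87, 1.65, 0.63, 1.12, -0.96]
```

play_rows --pt "0 0.1 0.03 0 0 0.12 20" --pt "0 0.1 0.03 0 0 0.03 20" --pt "0 0.05 0 0 0 -0.05 20" --pt "0 0 0 0 0 -0.1 20" --pt "0 0 0 0 0 -0.1 20"

```text
t: 55.65
tool_pos: [0.5562, 0.3163, 0.1079]
eef_rot: [0.53, 0.464, 0.513, -0.49]
contact_force: [0.3, -7.7, 6.2]
width: 0.0362
```

Run:
```python
from h import *
st()
```

```text
t 55.65 mix mm [127.3   6.8 107.9] F [ 0.3 -7.7  6.2] w 36.2 rotunits [-0.12  0.31  0.08] q [0.04, 0.71, -0.87, 1.67, 0.63, 1.1, -0.95]
```

Now nudge back to ≈122.

play_rows --pt "0 0.1 0.03 0 0 -0.2 20" --pt "0 0.05 0 0 0 -0.22 20" --pt "0 0 0 0 0 -0.22 20" --pt "0 0 0 0 0 -0.22 20" --pt "0 0 0 0 0 -0.22 20"

```text
t: 56.28
tool_pos: [0.5554, 0.3244, 0.1078]
eef_rot: [0.533, 0.46, 0.507, -0.498]
contact_force: [-1.7, -12.5, 9.4]
width: 0.0357
```

Run:
```python
from h import *
st()
```

```text
t 56.27 mix mm [119.1   6.8 107.8] F [ -1.7 -12.5   9.4] w 35.7 rotunits [-0.16  0.45  0.11] q [0.01, 0.72, -0.86, 1.65, 0.63, 1.12, -0.97]
```

play_rows --pt "0 0 0 0 0 -0.2 43" --pt "0 0 0 0 -0.06 -0.2 47" --pt "0 0 0 0 -0.06 -0.15 51" --pt "0 0 0 0 -0.06 -0.1 55" --pt "0 0 0 0 -0.06 0 60"

```text
t: 56.9
tool_pos: [0.5539, 0.3248, 0.1083]
eef_rot: [0.537, 0.457, 0.495, -0.508]
contact_force: [-0.8, -1.3, 1.0]
width: 0.0512
```

Run:
```python
from h import *
st()
p,dd,W,i=cloud("side"); cv2.imwrite("pics/s21.png",cv2.resize(p[150:270,250:410,::-1],None,fx=5,fy=5,interpolation=cv2.INTER_CUBIC))
```

```text
t 56.9 mix mm [118.5   5.3 108.3] F [-0.8 -1.3  1. ] w 51.2 rotunits [-0.28  0.67  0.1 ] q [-0.02, 0.72, -0.85, 1.65, 0.64, 1.14, -1.0]
```

View pics/s21.png

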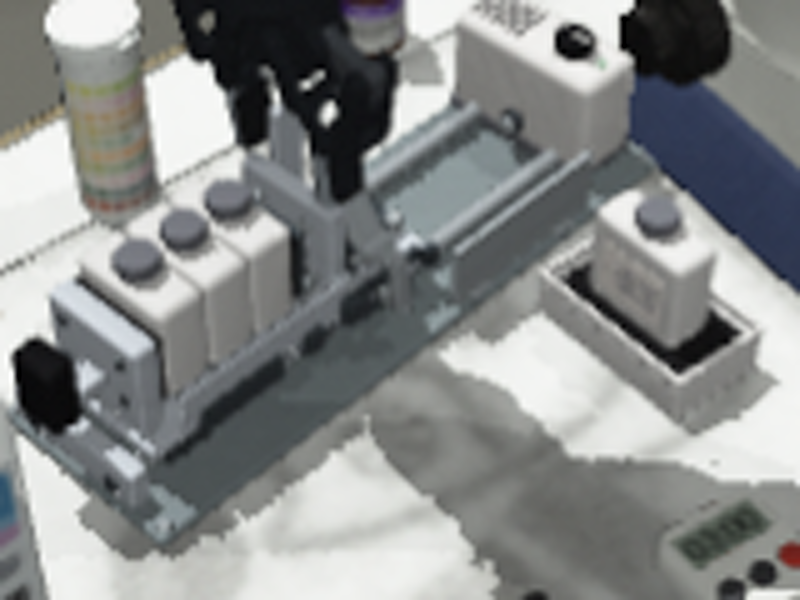

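play_rows --pt "0 0 0 0 0 0 100" --pt "0 0 0 0 0 0 100" --pt "0 0 0 0 0 0.1 100" --pt "0 0 0 -0.6 0 0.1 100" --pt "-0.05 0.1 0.02 -1 0 0 100"

```text
t: 57.58
tool_pos: [0.5522, 0.3289, 0.149]
eef_rot: [0.534, 0.46, 0.504, -0.499]
contact_force: [0.4, 0.5, 1.4]
width: 0.0854
```

play_rows --pt "-0.05 0.15 0.02 -1 0 -0.3 100" --pt "-0.05 0.15 0.02 -1 0 -0.9 100" --pt "-0.05 0.15 0.02 -0.5 0 -1 100" --pt "0 0.1 0 0 0 -1 100" --pt "0 0 0 0 0 0 100"

```text
t: 58.2
tool_pos: [0.5469, 0.4194, 0.2232]
eef_rot: [0.521, 0.482, 0.528, -0.466]
contact_force: [-0.6, -0.3, 0.3]
width: 0.0857
```

Run:
```python
from seg import *
st()
p,d,W,i=cloud("wrist"); cv2.imwrite("pics/w22.png",p[:,:,::-1])
for n,z,b in [("jaw",.092,(-.03,.004,-.05,.05)),("body",.102,(-.02,.1,-.05,.05)),("pad",.092,(.08,.13,-.05,.05)),("lever",.12,(.09,.16,-.05,.05))]:
    for r in rect(W,z,b): print(n,r)
p,dd,W,i=cloud("side"); cv2.imwrite("pics/s22.png",cv2.resize(p[150:270,250:410,::-1],None,fx=5,fy=5,interpolation=cv2.INTER_CUBIC))
for r in rect(W,.118,(.05,.16,-.05,.06)): print("side lever",r)
```

```text
t 58.2 mix mm [ 23.7   8.3 223.2] F [-0.6 -0.3  0.3] w 85.7 rotunits [-0.03 -0.16 -0.07] q [-0.06, 0.66, -0.95, 1.5, 0.54, 1.25, -0.97]
jaw {'n': 2089, 'c': array([-8.7, -1.9]), 'size': array([61.8, 18.6]), 'ang': 89.8, 'lo': array([-17.9, -31.6]), 'hi': array([ 0.3, 27.9]), 'z': 91.1663354103041}
body {'n': 1975, 'c': array([13.9, -0.9]), 'size': array([26.8, 58.7]), 'ang': 1.0, 'lo': array([  1. , -29.5]), 'hi': array([26.5, 27.6]), 'z': 101.14578505641306}
body {'n': 1806, 'c': array([41.8, -1.5]), 'size': array([26.4, 57.9]), 'ang': 0.7, 'lo': array([ 29. , -29.7]), 'hi': array([54.4, 27.2]), 'z': 101.13499338822949}
body {'n': 1693, 'c': array([69.6, -0.4]), 'size': array([58.4, 26.7]), 'ang': 89.9, 'lo': array([ 56.8, -28.9]), 'hi': array([82.4, 27.8]), 'z': 101.1577803518935}
pad {'n': 123, 'c': array([ 90. , -18.6]), 'size': array([ 5.4, 20.5]), 'ang': 0.9, 'lo': array([ 87.4, -28.8]), 'hi': array([92.2, -8.4]), 'z': 91.41683239292004}
pad {'n': 94, 'c': array([89.5, 16.4]), 'size': array([18.8,  4.6]), 'ang': 86.7, 'lo': array([87.6,  7. ]), 'hi': array([91.4, 25.7]), 'z': 91.6210193848248}
pad {'n': 1041, 'c': array([110.8,  -0.9]), 'size': array([60.9, 16.1]), 'ang': 87.6, 'lo': array([104.2, -30.4]), 'hi': array([118.8,  28.4]), 'z': 93.1185584284162}
pad {'n': 42, 'c': array([118.9, -22.8]), 'size': array([7.3, 3.9]), 'ang': 72.5, 'lo': array([117.4, -26.8]), 'hi': array([121.5, -20. ]), 'z': 91.91242853511196}
lever {'n': 200, 'c': array([127.2,  21. ]), 'size': array([19.8,  7. ]), 'ang': 0.6, 'lo': array([118.2,  17.5]), 'hi': array([136.9,  24.4]), 'z': 119.00185145949324}
lever {'n': 198, 'c': array([127.8, -23.4]), 'size': array([ 6.5, 20.2]), 'ang': 87.7, 'lo': array([118.2, -27. ]), 'hi': array([137.8, -20.2]), 'z': 118.98320614357635}
```

View pics/s22.png

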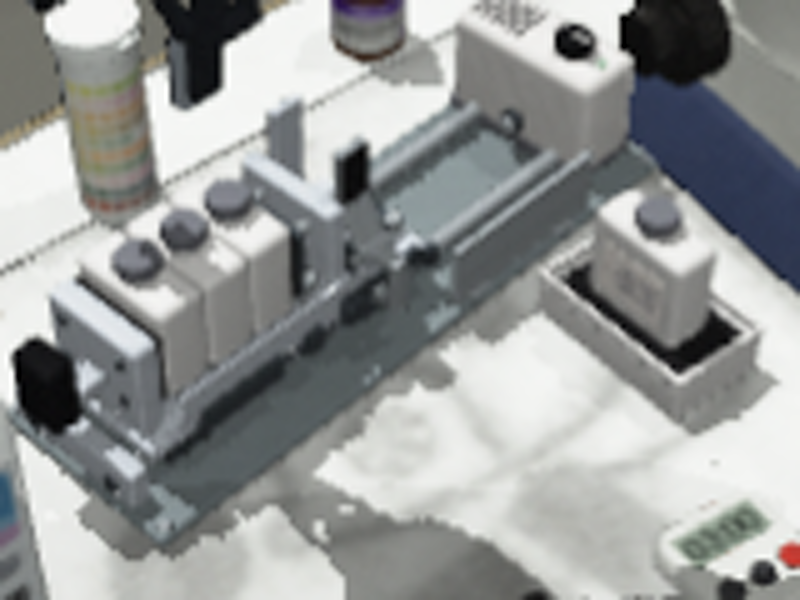

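View pics/w22.png

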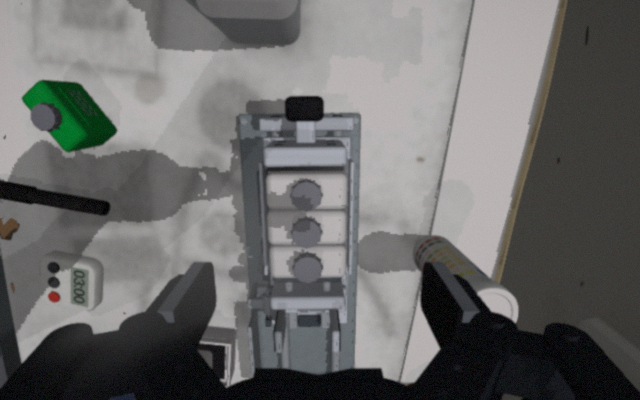

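play_rows --pt "0 -0.05 -0.02 0 -0.1 -0.9 100" --pt "0 -0.05 -0.02 0.1 -0.1 -0.9 100" --pt "0 -0.05 -0.02 0.4 -0.1 -0.9 100" --pt "0 0 0 0.6 0 0 100" --pt "0 0 0 0.6 0 0 100"

```text
t: 58.92
tool_pos: [0.54, 0.4751, 0.1766]
eef_rot: [0.525, 0.475, 0.518, -0.48]
contact_force: [-0.3, 0.6, -0.4]
width: 0.0858
```

Run:
```python
from h import *
st()
rows(mw(-.045,.0,.074),RT,100)
```

```text
t 58.92 mix mm [-32.3   7.3 176.6] F [-0.3  0.6 -0.4] w 85.8 rotunits [-0.13  0.09 -0.01] q [-0.21, 0.75, -0.89, 1.43, 0.6, 1.25, -1.07]
[[-0.03, 0.02, 0.0, 0.82, -0.06, -0.11, 100], [-0.03, 0.02, 0.0, 0.82, -0.06, -0.11, 100], [-0.03, 0.02, 0.0, 0.82, -0.06, -0.11, 100], [-0.03, 0.02, 0.0, 0.82, -0.06, -0.1, 100], [-0.03, 0.02, 0.0, 0.82, -0.06, -0.1, 100]]
```

play_rows --pt "-0.05 0.03 0 0 -0.3 -0.5 100" --pt "-0.05 0.03 0 0.7 0 0 100" --pt "-0.03 0.03 0 0.8 0 0 100" --pt "0 0 0 0.8 0 0 100" --pt "0 0 0 0.6 0 0 100"

```text
t: 59.55
tool_pos: [0.5329, 0.4825, 0.0974]
eef_rot: [0.526, 0.473, 0.524, -0.474]
contact_force: [0.8, -0.4, 0.2]
width: 0.085
```

Run:
```python
from h import *
manip.camera("top");st()
rows(mw(-.045,.0,.074),RT,100)
```

```text
t 59.6 mix mm [-39.5   0.1  94.9] F [ 0.3 -0.1 -1.8] w 85.5 rotunits [-0.02  0.04  0.02] q [-0.24, 0.83, -0.85, 1.48, 0.66, 1.13, -1.11]
[[-0.02, 0.04, 0.02, 0.83, 0.0, -0.23, 100], [0, 0, 0, 0, 0, 0, 100], [0, 0, 0, 0, 0, 0, 100], [0, 0, 0, 0, 0, 0, 100], [0, 0, 0, 0, 0, 0, 100]]
```

play_rows --pt "0 0.03 0.02 0.7 0 -0.23 100" --pt "0 0 0 0 0 0 0" --pt "0 0 0 0 0 0 0" --pt "0 0 0 0 0 0 0" --pt "0 0 0 0 0 0 0"

```text
t: 60.22
tool_pos: [0.5312, 0.4884, 0.0768]
eef_rot: [0.525, 0.474, 0.525, -0.473]
contact_force: [-1.1, -0.7, -1.6]
width: 0.0267
```

Run:
```python
from h import *
st()
```

```text
t 60.23 mix mm [-46.5   0.   76.8] F [-1.1 -0.7 -1.6] w 26.7 rotunits [-0.02 -0.   -0.01] q [-0.25, 0.86, -0.83, 1.48, 0.68, 1.1, -1.12]
```

play_rows --pt "0 0 0 0 0 0.5 0" --pt "0 0 0 0 0 0.6 0" --pt "0 0 0 0 0 0.6 0" --pt "0 0 0 0 0 0.6 0" --pt "0 0 0 0 0 0.6 0"

```text
t: 60.85
tool_pos: [0.5381, 0.4242, 0.0769]
eef_rot: [0.522, 0.48, 0.531, -0.465]
contact_force: [-0.2, 1.7, -0.2]
width: 0.0272
```

Run:
```python
from h import *
st()
```

```text
t 60.85 mix mm [18.   0.1 76.9] F [-0.2  1.7 -0.2] w 27.2 rotunits [ 0.02 -0.17 -0.05] q [-0.12, 0.8, -0.86, 1.6, 0.67, 1.04, -1.06]
```

play_rows --pt "0 -0.06 -0.02 0 0 0.5 0" --pt "0 -0.06 -0.02 0 0 0.5 0" --pt "0 -0.04 0 0 0 0.4 0" --pt "0 0 0 0 0 0.4 0" --pt "0 0 0 0 0 0.4 0"

```text
t: 61.48
tool_pos: [0.542, 0.3886, 0.0771]
eef_rot: [0.517, 0.485, 0.538, -0.456]
contact_force: [6.7, 26.1, -20.5]
width: 0.0269
```

Run:
```python
from h import *
st()
```

```text
t 61.48 mix mm [53.9  0.2 77.1] F [  6.7  26.1 -20.5] w 26.9 rotunits [ 0.06 -0.36 -0.09] q [-0.04, 0.77, -0.88, 1.66, 0.65, 0.99, -1.01]
```

play_rows --pt "0 0 0 0 0 0 0" --pt "0 0 0 0 0 0 100" --pt "0 0 0 0 0 0 100" --pt "0 0 0 0 0 0 100" --pt "0 -0.1 0 -0.6 0 0 100"

```text
t: 62.1
tool_pos: [0.5425, 0.3836, 0.0909]
eef_rot: [0.522, 0.48, 0.533, -0.461]
contact_force: [-0.4, 0.1, -0.7]
width: 0.0853
```

play_rows --pt "0 -0.1 0 -1 0 0 100" --pt "0 -0.1 0 -1 0 0 100" --pt "0 -0.1 0 -1 0 -0.3 100" --pt "0 0 0 -1 0 -0.6 100" --pt "0 0 0 -0.6 0 -0.6 100"

```text
t: 62.72
tool_pos: [0.5383, 0.4206, 0.2149]
eef_rot: [0.535, 0.472, 0.519, -0.471]
contact_force: [0.6, 0.2, -0.4]
width: 0.0854
```

Run:
```python
from seg import *
manip.camera("top");st()
p,d,W,i=cloud("wrist"); cv2.imwrite("pics/w23.png",p[:,:,::-1])
for n,z,b in [("jaw",.092,(.07,.104,-.05,.05)),("body",.102,(.08,.2,-.05,.05)),("lever",.12,(.19,.26,-.05,.05)),("fresh",.056,(-.1,.19,-.3,-.06)),("traypk",.08,(.15,.3,-.2,-.06)),("endgrip",.092,(.03,.07,-.03,.03))]:
    for r in rect(W,z,b): print(n,r)
p,dd,W,i=cloud("side"); cv2.imwrite("pics/s23.png",p[:,:,::-1])
for r in rect(W,.118,(.15,.26,-.05,.06)): print("side lever",r)
```

```text
t 62.77 mix mm [ 17.7  -0.6 217.3] F [-0.1  2.6  1.3] w 85.4 rotunits [ 0.06  0.08 -0.13] q [-0.09, 0.66, -0.94, 1.5, 0.57, 1.26, -1.0]
jaw {'n': 1807, 'c': array([91.7, -1.5]), 'size': array([61.4, 21. ]), 'ang': 89.4, 'lo': array([ 81.9, -31.1]), 'hi': array([101.2,  28. ]), 'z': 91.28166183808095}
body {'n': 2095, 'c': array([127. ,  -0.2]), 'size': array([54.4, 58.7]), 'ang': 0.5, 'lo': array([100.7, -28.7]), 'hi': array([152.4,  28. ]), 'z': 101.11018304327298}
body {'n': 956, 'c': array([148.1,  17.2]), 'size': array([41.5, 26.4]), 'ang': 7.4, 'lo': array([128.5,   4.4]), 'hi': array([167.5,  28.6]), 'z': 101.16517528642143}
body {'n': 294, 'c': array([162.3, -17.2]), 'size': array([22.1, 12.5]), 'ang': 89.0, 'lo': array([156.3, -28.2]), 'hi': array([167.6,  -6.9]), 'z': 101.08994773926334}
fresh {'n': 1599, 'c': array([ -41. , -213.8]), 'size': array([58. , 27.3]), 'ang': 35.8, 'lo': array([ -68.6, -236.5]), 'hi': array([ -13.6, -190.1]), 'z': 54.98744539833285}
endgrip {'n': 677, 'c': array([54.6, -1.7]), 'size': array([26.6, 17.2]), 'ang': 89.6, 'lo': array([ 46.4, -15. ]), 'hi': array([62.4, 11.4]), 'z': 91.16128893767758}
```

View pics/s23.png

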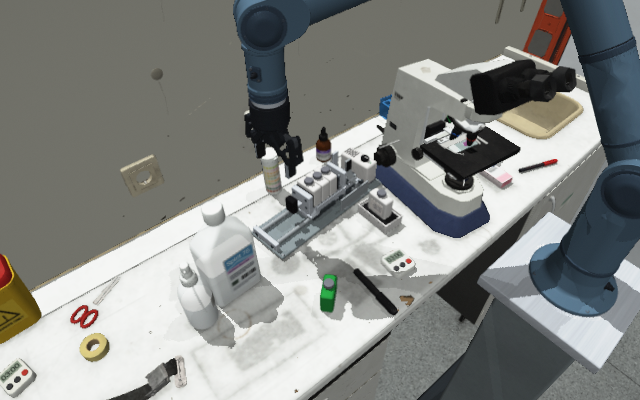

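View pics/w23.png

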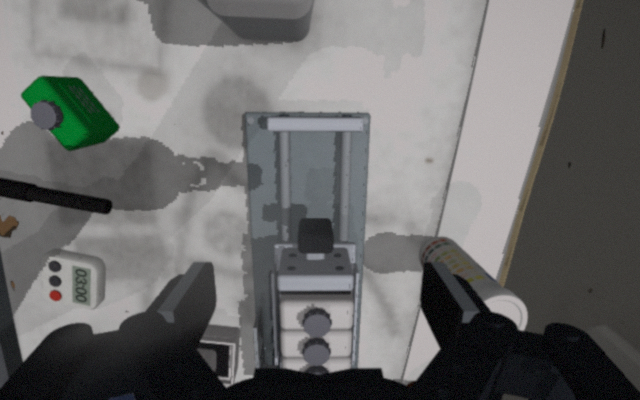

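Run:
```python
from seg import *
p,dd,W,i=cloud("side"); cv2.imwrite("pics/s24.png",cv2.resize(p[140:260,260:420,::-1],None,fx=5,fy=5,interpolation=cv2.INTER_CUBIC))
for n,z,b in [("body",.102,(.08,.2,-.05,.05)),("cap",.113,(.08,.2,-.05,.05)),("lever",.1185,(.19,.26,-.05,.05)),("traypk",.08,(.15,.3,-.2,-.06))]:
    for r in rect(W,z,b): print(n,r)
p,d,W,i=cloud("top")
for n,z,b in [("body",.102,(.08,.2,-.05,.05)),("cap",.113,(.08,.2,-.05,.05)),("lever",.1185,(.19,.26,-.05,.05)),("traypk",.08,(.15,.3,-.2,-.06))]:
    for r in rect(W,z,b): print("top",n,r)
```

```text
body {'n': 217, 'c': array([142.7, -16.5]), 'size': array([31.4, 81.9]), 'ang': 86.1, 'lo': array([103.3, -29.3]), 'hi': array([181.8,  -1.5]), 'z': 100.66631047659011}
cap {'n': 42, 'c': array([171.5,  -0.4]), 'size': array([18.5, 19.6]), 'ang': 43.8, 'lo': array([161.8, -10.6]), 'hi': array([182.1,  10.1]), 'z': 112.23210658322134}
cap {'n': 45, 'c': array([1.434e+02, 1.000e-01]), 'size': array([19.2, 20.3]), 'ang': 77.4, 'lo': array([133. ,  -9.7]), 'hi': array([153.9,   9.1]), 'z': 111.83227808895566}
cap {'n': 40, 'c': array([116.4,  -0.9]), 'size': array([22.7, 14.2]), 'ang': 45.4, 'lo': array([106.1, -11.6]), 'hi': array([126.7,   8.5]), 'z': 112.09174809642435}
traypk {'n': 118, 'c': array([ 221.3, -138.2]), 'size': array([58.4, 27.2]), 'ang': 86.7, 'lo': array([ 207.3, -167.1]), 'hi': array([ 234.2, -112.4]), 'z': 78.56827672371902}
top body {'n': 87, 'c': array([142. , -15.6]), 'size': array([19.5, 25.1]), 'ang': 82.8, 'lo': array([129.7, -24.8]), 'hi': array([153.8,  -5. ]), 'z': 99.70427860167125}
top body {'n': 87, 'c': array([113.6, -15.3]), 'size': array([17.5, 23. ]), 'ang': 83.1, 'lo': array([103. , -24.8]), 'hi': array([125.9,  -5.6]), 'z': 99.76211817013801}
top cap {'n': 52, 'c': array([115.5,  -0.3]), 'size': array([15. , 14.5]), 'ang': 83.3, 'lo': array([108.1,  -7.8]), 'hi': array([123.4,   6.5]), 'z': 110.95978908545374}
top traypk {'n': 44, 'c': array([ 216.2, -155.7]), 'size': array([16.8, 14.8]), 'ang': 82.5, 'lo': array([ 207.9, -164.1]), 'hi': array([ 222.9, -147.1]), 'z': 77.74564357599611}
```

View pics/s24.png

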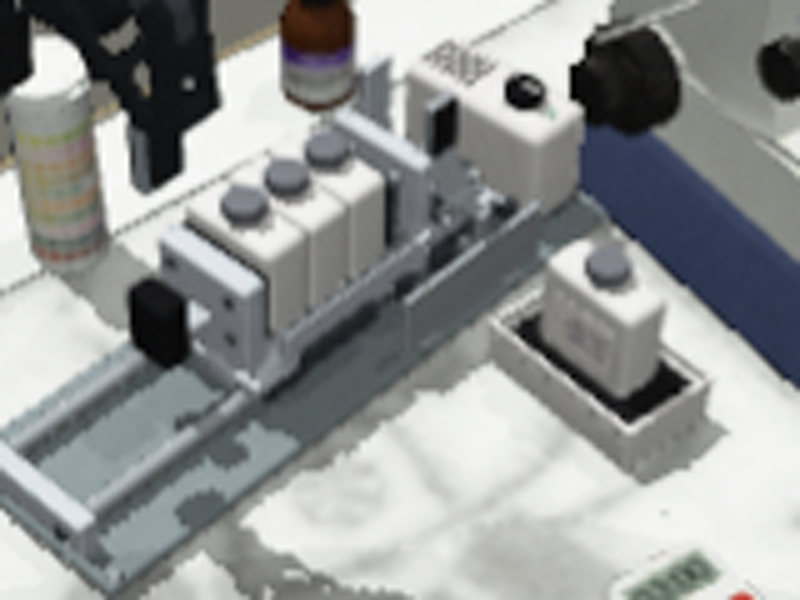

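```bash
python3 -c "
from bench import manip
print(manip.sign_off())"
```

```text
the job is handed in; nothing more can be done
None
```

The mixer's load is changed and the job is handed in, after about 63 s of robot time. I drew the carriage out, opened the jaw and stood the finished pack upright in the white out-tray. All three fresh packs then went into the carriage. I latched the jaw at the third notch and pushed the carriage home.

- **Row of packs:** before the push home, the packs measured x of about 13.9, 41.8 and 69.6 mm (nominal 14, 42 and 70). They sat square to about 1° and within about 1.5 mm of the centre line. After the push, the packs and their caps were still in line.
- **Jaw:** the paddles measured about 51 mm apart, so the lever was fully let go. The jaw stood at about 56 mm, where it should be for three packs. I checked this only before the push, because a look afterwards did not resolve the lever. It did pass the guard strip without catching.
- **Carriage:** it moved about 100 mm to a firm stop, with about 26 N at the end. The fixed jaw is back at its home place.
- **Tray and worktop:** the finished pack stands upright, about 3 mm off the tray's middle. The green pack, timer and marker look undisturbed in the last pictures.
- **Disagreement:** the wrist camera read about 1.5 mm to the side of where gripping the parts put them. I corrected for this and it did not affect the result.

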